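# Load the bead-polishing cradle

## Robot

A 7-joint arm with a two-finger parallel gripper is mounted at the origin on a cart in front of the work surface, level with it; the furniture and walls round the work are solid. World frame = base frame: x ahead of the robot, y to its left, z up, the work surface at z = 0. Lengths are in m, angles in degrees, forces in N, time in s.
With the tool pointing down it reaches from about 0.425 to 0.875 m from the base axis. Payload 4.7 kg.
Tool frame: the origin (TCP) lies at the very end of the fingers, on their centre line; the grasp point (between the pads) lies env.tcp_to_grasp behind it (env.tcp_to_grasp is the distance from the TCP to the grasp point, in m); z points along the fingers, x is the direction in which the jaws open and shut, and the axes are right-handed (so a half turn about z gives the same grasp; the last joint's range is limited). The gripper opens to 87 mm and grips with 3 to 60 N. Pads are 19 mm wide; open, the fingers measure 117 mm over their backs; the gripper's body (75 mm by 190 mm) begins 51 mm behind the grasp point.
Start: joints at [-66.343, 18.392, -4.016, 83.108, 1.295, 78.541, -3.26], TCP at [0.252, 0.599, 0.223] pointing down, gripper open.
Joint ranges: [-163.93, 163.93], [-17.29, 119.83], [-79.2, 71.16], [3.27, 140.29], [-89.18, 269.18], [5.43, 117.66], [-154.24, 154.24]. Speed limits (degrees/s): [147.25, 147.25, 180, 180, 180, 180, 180].

## Interface

Orientations are given as [roll, pitch, yaw] about the fixed x, y, z axes, in that order (R = Rz(yaw) Ry(pitch) Rx(roll)).
In Python, from cell import env gives the robot as it stands. The module is installed in compiled form; this text tells all that it offers.
- The arm moves only by the tool send_rows, never from a script. Its argument "steps" is a list of rows, each a list of 3 entries, a list of its own where there are three numbers: the shift along the tool's x, y, z in m, then the turn, a rotation vector about the tool's x, y, z in rad, then the finger opening in m, from 0 to 0.087. A call has exactly 5 rows; each row is the pose to reach, as a shift and turn from the pose commanded when the call began, along the tool's axes at that moment; what a row does not reach only later rows make up. A row lasts 1/12 s, in which the tool goes at most 41.7 mm and 7.16 degrees, less where a joint would pass 70% of its speed; a pose out of reach is approached as far as the arm can. A call with a gripper value outside its range is refused whole. The fingers move at their own pace and stop on an object; "grip_force" is the grip in N (left out, the last holds). Time passes only in rows, so rows that repeat a pose let the fingers close, or fill a call up. It gives the time, the measured TCP pose, the force and the opening at its end, in the units of the state.
- env.get_obs(): the state, without advancing time (a new reading comes with each control period).
- env.read_camera(name): name is "side" or "top"; returns a dict with "pixels" (420x560x3 uint8, red, green, blue), "fx", "fy", "cx", "cy" (pixels), "position" and "rotation" of the camera in the world. Camera axes: x right, y up, looking along -z (the intrinsics and any distortion apply to the point x, -y, -z); pixel columns grow to the right and rows downward; lengths in m; the calibration is good to about 2 mm. A picture is of the moment at which its call begins. There is no depth.
- env.sign_off(): hands the job in, once; it reports no verdict.
The state is a dict: "time_s": time; "qpos": joint angles; "joint_velocities": joint speeds; "effort": joint torques, N m; "tool_pos": TCP position; "tool_rot": TCP orientation; "force": force on the tool from outside, world axes, zero at the start; "wrist_torque": the same for the moment, N m; "grip_width": finger opening in m.
Only numpy, scipy, OpenCV 4.12 (cv2) and the standard library are available. Lean on these libraries where they do the work, as an engineer would, in place of code of your own. Each camera call takes 0.05 s, during which the arm holds its last target.

## Task

Load the polishing cradle. First feel its bearings: by its handle, rock the empty trough on its axle well over to the left (15 degrees or more), then just as far over to the right, and let it go; then, with the scoop and never your fingers, move every stone bead from the wooden tray into the trough. Once all are in, rock the loaded trough left and then right in the same way (the scoop can stand in the tray meanwhile), and only then put the scoop away, level and balanced on top of the narrow raised stand; leave the other things on the table where they are.

Things in the scene. Friction and masses are not known exactly. Their poses are not given: they have to be found in the camera images.
- tray: Open wooden tray, fixed; outside 246 (x) x 126 (y) mm, walls 6 mm thick and 44 mm high above the table, inside 234 x 114 mm, level inner floor 10 mm above the table. Origin: centre of its underside. Its -x end faces the robot. The scoop starts standing in the +x half, mouth towards -x; the beads lie in front of it.
- scoop: Loose steel scoop, 130-190 g. Origin: underside of its flat floor at the empty scoop's balance point. Mouth towards -x: floor 2 mm thick, 100 mm wide (y), from x = -53 (lip) to +17; side walls 32 mm high, stepped down to 18 mm in front of x = -29; back wall 34 mm high. Handle: dark wooden bar along z, centre x = +25, y = 0, z = 40 to 118 mm, 18 mm thick in y, 28 in x; grip it across y. Holds 3 to 5 beads.
- stand: Wooden stand, fixed, foot 80 x 84 mm, thin column, and a narrow level top board 40 mm (its x) x 100 mm (its y) whose upper face is 70 mm above the table. Origin: centre of the underside of the foot. The scoop belongs on the board, its balance point over the board's middle.
- cradle_base: Fixed metal base of the polishing cradle, 116 (x) x 104 (y) mm, with two bearing blocks that carry an axle along its x, 52 mm above the table. Origin: centre of its underside; its -x faces the robot roughly. The trough rocks on the axle.
- trough (a joint): Tilt of the trough on its axle in rad: 0 level, positive leaning over to the left (its upper side goes towards cradle_base +y), negative to the right; stops at -0.42 and 0.42. A spring (1.2 N m/rad) brings it back when let go, to about level, or within 0.2 rad of it if beads lie to one side.
- trough_in (a point): Centre of the trough's inner floor, 75 mm above the table when level; axes as cradle_base, tilting with the trough. Open grey plastic trough, inside 160 (x) x 120 (y) mm, walls 5 mm thick rising 43 mm above the inner floor (rim 118 mm above the table). At the middle of its -x end a bracket 34 mm wide rises 24 mm above the rim.
- rock_handle (a point): Grip point on the trough's handle: a round wooden rod of 16 mm diameter along x, sticking out 58 mm from the -x end of the trough; this point is on the rod's axis, 122 mm from the trough's middle, 78 mm above the axle (130 mm above the table when level). Grip it from above across y; it may turn in the grip.
- bead_0: Round stone bead (scroll weight) of 40 mm diameter, 40 g, with a small brass-lined hole; origin at its centre. Polished and slippery; it rolls. Four to six beads are there; an absent one is None.
- bead_1: Round stone bead (scroll weight) of 40 mm diameter, 40 g, with a small brass-lined hole; origin at its centre. Polished and slippery; it rolls. Four to six beads are there; an absent one is None.
- bead_2: Round stone bead (scroll weight) of 40 mm diameter, 40 g, with a small brass-lined hole; origin at its centre. Polished and slippery; it rolls. Four to six beads are there; an absent one is None.
- bead_3: Round stone bead (scroll weight) of 40 mm diameter, 40 g, with a small brass-lined hole; origin at its centre. Polished and slippery; it rolls. Four to six beads are there; an absent one is None.
- bead_4: Round stone bead (scroll weight) of 40 mm diameter, 40 g, with a small brass-lined hole; origin at its centre. Polished and slippery; it rolls. Four to six beads are there; an absent one is None.
- bead_5: Round stone bead (scroll weight) of 40 mm diameter, 40 g, with a small brass-lined hole; origin at its centre. Polished and slippery; it rolls. Four to six beads are there; an absent one is None.
- seal: Bystander: standing square carved stone seal with a round knob, 20 x 20 x 54 mm; origin at its underside.
- tape: Bystander: roll of masking tape, 82 mm wide, 18 mm high, lying flat; origin at its underside.
- water_dropper: Bystander: small white porcelain water dropper, 55 x 69 x 34 mm; origin at its underside.
Things that resemble listed ones, but are neither listed nor needed, are in the scene too. What is shaped like the bead_1 but red is not meant.

How it is judged:
By the outcome, as a careful person would: the job done as asked, in the order asked, and still so for the second after the job is handed in, with the robot touching nothing.
Of bead_0, bead_1, bead_2, bead_3, bead_4, bead_5 only 4 to 6 are there at a start; the rules pass over those that are not, and their reading is None.
At some moment in a run one of scoop may be knocked a few centimetres aside while the robot is not near it.
It also fails if it takes over 210 s, if anything falls off the work surface, if the arm or the gripper's body presses on something with over 40 N, if the wrist force passes 120 N, or if a joint passes its speed limit or range.

## Working session

There is one attempt and no reset: what is moved stays moved. The work goes in short steps, Python scripts to look and compute and a tool call to move; the robot and the scene stay as the last step left them, time stands still between calls to the robot, and variables do not carry over. Pictures are saved under pics/ and viewed, and the job is handed in when it is done.

Besides the shell and the picture viewer there is one more tool, called after ">>>" by a JSON object that holds its "method" and its "body". send_rows: Moves the arm, as the interface text tells. Its arguments: {"type":"object","properties":{"steps":{"type":"array"},"grip_force":{"type":"number"}},"required":["steps"]}

```bash
ls; mkdir -p pics; python3 - <<'E'
from cell import env
import cv2
print(env.get_obs(), env.tcp_to_grasp)
for n in("side","top"):
    c=env.read_camera(n)
    print(n,{k:v for k,v in c.items() if k!="pixels"})
    cv2.imwrite(f"pics/{n}0.png",c["pixels"][:,:,::-1])
E
```

```text
pics
{'time_s': 0.0, 'qpos': array([-66.34397165,  18.43837162,  -4.0165915 ,  83.17381607,
         1.29390909,  78.54094138,  -3.26152507]), 'joint_velocities': array([ 0.05261533, -0.08407233,  0.06599411, -0.00448237, -0.00927161,
       -0.01610269, -0.03919474]), 'effort': array([ 8.25380466e-04, -4.91289139e+01, -4.03392361e-01, -3.12528312e+01,
       -6.38298341e-02,  4.39305918e-02,  1.84798878e-04]), 'tool_pos': array([0.25220627, 0.59848243, 0.22147897]), 'tool_rot': array([1.79995674e+02, 1.07943008e-01, 6.71529562e+01]), 'force': array([-0.33079882, -0.72687749, -0.96284241]), 'wrist_torque': array([-0.01379334, -0.03800858,  0.00133884]), 'grip_width': 0.08723001811092784} 0.0187
side {'fx': 379.89150751647304, 'fy': 379.89150751647304, 'cx': 274.55184054454475, 'cy': 204.67157559882318, 'position': array([0.28230914, 0.7554967 , 0.5894875 ]), 'rotation': array([  62.24355715,    0.71693623, -162.0431588 ])}
top {'fx': 525.6362979557607, 'fy': 525.6362979557607, 'cx': 272.83140016211183, 'cy': 209.441331734745, 'position': array([ 0.31666997, -0.09758853,  1.38389651]), 'rotation': array([ 11.53230779,   0.3056397 , -85.61124065])}
```

View pics/side0.png

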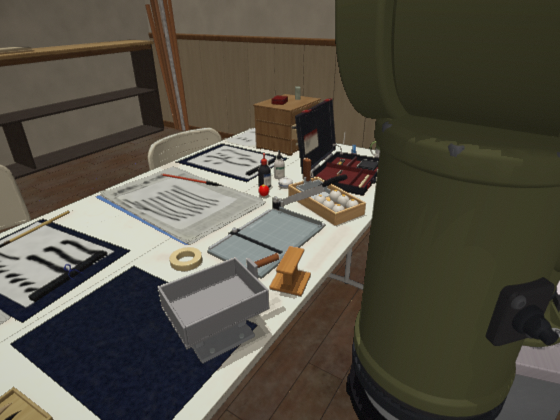

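View pics/top0.png

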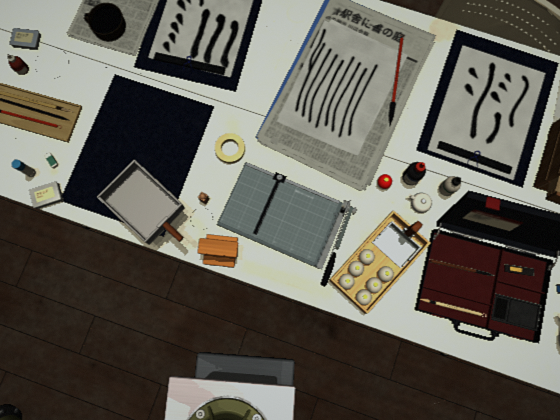

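```bash
cat > h.py <<'E'
import numpy as np, cv2
from cell import env
from scipy.spatial.transform import Rotation as R
def cam(n,save=None):
    c=env.read_camera(n); c["R"]=R.from_euler("xyz",c["rotation"],degrees=True).as_matrix()
    if save: cv2.imwrite("pics/"+save,c["pixels"][:,:,::-1])
    return c
def ray(c,u,v):
    d=np.array([(u-c["cx"])/c["fx"],-(v-c["cy"])/c["fy"],-1.]); return c["R"]@d
def onz(c,u,v,z):
    d=ray(c,u,v); p=c["position"]; return p+d*(z-p[2])/d[2]
def proj(c,P):
    q=c["R"].T@(np.asarray(P,float)-c["position"]); return np.array([c["cx"]+c["fx"]*q[0]/-q[2], c["cy"]-c["fy"]*q[1]/-q[2]])
def crop(c,x0,y0,x1,y1,name,s=4):
    im=c["pixels"][y0:y1,x0:x1,::-1]
    im=cv2.resize(im,None,fx=s,fy=s,interpolation=cv2.INTER_CUBIC); cv2.imwrite("pics/"+name,im)
E
python3 - <<'E'
from h import *
c=cam("top")
crop(c,310,180,450,320,"t_tray.png",4)
crop(c,80,140,260,280,"t_cr.png",4)
s=cam("side")
crop(s,150,200,330,360,"s_cr.png",4)
crop(s,240,140,400,230,"s_tray.png",5)
E
```

```text
(no output)
```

View pics/t_tray.png

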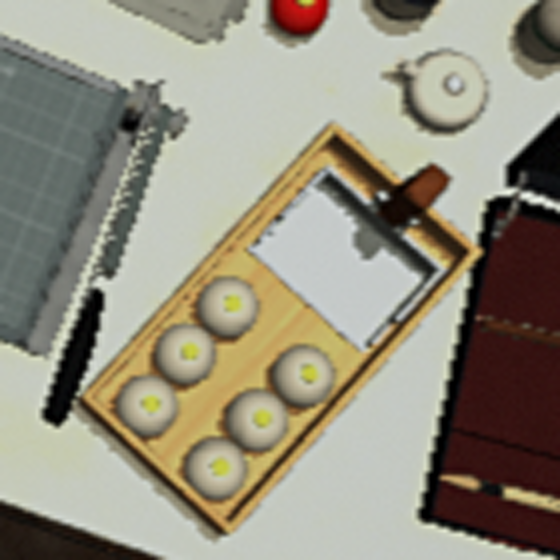

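View pics/t_cr.png

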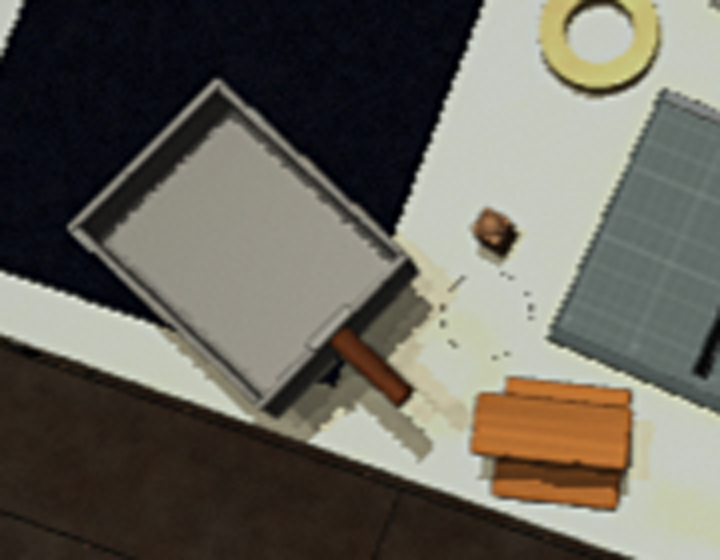

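View pics/s_cr.png

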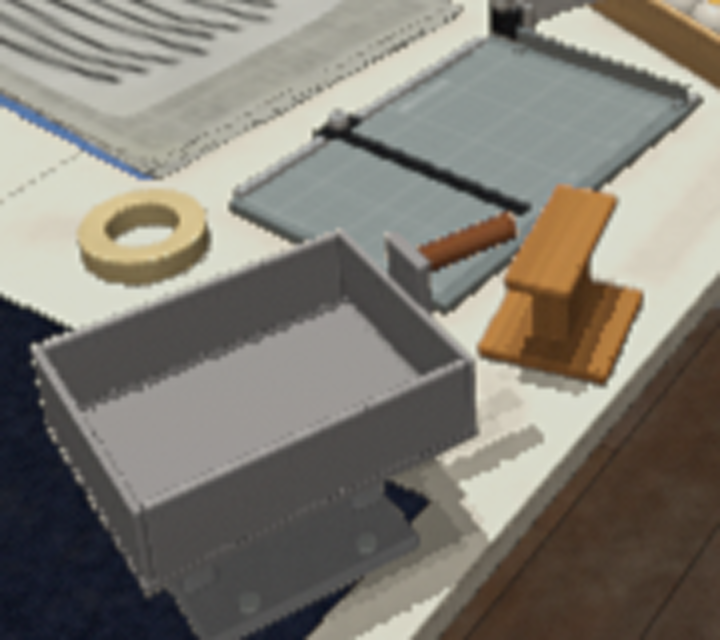

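View pics/s_tray.png

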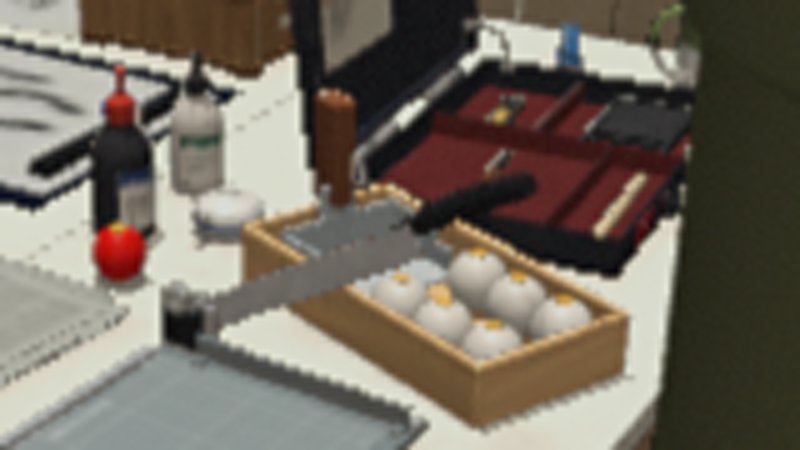

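```bash
python3 - <<'E'
from h import *
np.set_printoptions(precision=4,suppress=True)
c=cam("top")
def m(pts,ox,oy,z,l):
    P=np.array([onz(c,x/4+ox,y/4+oy,z)[:2] for x,y in pts]); print(l,P.tolist(),"ctr",P.mean(0))
    for i in range(len(P)):
        d=P[(i+1)%len(P)]-P[i]; print("   ",np.linalg.norm(d),np.degrees(np.arctan2(d[1],d[0])))
m([(335,125),(478,250),(228,532),(82,398)],310,180,.044,"tray")
m([(218,80),(415,265),(265,412),(70,230)],80,140,.118,"trough")
m([(340,340),(403,395)],80,140,.130,"handle")
m([(480,393),(632,400),(628,470),(472,455)],80,140,.07,"stand")
m([(388,205),(435,178)],310,180,.128-.01,"shandle")
for b in [(232,302),(190,352),(151,404),(308,373),(263,418),(222,467)]: print(onz(c,b[0]/4+310,b[1]/4+180,.05))
m([(328,172),(368,345),(440,272),(255,245)],310,180,.045,"scoop corners")
m([(600,45)],80,140,.018,"tape");m([(495,232)],80,140,.04,"seal");m([(448,92)],310,180,.03,"dropper")
m([(140,100),(110,270),(60,420)],310,180,.05,"blade@.05")
E
```

```text
tray [[0.607624114795843, -0.38299191493322593], [0.5327531253249776, -0.4768124025618715], [0.34314219929935375, -0.3243889279804478], [0.4192667674340769, -0.22895370745393423]] ctr [ 0.4757 -0.3533]
    0.12003311611061036 -128.59070301986054
    0.24328012428426726 141.20507023959942
    0.12207715261523097 51.42214276509408
    0.24332336441162883 -39.276221530298294
trough [[0.6737716110865506, 0.2847917021485555], [0.5651382305465469, 0.148335757289549], [0.46752585452123013, 0.2292010948061266], [0.5710324444223641, 0.3637452477018982]] ctr [0.5694 0.2565]
    0.1744174195856408 -128.52350297927023
    0.12675716455087596 140.36051977999702
    0.16975200508801744 52.428441669166695
    0.12957236866822822 -37.541750462697394
handle [[0.5131892679116534, 0.18622220251393945], [0.4826534961591846, 0.14438964079739208]] ctr [0.4979 0.1653]
    0.05179185820462147 -126.1276586218872
    0.05179185820462147 53.8723413781128
stand [[0.4955476707556759, 0.10760054526481712], [0.49837964011008773, 0.011496949809855175], [0.45414125866725974, 0.010027590880198625], [0.456098169597437
[... 801 characters left out ...]
92666974 -165.28735803880238
    0.06707784500038132 -41.62492097929669
    0.11879322017836881 85.92082560713327
    0.06817158418948598 -41.459230235508485
tape [[0.7459763246417934, 0.059284149658635474]] ctr [0.746  0.0593]
    0.0 0.0
seal [[0.6063984622256464, 0.11356992440247891]] ctr [0.6064 0.1136]
    0.0 0.0
dropper [[0.6384185886902753, -0.45932594213888883]] ctr [ 0.6384 -0.4593]
    0.0 0.0
blade@.05 [[0.6133306864799497, -0.25533616502002604], [0.5011597610213505, -0.2417246297037972], [0.4040288085176016, -0.21533287612426594]] ctr [ 0.5062 -0.2375]
    0.1129937627123885 173.08119214092142
    0.10065260349980139 164.79897942448676
    0.21309044849791675 -10.820289593172683
```

```bash
cat > go.py <<'E'
# usage: go.py x y z roll pitch yaw -> remaining shift/turn in current tool axes
import sys; from h import *
def delta(p,rpy):
    o=env.get_obs(); Rc=R.from_euler("xyz",o["tool_rot"],degrees=True); Rt=R.from_euler("xyz",rpy,degrees=True)
    return Rc.inv().apply(np.array(p)-o["tool_pos"]),(Rc.inv()*Rt).as_rotvec()
if __name__=="__main__":
    a=[float(x) for x in sys.argv[1:7]]; s,r=delta(a[:3],a[3:]); print("shift",s.round(4),"turn",r.round(3), "force",env.get_obs()["force"].round(1),"q",env.get_obs()["qpos"].round(0),env.get_obs()["time_s"])
E
python3 go.py .494 .161 .23 180 0 -38
```

```text
shift [-0.3096  0.3927 -0.0076] turn [1.000e-03 0.000e+00 1.835e+00] force [-0.3  0.4  0.1] q [-66.  18.  -4.  83.   1.  79.  -3.] 0.25
```

>>> {"method": "send_rows", "body": {"steps": [[[-0.024, 0.031, 0], [0, 0, 0.12], 0.087], [[-0.048, 0.062, 0], [0, 0, 0.24], 0.087], [[-0.072, 0.093, 0], [0, 0, 0.36], 0.087], [[-0.096, 0.124, 0], [0, 0, 0.48], 0.087], [[-0.12, 0.155, 0], [0, 0, 0.6], 0.087]], "grip_force": 20}}

```text
time_s: 0.67
tool_pos: [0.3493, 0.4265, 0.2225]
tool_rot: [-180.0, -0.0, 32.4]
force: [-0.3, -0.9, 0.3]
grip_width: 0.087
```

```bash
python3 go.py .494 .161 .23 180 0 -38
```

```text
shift [-0.0203  0.3017 -0.0075] turn [-0.    0.    1.23] force [-0.3 -0.9  0.3] q [-58.   6.   5.  98.  -1.  76. -21.] 0.6667
```

>>> {"method": "send_rows", "body": {"steps": [[[-0.003, 0.036, 0], [0, 0, 0.12], 0.087], [[-0.006, 0.072, 0], [0, 0, 0.24], 0.087], [[-0.009, 0.108, 0], [0, 0, 0.36], 0.087], [[-0.011, 0.144, 0], [0, 0, 0.48], 0.087], [[-0.013, 0.18, 0], [0, 0, 0.6], 0.087]]}}

```text
time_s: 1.08
tool_pos: [0.4357, 0.2682, 0.2227]
tool_rot: [-180.0, -0.0, -1.9]
force: [0.9, -0.1, 1.0]
grip_width: 0.087
```

```bash
python3 go.py .494 .161 .18 180 0 -38
```

```text
shift [0.0619 0.1052 0.0427] turn [-0.001 -0.     0.629] force [ 0.9 -0.1  1. ] q [-49.   1.  14. 103.  -0.  76. -36.] 1.0833
```

>>> {"method": "send_rows", "body": {"steps": [[[0.012, 0.026, 0], [0, 0, 0.12], 0.087], [[0.03, 0.055, 0], [0, 0, 0.24], 0.087], [[0.045, 0.08, 0], [0, 0, 0.36], 0.087], [[0.058, 0.1, 0.01], [0, 0, 0.48], 0.087], [[0.062, 0.105, 0.03], [0, 0, 0.6], 0.087]]}}

```text
time_s: 1.5
tool_pos: [0.4981, 0.1587, 0.1949]
tool_rot: [-179.7, -0.3, -36.7]
force: [1.5, -0.4, -0.8]
grip_width: 0.0871
```

```bash
python3 go.py .494 .161 .111 180 0 -38; python3 - <<'E'
from h import *
c=cam("top");crop(c,80,140,260,280,"t1.png",4)
c=cam("side");crop(c,150,180,350,340,"s1.png",4)
E
```

```text
shift [-0.005   0.001   0.0839] turn [-0.005 -0.004  0.023] force [ 1.5 -0.4 -0.8] q [-42.   3.  22. 104.  -1.  72. -56.] 1.5
```

View pics/s1.png

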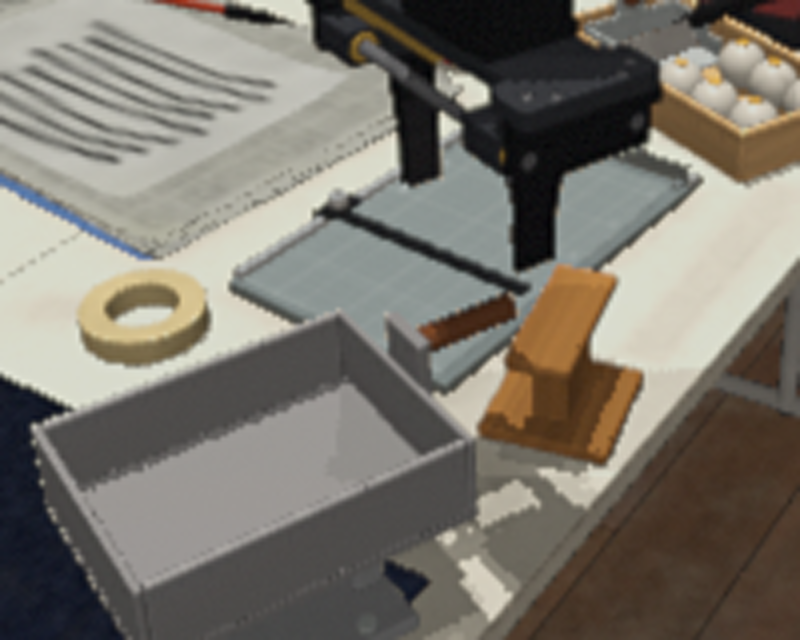

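View pics/t1.png

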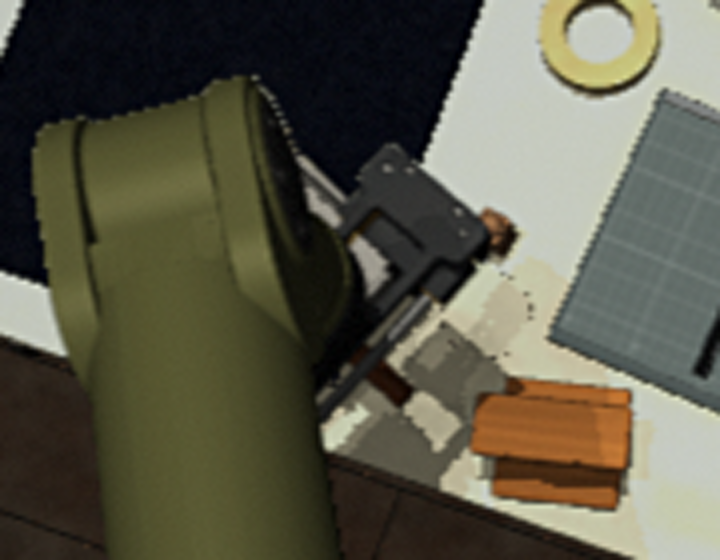

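>>> {"method": "send_rows", "body": {"steps": [[[-0.005, 0.001, 0.03], [0, 0, 0.02], 0.087], [[-0.005, 0.001, 0.06], [0, 0, 0.02], 0.087], [[-0.005, 0.001, 0.083], [0, 0, 0.02], 0.087], [[-0.005, 0.001, 0.083], [0, 0, 0.02], 0.02], [[-0.005, 0.001, 0.083], [0, 0, 0.02], 0.01]]}}

```text
time_s: 2.02
tool_pos: [0.4886, 0.1662, 0.1095]
tool_rot: [179.9, 0.1, -36.9]
force: [0.4, 0.4, 0.6]
grip_width: 0.0804
```

>>> {"method": "send_rows", "body": {"steps": [[[0, 0, 0], [0, 0, 0], 0.01], [[0, 0, 0], [0, 0, 0], 0.01], [[0, 0, 0], [0, 0, 0], 0.01], [[0, 0, 0], [0, 0, 0], 0.01], [[0, 0, 0], [0, 0, 0], 0.01]]}}

```text
time_s: 2.43
tool_pos: [0.4901, 0.1655, 0.1104]
tool_rot: [-179.9, -0.0, -37.1]
force: [-0.1, -0.1, -0.4]
grip_width: 0.0483
```

>>> {"method": "send_rows", "body": {"steps": [[[0, 0, 0], [0, 0, 0], 0.01], [[0, 0, 0], [0, 0, 0], 0.01], [[0, 0, 0], [0, 0, 0], 0.01], [[0, 0, 0], [0, 0, 0], 0.01], [[0, 0, 0], [0, 0, 0], 0.01]]}}

```text
time_s: 2.85
tool_pos: [0.4901, 0.165, 0.1098]
tool_rot: [-180.0, -0.1, -37.1]
force: [0.9, 0.4, 0.6]
grip_width: 0.0154
```

>>> {"method": "send_rows", "body": {"steps": [[[0, 0, 0], [0, 0, 0], 0.01], [[0, 0, 0], [0, 0, 0], 0.01], [[0, 0, 0], [0, 0, 0], 0.01], [[0, 0, 0], [0, 0, 0], 0.01], [[0, 0, 0], [0, 0, 0], 0.01]]}}

```text
time_s: 3.27
tool_pos: [0.4899, 0.1652, 0.1097]
tool_rot: [-180.0, -0.0, -37.1]
force: [1.4, -0.7, 1.1]
grip_width: 0.0152
```

>>> {"method": "send_rows", "body": {"steps": [[[-0.005, 0, 0.0005], [0, 0, 0], 0.01], [[-0.01, 0, 0.001], [0, 0, 0], 0.01], [[-0.015, 0, 0.002], [0, 0, 0], 0.01], [[-0.02, 0, 0.004], [0, 0, 0], 0.01], [[-0.023, 0, 0.005], [0, 0, 0], 0.01]]}}

```text
time_s: 3.68
tool_pos: [0.4725, 0.1789, 0.1053]
tool_rot: [-179.9, -0.2, -37.1]
force: [6.6, -2.9, 2.8]
grip_width: 0.0153
```

>>> {"method": "send_rows", "body": {"steps": [[[0, 0, 0], [0, 0, 0], 0.01], [[0, 0, 0], [0, 0, 0], 0.01], [[0, 0, 0], [0, 0, 0], 0.01], [[0, 0, 0], [0, 0, 0], 0.01], [[0, 0, 0], [0, 0, 0], 0.01]]}}

```text
time_s: 4.1
tool_pos: [0.4725, 0.179, 0.1054]
tool_rot: [-179.9, -0.1, -37.1]
force: [3.4, -2.6, 2.4]
grip_width: 0.0154
```

```bash
python3 - <<'E'
from h import *
print(env.get_obs()["force"])
c=cam("side");crop(c,150,180,350,340,"s2.png",4)
E
```

```text
[ 3.39459501 -2.59804262  2.4138899 ]
```

View pics/s2.png

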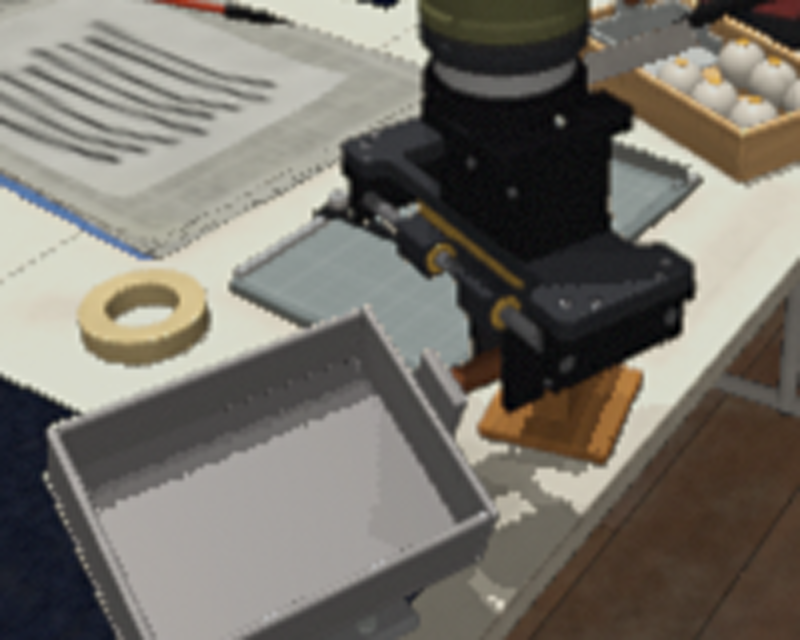

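>>> {"method": "send_rows", "body": {"steps": [[[-0.002, 0, 0.0005], [0, 0, 0], 0.01], [[-0.002, 0, 0.0005], [0, 0, 0], 0.01], [[0.004, 0, -0.001], [0, 0, 0], 0.01], [[0.012, 0, -0.004], [0, 0, 0], 0.01], [[0.02, 0, -0.005], [0, 0, 0], 0.01]]}}

```text
time_s: 4.57
tool_pos: [0.4864, 0.1677, 0.1097]
tool_rot: [180.0, 0.1, -37.1]
force: [-1.1, 1.0, 0.7]
grip_width: 0.0154
```

>>> {"method": "send_rows", "body": {"steps": [[[0.008, 0, -0.0005], [0, 0, 0], 0.01], [[0.016, 0, 0.0005], [0, 0, 0], 0.01], [[0.024, 0, 0.002], [0, 0, 0], 0.01], [[0.032, 0, 0.004], [0, 0, 0], 0.01], [[0.036, 0, 0.005], [0, 0, 0], 0.01]]}}

```text
time_s: 4.98
tool_pos: [0.515, 0.1454, 0.1034]
tool_rot: [179.9, 0.2, -37.1]
force: [-6.2, 2.4, 1.7]
grip_width: 0.015
```

>>> {"method": "send_rows", "body": {"steps": [[[0, 0, 0], [0, 0, 0], 0.01], [[0, 0, 0], [0, 0, 0], 0.01], [[0, 0, 0], [0, 0, 0], 0.01], [[0, 0, 0], [0, 0, 0], 0.01], [[0, 0, 0], [0, 0, 0], 0.01]]}}

```text
time_s: 5.4
tool_pos: [0.5146, 0.1456, 0.1035]
tool_rot: [179.9, 0.1, -37.1]
force: [-4.9, 1.6, -1.2]
grip_width: 0.015
```

```bash
python3 - <<'E'
from h import *
print(env.get_obs()["force"])
c=cam("side");crop(c,150,180,350,340,"s3.png",4)
E
```

```text
[-4.93410095  1.62516176 -1.23375865]
```

View pics/s3.png

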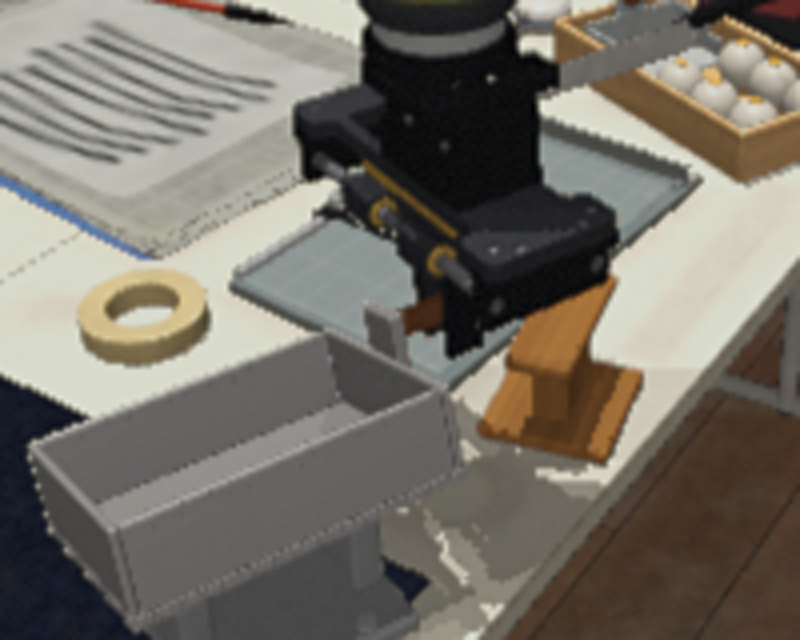

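>>> {"method": "send_rows", "body": {"steps": [[[0.003, 0, 0.001], [0, 0, 0], 0.01], [[0.003, 0, 0.001], [0, 0, 0], 0.01], [[-0.004, 0, -0.001], [0, 0, 0], 0.01], [[-0.012, 0, -0.003], [0, 0, 0], 0.01], [[-0.02, 0, -0.005], [0, 0, 0], 0.01]]}}

```text
time_s: 5.87
tool_pos: [0.4995, 0.1574, 0.1084]
tool_rot: [180.0, -0.1, -37.1]
force: [2.3, 3.3, -14.2]
grip_width: 0.0146
```

>>> {"method": "send_rows", "body": {"steps": [[[-0.006, 0, 0], [0, 0, 0], 0.01], [[-0.006, 0, 0], [0, 0, 0], 0.03], [[-0.006, 0, 0], [0, 0, 0], 0.06], [[-0.006, 0, 0], [0, 0, 0], 0.087], [[-0.006, 0, 0], [0, 0, 0], 0.087]]}}

```text
time_s: 6.28
tool_pos: [0.4963, 0.1609, 0.1107]
tool_rot: [-179.9, -0.1, -37.2]
force: [0.2, -0.4, 0.0]
grip_width: 0.0341
```

>>> {"method": "send_rows", "body": {"steps": [[[0, 0, 0], [0, 0, 0], 0.087], [[0, 0, -0.02], [0, 0, 0], 0.087], [[0, 0, -0.05], [0, 0, 0], 0.087], [[0, 0, -0.09], [0, 0, 0], 0.087], [[0, 0, -0.13], [0, 0, 0], 0.087]]}}

```text
time_s: 6.7
tool_pos: [0.4947, 0.1604, 0.2407]
tool_rot: [179.9, 0.0, -37.2]
force: [0.4, 0.5, 0.1]
grip_width: 0.0671
```

```bash
python3 - <<'E'
from h import *
print(env.get_obs()["force"])
c=cam("side","side4.png")
c=cam("top","top4.png");crop(c,310,180,450,320,"t4.png",4)
E
python3 go.py .52 -.25 .24 180 0 51
```

```text
[0.3737922  0.48012471 0.10072616]
shift [0.2654 0.3159 0.0049] turn [-0.005 -0.014 -1.539] force [ 0.9  0.9 -0.4] q [-42.   1.  22. 100.  -1.  78. -57.] 6.8
```

View pics/side4.png

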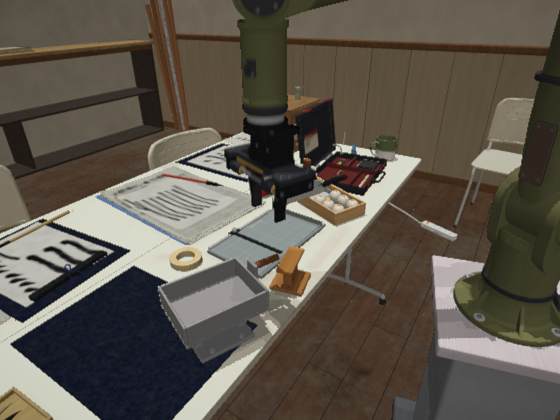

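View pics/t4.png

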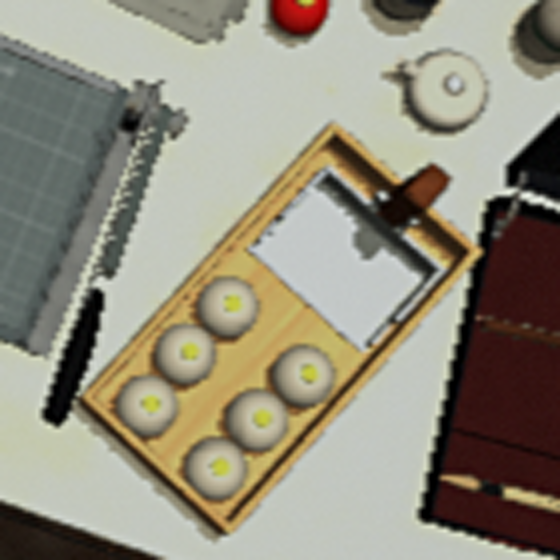

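```bash
python3 - <<'E'
from h import *
c=cam("top");crop(c,380,210,440,260,"t5.png",12)
print(proj(c,[.5534,-.4216,.128]),proj(c,[.5534,-.4216,.05]))
s=cam("side");crop(s,285,150,345,210,"s5.png",10)
print(proj(s,[.5534,-.4216,.128]),proj(s,[.5534,-.4216,.05]))
E
```

```text
[416.70052424 227.52884192] [408.70260094 232.58616408]
[307.45164113 159.16808869] [306.82507032 180.35620109]
```

View pics/t5.png

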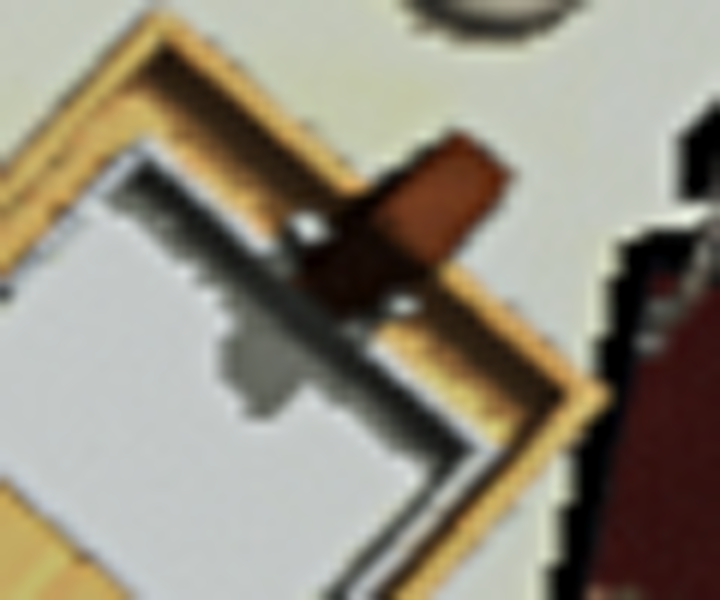

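View pics/s5.png

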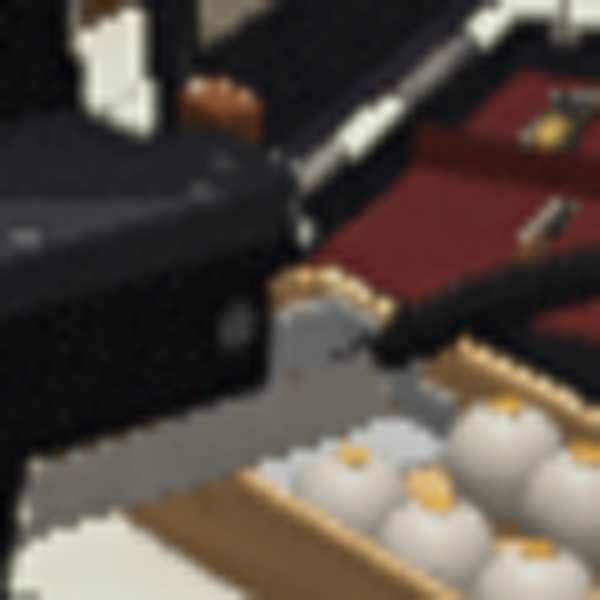

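```bash
cat >> h.py <<'E'
def tri(c1,uv1,c2,uv2):
    d1=ray(c1,*uv1);d2=ray(c2,*uv2);p1,p2=c1["position"],c2["position"]
    A=np.stack([d1,-d2],1);t=np.linalg.lstsq(A,p2-p1,rcond=None)[0]
    a,b=p1+d1*t[0],p2+d2*t[1];return (a+b)/2,np.linalg.norm(a-b)
E
python3 - <<'E'
from h import *
c=cam("top");s=cam("side")
print(tri(c,(325,284),s,(346,177)),tri(c,(334,254),s,(324,184)),tri(c,(347.5,205),s,(277,202)))
E
```

```text
(array([ 0.39657864, -0.20447304,  0.17317517]), np.float64(0.0032947308228900144)) (array([ 0.46556964, -0.22590211,  0.13507462]), np.float64(0.015273883949968526)) (array([ 0.61450803, -0.26407872,  0.03531104]), np.float64(0.0051570157223447665))
```

```bash
python3 go.py .5534 -.4216 .22 180 0 51
```

```text
shift [0.3985 0.4287 0.0188] turn [ 1.000e-03  2.000e-03 -1.538e+00] force [ 0.4  0.  -0.4] q [-42.   2.  22. 101.  -1.  78. -57.] 7.0
```

>>> {"method": "send_rows", "body": {"steps": [[[0.027, 0.029, 0], [0, 0, -0.12], 0.087], [[0.054, 0.058, 0], [0, 0, -0.24], 0.087], [[0.081, 0.087, 0], [0, 0, -0.36], 0.087], [[0.108, 0.116, 0], [0, 0, -0.48], 0.087], [[0.135, 0.145, 0], [0, 0, -0.6], 0.087]]}}

```text
time_s: 7.42
tool_pos: [0.5131, -0.0254, 0.2379]
tool_rot: [180.0, 0.2, -4.8]
force: [1.1, 0.1, -0.1]
grip_width: 0.0869
```

```bash
python3 go.py .5534 -.4216 .22 180 0 51
```

```text
shift [0.0734 0.3914 0.0179] turn [-0.001  0.003 -0.974] force [ 1.1  0.1 -0.1] q [-31.   1.  32. 102.  -0.  78.  -4.] 7.4167
```

>>> {"method": "send_rows", "body": {"steps": [[[0.007, 0.039, 0], [0, 0, -0.1], 0.087], [[0.014, 0.078, 0], [0, 0, -0.2], 0.087], [[0.021, 0.117, 0], [0, 0, -0.3], 0.087], [[0.028, 0.156, 0], [0, 0, -0.4], 0.087], [[0.035, 0.19, 0], [0, 0, -0.5], 0.087]]}}

```text
time_s: 7.83
tool_pos: [0.5307, -0.2137, 0.2379]
tool_rot: [-179.9, 0.1, 23.1]
force: [0.5, -0.3, 0.1]
grip_width: 0.087
```

```bash
python3 go.py .5534 -.4216 .22 180 0 51
```

```text
shift [-0.0608  0.2001  0.0177] turn [-0.002  0.002 -0.486] force [ 0.5 -0.3  0.1] q [-17.  10.  41.  94.  -7.  78.  48.] 7.8333
```

>>> {"method": "send_rows", "body": {"steps": [[[-0.012, 0.04, 0], [0, 0, -0.1], 0.087], [[-0.024, 0.08, 0], [0, 0, -0.2], 0.087], [[-0.036, 0.12, 0], [0, 0, -0.3], 0.087], [[-0.048, 0.16, 0], [0, 0, -0.4], 0.087], [[-0.059, 0.192, 0.015], [0, 0, -0.46], 0.087]]}}

```text
time_s: 8.25
tool_pos: [0.5526, -0.4147, 0.2248]
tool_rot: [179.9, 0.0, 49.5]
force: [0.9, -0.3, 1.9]
grip_width: 0.0871
```

>>> {"method": "send_rows", "body": {"steps": [[[0, 0, 0], [0, 0, 0], 0.087], [[0, 0, 0], [0, 0, 0], 0.087], [[0, 0, 0], [0, 0, 0], 0.087], [[0, 0, 0], [0, 0, 0], 0.087], [[0, 0, 0], [0, 0, 0], 0.06]]}}

```text
time_s: 8.67
tool_pos: [0.5534, -0.4096, 0.2248]
tool_rot: [180.0, -0.1, 49.4]
force: [0.2, -0.9, 0.1]
grip_width: 0.0846
```

```bash
python3 go.py .5534 -.4216 .07 180 0 51
```

```text
shift [-0.0093  0.0078  0.1548] turn [ 0.    -0.002 -0.028] force [ 0.2 -0.9  0.1] q [  6.  27.  40.  78. -17.  81.  95.] 8.6667
```

```bash
python3 - <<'E'
from h import *
c=cam("top");crop(c,340,160,520,300,"t6.png",4)
s=cam("side");crop(s,230,80,390,210,"s6.png",5)
E
```

```text
(no output)
```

View pics/t6.png

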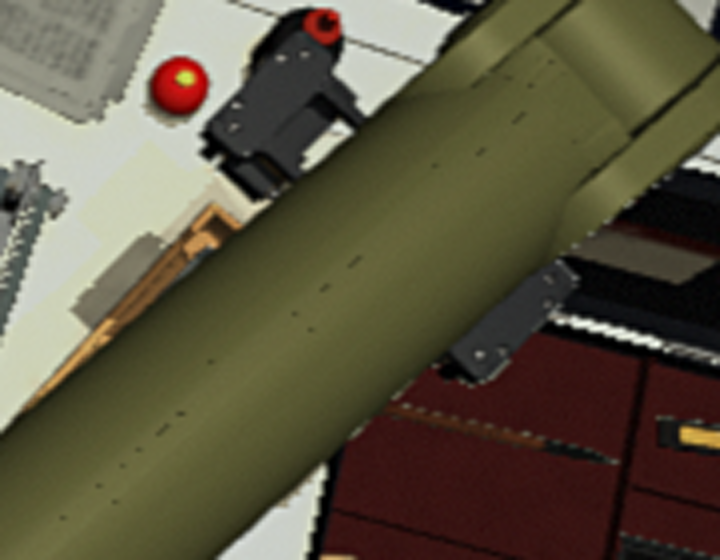

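View pics/s6.png

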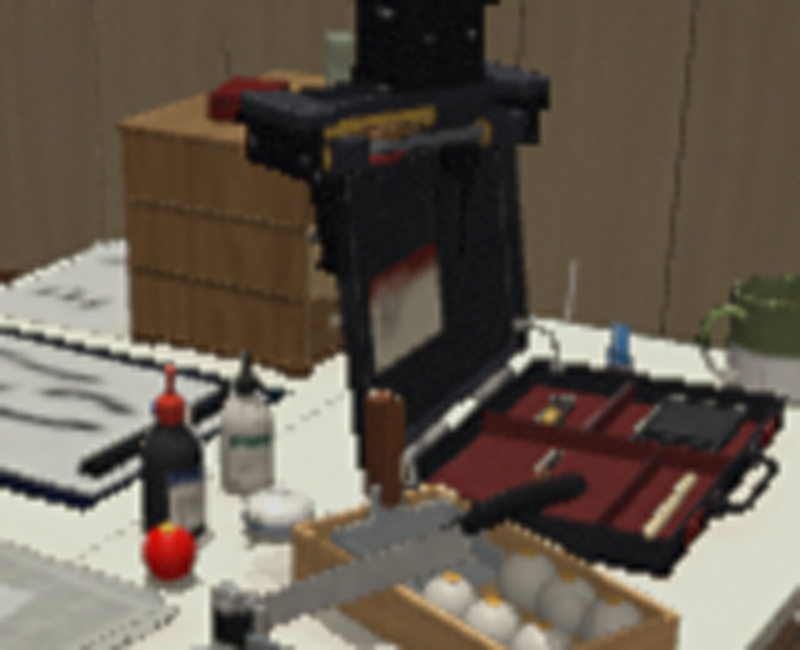

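```bash
python3 - <<'E'
from h import *
c=cam("top");s=cam("side")
print(tri(c,(470,191),s,(299,113)),tri(c,(441,230),s,(303,172)))
for z in(.05,.2): print(onz(c,470,191,z),onz(c,441,230,z),onz(c,427,262,z),onz(c,560,258,z))
E
```

```text
(array([ 0.61231353, -0.50242089,  0.26142903]), np.float64(0.011762235313864257)) (array([ 0.57764187, -0.50458393,  0.0431628 ]), np.float64(0.01998874402129947))
[ 0.67507562 -0.57775501  0.05      ] [ 0.56637766 -0.50392527  0.05      ] [ 0.48143057 -0.46966345  0.05      ] [ 0.51716127 -0.80509778  0.05      ]
[ 0.63477201 -0.52375909  0.2       ] [ 0.5382974  -0.45823169  0.2       ] [ 0.46290283 -0.42782269  0.2       ] [ 0.49461552 -0.7255366   0.2       ]
```

>>> {"method": "send_rows", "body": {"steps": [[[-0.009, 0.008, 0], [0, 0, -0.03], 0.06], [[-0.009, 0.008, 0.04], [0, 0, -0.03], 0.06], [[-0.009, 0.008, 0.08], [0, 0, -0.03], 0.06], [[-0.009, 0.008, 0.1], [0, 0, -0.03], 0.06], [[-0.009, 0.008, 0.1], [0, 0, -0.03], 0.06]]}}

```text
time_s: 9.28
tool_pos: [0.5502, -0.4204, 0.1188]
tool_rot: [-179.5, 0.0, 51.0]
force: [-0.7, 0.4, -0.2]
grip_width: 0.0604
```

```bash
python3 go.py .5534 -.4216 .07 180 0 51
```

```text
shift [0.0011 0.0037 0.0487] turn [-0.01  0.    0.  ] force [-0.7  0.4 -0.2] q [  8.  31.  38.  84. -20.  72. 100.] 9.2833
```

>>> {"method": "send_rows", "body": {"steps": [[[0.001, 0.003, 0.02], [-0.01, 0, 0], 0.06], [[0.001, 0.003, 0.04], [-0.01, 0, 0], 0.06], [[0.001, 0.003, 0.048], [-0.01, 0, 0], 0.06], [[0.001, 0.003, 0.048], [-0.01, 0, 0], 0.06], [[0.001, 0.003, 0.048], [-0.01, 0, 0], 0.06]]}}

```text
time_s: 9.7
tool_pos: [0.556, -0.4251, 0.0779]
tool_rot: [179.4, -0.0, 51.0]
force: [-0.9, 0.3, 0.1]
grip_width: 0.0599
```

```bash
python3 go.py .5534 -.4216 .07 180 0 51;python3 - <<'E'
from h import *
c=cam("top");crop(c,340,160,520,300,"t7.png",4)
s=cam("side");crop(s,270,110,390,210,"s7.png",6)
E
```

```text
shift [ 0.0011 -0.0043  0.0079] turn [ 0.011 -0.    -0.   ] force [-0.9  0.3  0.1] q [  9.  33.  37.  86. -21.  67. 101.] 9.7
```

View pics/s7.png

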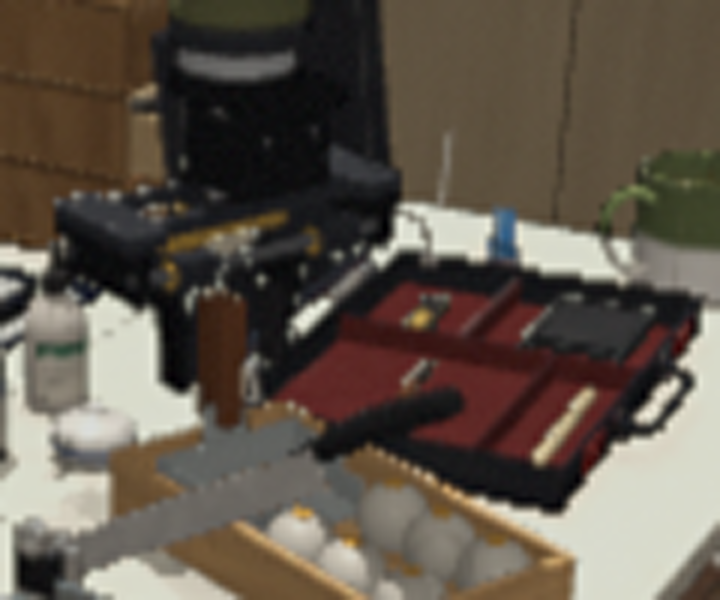

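>>> {"method": "send_rows", "body": {"steps": [[[0.001, -0.003, 0.004], [0.01, 0, 0], 0.06], [[0.001, -0.003, 0.006], [0.01, 0, 0], 0.05], [[0.001, -0.003, 0.006], [0.01, 0, 0], 0.01], [[0.001, -0.003, 0.006], [0.01, 0, 0], 0.01], [[0.001, -0.003, 0.006], [0.01, 0, 0], 0.01]], "grip_force": 60}}

```text
time_s: 10.22
tool_pos: [0.5537, -0.4222, 0.0705]
tool_rot: [-180.0, -0.0, 51.0]
force: [0.5, -0.6, -0.5]
grip_width: 0.0414
```

>>> {"method": "send_rows", "body": {"steps": [[[0, 0, 0], [0, 0, 0], 0.01], [[0, 0, 0], [0, 0, 0], 0.01], [[0, 0, 0], [0, 0, 0], 0.01], [[0, 0, 0], [0, 0, 0], 0.01], [[0, 0, 0], [0, 0, 0], 0.01]]}}

```text
time_s: 10.63
tool_pos: [0.5538, -0.4221, 0.0706]
tool_rot: [-180.0, -0.0, 51.0]
force: [-0.7, -0.3, 0.2]
grip_width: 0.018
```

```bash
python3 - <<'E'
from h import *
t=np.array([.4757,-.3533]);a=np.radians(-38.9);X=np.array([np.cos(a),np.sin(a)]);Y=np.array([-X[1],X[0]])
p=env.get_obs();d=p["tool_pos"][:2]-t;print(d@X,d@Y,p["tool_pos"],p["tool_rot"],p["force"],p["grip_width"])
c=cam("top")
for b in [(232,302),(190,352),(151,404),(308,373),(263,418),(222,467)]:
    # bead top-ish hole seen near crown
    q=onz(c,b[0]/4+310,b[1]/4+180,.048)[:2]-t; print(q@X,q@Y)
E
```

```text
0.10399293245310764 -0.00448753968104363 [ 0.55381378 -0.42209612  0.07055762] [-1.79996354e+02 -1.27634343e-02  5.09784145e+01] [-0.6901594  -0.26441909  0.20238777] 0.01803493594488749
-0.011987325833336194 0.03262611584417012
-0.05410809278924582 0.031045726722016262
-0.09548064031053814 0.02727067637145493
-0.012970737585490699 -0.03199546752677885
-0.053735318718022715 -0.029844385654416588
-0.09430902340383836 -0.03116864951981581
```

>>> {"method": "send_rows", "body": {"steps": [[[0.002, 0, 0], [0, 0, 0], 0.01], [[0.004, -0.008, 0], [0, 0, 0], 0.01], [[0.004, -0.018, 0], [0, 0, 0], 0.01], [[0.004, -0.028, 0], [0, 0, 0], 0.01], [[0.004, -0.038, 0], [0, 0, 0], 0.01]]}}

```text
time_s: 11.1
tool_pos: [0.5264, -0.3944, 0.0705]
tool_rot: [180.0, -0.0, 51.0]
force: [0.7, -1.1, -0.0]
grip_width: 0.0177
```

>>> {"method": "send_rows", "body": {"steps": [[[0, -0.006, 0], [0, 0, 0], 0.01], [[0, -0.012, 0], [0, 0, 0], 0.01], [[0, -0.018, 0], [0, 0, 0], 0.01], [[0, -0.024, 0], [0, 0, 0], 0.01], [[0, -0.03, 0], [0, 0, 0], 0.01]]}}

```text
time_s: 11.52
tool_pos: [0.5031, -0.3759, 0.0705]
tool_rot: [-180.0, -0.0, 51.0]
force: [0.4, -0.5, -0.5]
grip_width: 0.0177
```

```bash
cat > st.py <<'E'
from h import *
t=np.array([.4757,-.3533]);a=np.radians(-38.9);X=np.array([np.cos(a),np.sin(a)]);Y=np.array([-X[1],X[0]])
p=env.get_obs();d=p["tool_pos"][:2]-t;print("tray",(d@X).round(4),(d@Y).round(4),p["tool_pos"].round(4),p["tool_rot"].round(1),p["force"].round(1),p["grip_width"])
E
python3 st.py; python3 - <<'E'
from h import *
c=cam("top");crop(c,310,180,450,320,"t8.png",4)
s=cam("side");crop(s,270,110,390,210,"s8.png",6)
E
```

```text
tray 0.0355 -0.0004 [ 0.5031 -0.3759  0.0705] [-180.   -0.   51.] [ 0.4 -0.5 -0.5] 0.017698930181577317
```

View pics/s8.png

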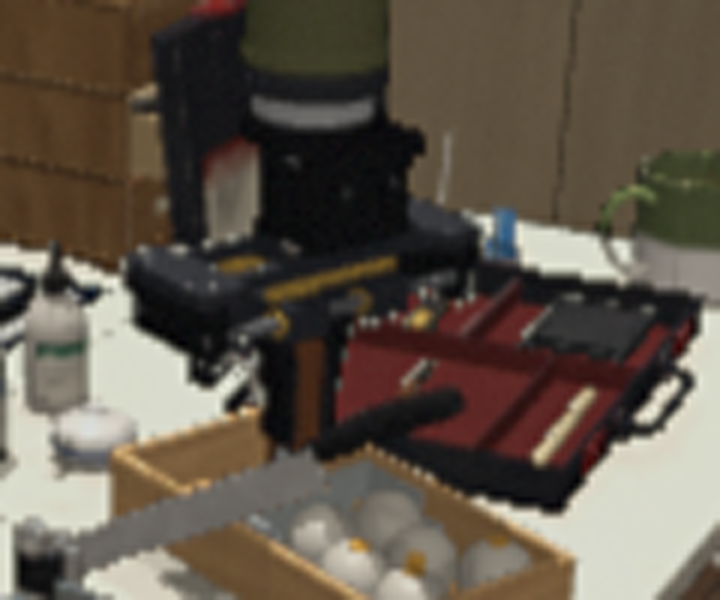

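View pics/t8.png

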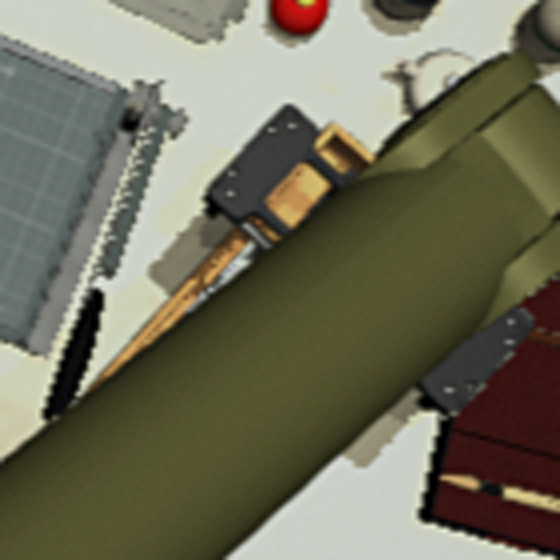

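>>> {"method": "send_rows", "body": {"steps": [[[0, -0.004, 0], [0, 0, 0], 0.01], [[0, -0.008, 0], [0, 0, 0], 0.01], [[0, -0.012, 0], [0, 0, 0], 0.01], [[0, -0.016, 0], [0, 0, 0], 0.01], [[0, -0.019, 0], [0, 0, 0], 0.01]]}}

```text
time_s: 12.03
tool_pos: [0.4883, -0.3641, 0.0705]
tool_rot: [-180.0, -0.0, 51.0]
force: [0.4, -1.0, -0.8]
grip_width: 0.0174
```

```bash
python3 st.py; python3 - <<'E'
from h import *
s=cam("side");crop(s,290,140,390,220,"s9.png",7)
E
```

```text
tray 0.0166 -0.0005 [ 0.4883 -0.3641  0.0705] [-180.   -0.   51.] [ 0.4 -1.  -0.8] 0.017445918035057444
```

View pics/s9.png

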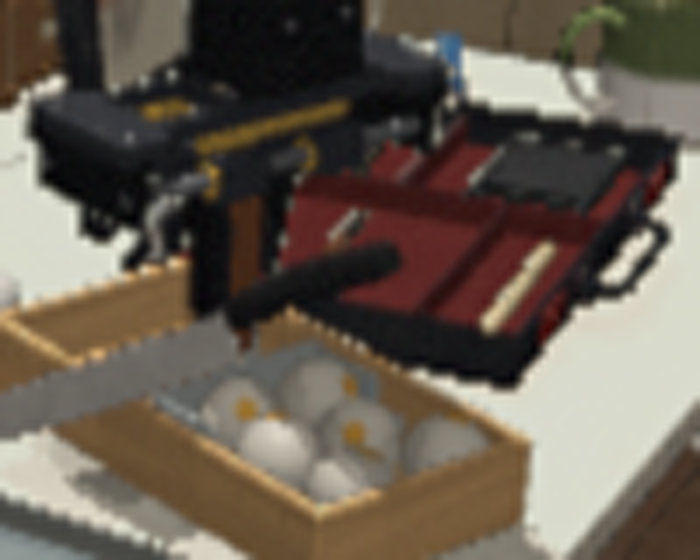

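>>> {"method": "send_rows", "body": {"steps": [[[0, -0.002, 0], [0, 0, 0], 0.01], [[0, -0.004, 0], [0, 0, 0], 0.01], [[0, -0.004, 0], [0, 0, 0], 0.01], [[0, -0.001, 0], [0.06, 0, 0], 0.01], [[0, 0.003, 0], [0.12, 0, 0], 0.01]]}}

```text
time_s: 12.5
tool_pos: [0.4902, -0.3648, 0.0705]
tool_rot: [-172.9, -0.1, 51.0]
force: [1.6, -0.0, -3.0]
grip_width: 0.018
```

>>> {"method": "send_rows", "body": {"steps": [[[0, 0.003, 0], [0.06, 0, 0], 0.01], [[0, 0.007, 0], [0.12, 0, 0], 0.01], [[0, 0.01, 0], [0.18, 0, 0], 0.01], [[0, 0.01, -0.004], [0.18, 0, 0], 0.01], [[0, 0.01, -0.008], [0.18, 0, 0], 0.01]]}}

```text
time_s: 12.92
tool_pos: [0.4989, -0.3731, 0.0754]
tool_rot: [-162.7, 0.1, 51.0]
force: [-0.2, -0.2, -3.0]
grip_width: 0.0173
```

```bash
python3 st.py; python3 - <<'E'
from h import *
s=cam("side");crop(s,290,120,390,220,"s10.png",6)
E
```

```text
tray 0.0304 -0.0009 [ 0.4989 -0.3731  0.0754] [-1.627e+02  1.000e-01  5.100e+01] [-0.2 -0.2 -3. ] 0.017285833398838237
```

View pics/s10.png

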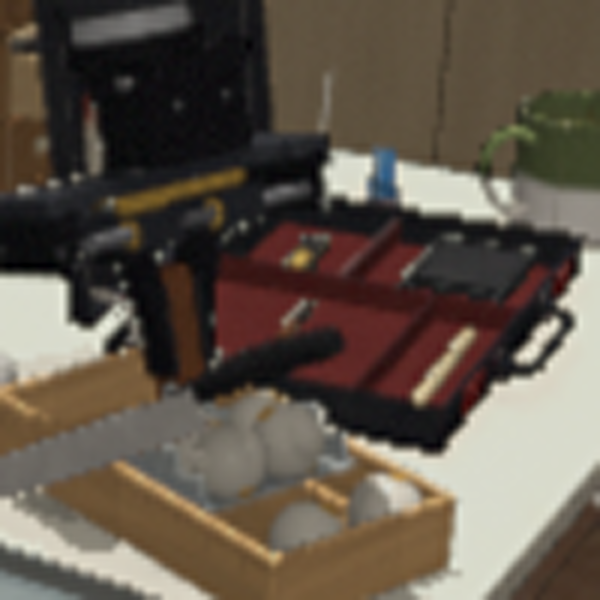

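```bash
python3 go.py .5 -.373 .28 -162.7 0 51
```

```text
shift [ 0.0007 -0.0594 -0.1937] turn [ 0.002  0.    -0.001] force [-0.4 -1.2 -2.2] q [ 11.  39.  37.  81. -20.  85. 100.] 12.9667
```

>>> {"method": "send_rows", "body": {"steps": [[[0, -0.003, -0.01], [0, 0, 0], 0.01], [[0, -0.008, -0.026], [0, 0, 0], 0.01], [[0, -0.014, -0.046], [0, 0, 0], 0.01], [[0, -0.02, -0.066], [0, 0, 0], 0.01], [[0, -0.026, -0.086], [0, 0, 0], 0.01]]}}

```text
time_s: 13.38
tool_pos: [0.4995, -0.373, 0.1698]
tool_rot: [-162.9, -0.1, 51.0]
force: [0.7, -0.9, -4.3]
grip_width: 0.018
```

>>> {"method": "send_rows", "body": {"steps": [[[0, -0.006, -0.02], [0, 0, 0], 0.01], [[0, -0.012, -0.04], [0, 0, 0], 0.01], [[0, -0.018, -0.06], [0, 0, 0], 0.01], [[0, -0.024, -0.08], [0, 0, 0], 0.01], [[0, -0.03, -0.1], [0, 0, 0], 0.01]]}}

```text
time_s: 13.8
tool_pos: [0.4998, -0.3734, 0.2744]
tool_rot: [-162.9, -0.1, 51.0]
force: [-0.4, -0.4, -3.0]
grip_width: 0.0178
```

```bash
python3 st.py; python3 go.py .5 -.05 .28 -162.7 0 51;  python3 - <<'E'
from h import *
s=cam("side");crop(s,240,80,390,220,"s11.png",5)
E
```

```text
tray 0.0314 -0.0005 [ 0.4998 -0.3734  0.2744] [-1.629e+02 -1.000e-01  5.100e+01] [-0.4 -0.4 -3. ] 0.017792755436541477
shift [ 0.2513 -0.1962  0.0548] turn [ 0.004 -0.002 -0.   ] force [-0.4 -0.4 -3. ] q [ 11.  32.  39.  67. -17. 104.  98.] 13.8
```

View pics/s11.png

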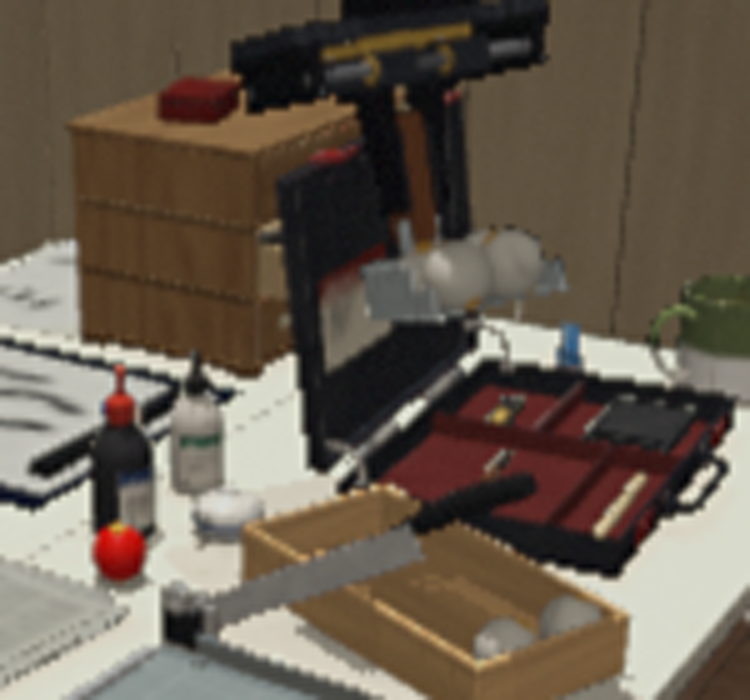

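```bash
python3 go.py .65 .193 .29 -162.7 0 52
```

```text
shift [ 0.5349 -0.234   0.0598] turn [ 0.01  -0.007 -0.017] force [0.  0.  1.3] q [ 11.  32.  39.  67. -17. 104.  98.] 13.85
```

>>> {"method": "send_rows", "body": {"steps": [[[0.009, -0.004, 0.001], [0, 0, 0], 0.01], [[0.032, -0.014, 0.0035], [0, 0, 0], 0.01], [[0.064, -0.028, 0.007], [0, 0, 0], 0.01], [[0.096, -0.042, 0.011], [0, 0, 0], 0.01], [[0.128, -0.056, 0.014], [0, 0, 0], 0.01]]}}

```text
time_s: 14.27
tool_pos: [0.5358, -0.2354, 0.2733]
tool_rot: [-162.7, -0.0, 51.0]
force: [-0.3, 0.6, -2.8]
grip_width: 0.0179
```

>>> {"method": "send_rows", "body": {"steps": [[[0.032, -0.014, 0.0035], [0, 0, 0], 0.01], [[0.064, -0.028, 0.007], [0, 0, 0], 0.01], [[0.096, -0.042, 0.011], [0, 0, 0], 0.01], [[0.128, -0.056, 0.014], [0, 0, 0], 0.01], [[0.16, -0.07, 0.018], [0, 0, 0], 0.01]]}}

```text
time_s: 14.68
tool_pos: [0.5801, -0.0656, 0.2773]
tool_rot: [-162.7, -0.0, 51.0]
force: [0.7, 0.3, -3.1]
grip_width: 0.0179
```

```bash
python3 go.py .65 .193 .29 -162.7 0 52
```

```text
shift [ 0.2449 -0.1073  0.0201] turn [ 0.    -0.005 -0.017] force [ 0.7  0.3 -3.1] q [-15.  23.  34.  76. -19. 100.  69.] 14.6833
```

>>> {"method": "send_rows", "body": {"steps": [[[0.032, -0.014, 0.003], [0, 0, 0], 0.01], [[0.064, -0.028, 0.005], [0, 0, -0.01], 0.01], [[0.096, -0.042, 0.008], [0, 0, -0.02], 0.01], [[0.128, -0.056, 0.011], [0, 0, -0.02], 0.01], [[0.157, -0.069, 0.013], [0, 0, -0.02], 0.01]]}}

```text
time_s: 15.1
tool_pos: [0.6245, 0.1008, 0.2849]
tool_rot: [-162.7, -0.3, 52.2]
force: [1.6, 0.8, -3.0]
grip_width: 0.0177
```

>>> {"method": "send_rows", "body": {"steps": [[[0.027, -0.012, 0.003], [0, 0, 0], 0.01], [[0.048, -0.021, 0.005], [0, 0, 0], 0.01], [[0.064, -0.028, 0.007], [0, 0, 0], 0.01], [[0.074, -0.033, 0.007], [0, 0, 0], 0.01], [[0.08, -0.035, 0.007], [0, 0, 0], 0.01]]}}

```text
time_s: 15.52
tool_pos: [0.6461, 0.1841, 0.2897]
tool_rot: [-162.7, -0.3, 52.2]
force: [-0.1, 0.1, -3.5]
grip_width: 0.0177
```

```bash
python3 go.py .65 .193 .24 180 0 52;  python3 - <<'E'
from h import *
s=cam("side","s12.png")
s=cam("top","t12.png")
E
```

```text
shift [0.0091 0.0125 0.0482] turn [-0.301 -0.005  0.004] force [-0.1  0.1 -3.5] q [-28.  31.  28.  64. -26. 101.  48.] 15.5167
```

View pics/s12.png

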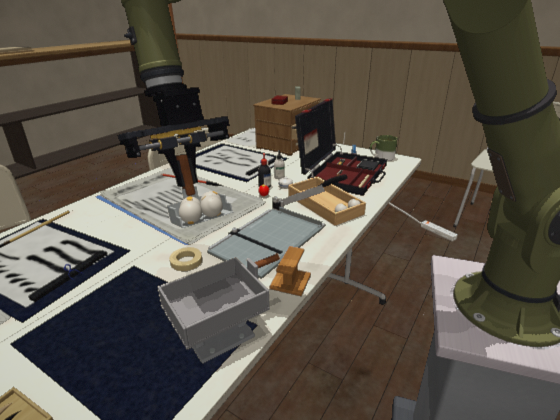

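View pics/t12.png

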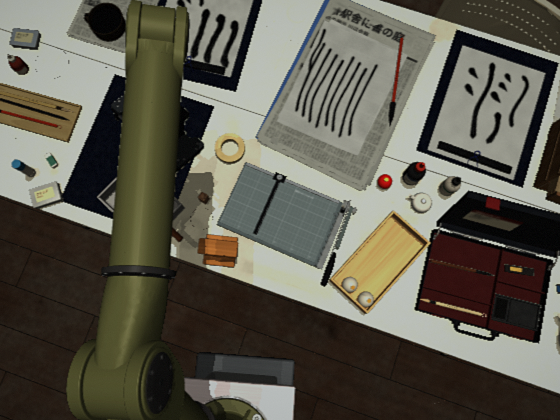

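```bash
cat > dump.py <<'E'
# dump.py phi ly lz [lx]: delta to put the scoop lip at trough (x,y) , height z with mouth-down tilt phi
import sys; from go import *
C=np.array([.5694,.2565]);yaw=51.9
def pose(phi,ly,lz,lx=0.):
    Rt=R.from_euler("xyz",[180-phi,0,yaw],degrees=True)
    a=np.radians(yaw);tx=np.array([np.cos(a),np.sin(a)]);ty=np.array([-tx[1],tx[0]])
    L=np.r_[C+lx*tx+ly*ty,lz]
    # lip in tool frame: scoop(-.053,0,0) rel TCP at scoop (.025,0,.060): y=-.078,z=+.060
    return L-Rt.apply([0,-.078,.060]),[180-phi,0,yaw]
if __name__=="__main__":
    v=[float(x) for x in sys.argv[1:]]
    p,r=pose(*v); s,t=delta(p,r); print(p.round(3),"shift",s.round(4),"turn",t.round(3),env.get_obs()["force"].round(1),env.get_obs()["tool_rot"].round(1))
E
for a in "-8 -.025 .16" "0 -.025 .15" "8 -.025 .137"; do python3 dump.py $a; done
```

```text
[0.656 0.188 0.209] shift [0.0101 0.028  0.0766] turn [-0.16  -0.004  0.004] [ 0.5 -0.2 -2.9] [-162.8   -0.3   52.1]
[0.65  0.193 0.21 ] shift [0.0101 0.0203 0.0775] turn [-0.3   -0.005  0.004] [ 0.5 -0.2 -2.9] [-162.8   -0.3   52.1]
[0.643 0.199 0.207] shift [0.0101 0.0125 0.0828] turn [-0.44  -0.005  0.004] [ 0.5 -0.2 -2.9] [-162.8   -0.3   52.1]
```

>>> {"method": "send_rows", "body": {"steps": [[[0.003, 0.006, 0.015], [0, 0, 0], 0.01], [[0.006, 0.012, 0.035], [-0.04, 0, 0], 0.01], [[0.01, 0.02, 0.055], [-0.08, 0, 0], 0.01], [[0.01, 0.026, 0.07], [-0.12, 0, 0], 0.01], [[0.01, 0.028, 0.076], [-0.16, 0, 0], 0.01]]}}

```text
time_s: 16.03
tool_pos: [0.6557, 0.1846, 0.2063]
tool_rot: [-172.0, -0.1, 51.9]
force: [-0.4, -0.6, -3.7]
grip_width: 0.018
```

```bash
for a in  "0 -.025 .15" "8 -.025 .137"; do python3 dump.py $a; done;  python3 - <<'E'
from h import *
s=cam("side");crop(s,130,160,330,340,"s13.png",4)
E
```

```text
[0.65  0.193 0.21 ] shift [ 0.0033 -0.0097 -0.0024] turn [-0.14  -0.001 -0.001] [-0.4 -0.6 -3.7] [-1.72e+02 -1.00e-01  5.19e+01]
[0.643 0.199 0.207] shift [ 0.0033 -0.0183  0.0016] turn [-0.28  -0.001 -0.001] [-0.4 -0.6 -3.7] [-1.72e+02 -1.00e-01  5.19e+01]
```

View pics/s13.png

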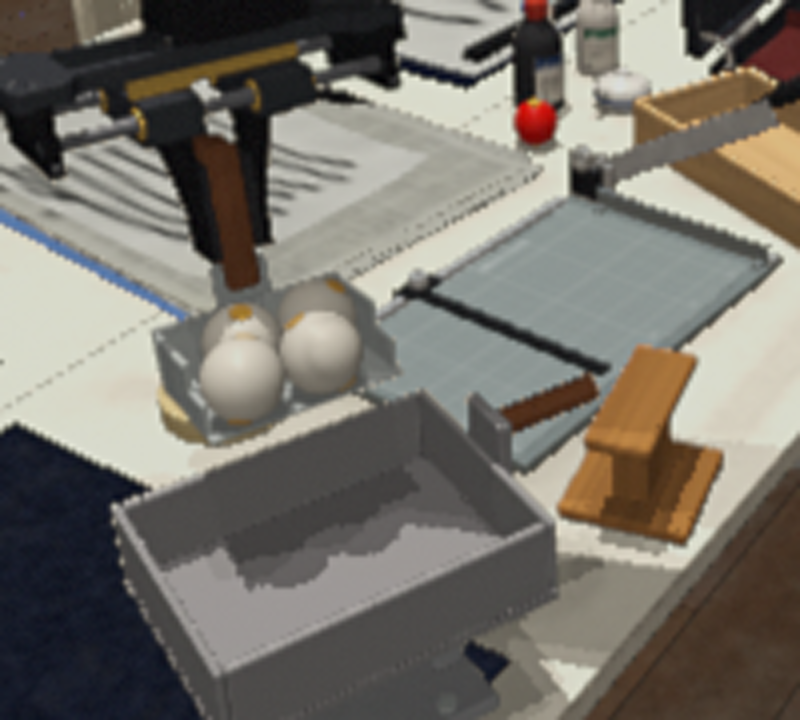

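```bash
python3 - <<'E'
from h import *
s=cam("side")
o=env.get_obs();Rt=R.from_euler("xyz",o["tool_rot"],degrees=True)
for x in(-.05,.05):
    P=o["tool_pos"]+Rt.apply([x,-.078,.06]);print(P,(proj(s,P)-[130,160])*4)
C=np.array([.5694,.2565])
a=np.radians(51.9);X=np.array([np.cos(a),np.sin(a)]);Y=np.array([-X[1],X[0]])
for x,y in((-.08,-.06),(.08,-.06),(.08,.06),(-.08,.06)): print((proj(s,np.r_[C+x*X+y*Y,.118])-[130,160])*4)
E
```

```text
[0.55666105 0.20066632 0.15986304] [405.17288285 375.06744615]
[0.61817176 0.27950981 0.16023138] [211.33093563 447.5306627 ]
[425.70096166 390.66742935]
[130.5413412  504.03824348]
[228.44871312 658.48149332]
[549.46899998 514.10725684]
```

>>> {"method": "send_rows", "body": {"steps": [[[0.003, -0.005, -0.001], [-0.07, 0, 0], 0.01], [[0.003, -0.01, -0.001], [-0.14, 0, 0], 0.01], [[0.003, -0.014, 0], [-0.2, 0, 0], 0.01], [[0.003, -0.018, 0.001], [-0.27, 0, 0], 0.01], [[0.003, -0.018, 0.002], [-0.28, 0, 0], 0.01]]}}

```text
time_s: 16.55
tool_pos: [0.6425, 0.2036, 0.2111]
tool_rot: [172.1, -0.4, 52.2]
force: [-1.0, 0.9, -2.9]
grip_width: 0.0173
```

```bash
for a in  "25 -.025 .130" "40 -.025 .12"; do python3 dump.py $a; done;  python3 - <<'E'
from h import *
s=cam("side");crop(s,130,160,330,340,"s14.png",4)
E
```

```text
[0.625 0.213 0.217] shift [-0.0033 -0.0188 -0.0089] turn [-0.298 -0.009  0.003] [-1.   0.9 -2.9] [172.1  -0.4  52.2]
[0.606 0.228 0.216] shift [-0.0032 -0.0429 -0.011 ] turn [-0.56  -0.009  0.002] [-1.   0.9 -2.9] [172.1  -0.4  52.2]
```

View pics/s14.png

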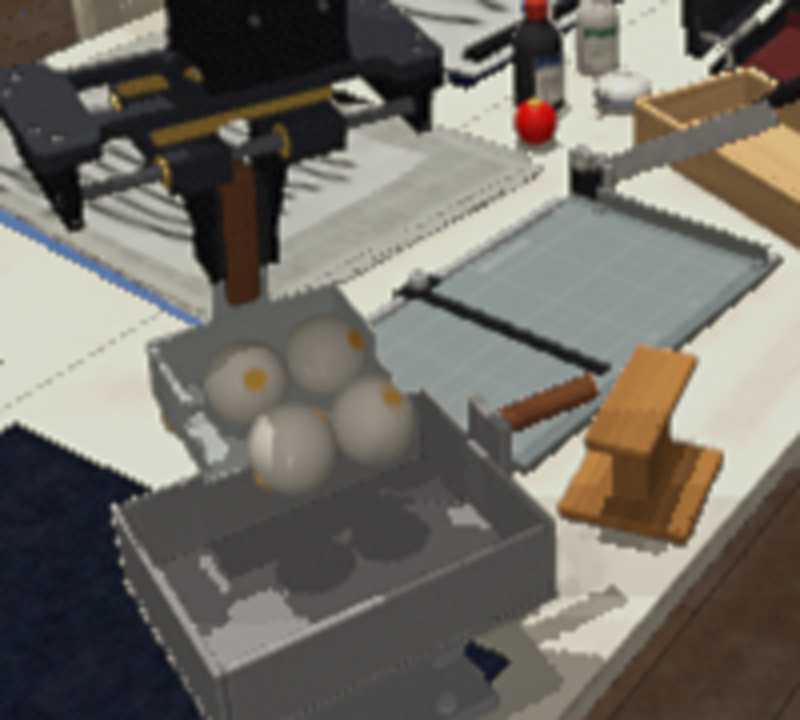

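Beads are rolling out over the trough. Tilt on.

>>> {"method": "send_rows", "body": {"steps": [[[-0.001, -0.003, -0.001], [-0.04, 0, 0], 0.01], [[-0.002, -0.006, -0.003], [-0.1, 0, 0], 0.01], [[-0.003, -0.01, -0.005], [-0.16, 0, 0], 0.01], [[-0.003, -0.014, -0.007], [-0.22, 0, 0], 0.01], [[-0.003, -0.019, -0.009], [-0.3, 0, 0], 0.01]]}}

```text
time_s: 17.02
tool_pos: [0.6288, 0.2075, 0.2184]
tool_rot: [154.6, -0.5, 51.6]
force: [0.8, -0.9, -2.2]
grip_width: 0.0176
```

```bash
for a in  "40 -.025 .125"; do python3 dump.py $a; done;  python3 - <<'E'
from h import *
s=cam("side");crop(s,130,160,330,340,"s15.png",4)
E
```

```text
[0.606 0.228 0.221] shift [ 0.0018 -0.0267 -0.0156] turn [-0.256 -0.004 -0.008] [ 0.8 -0.9 -2.2] [154.6  -0.5  51.6]
```

View pics/s15.png

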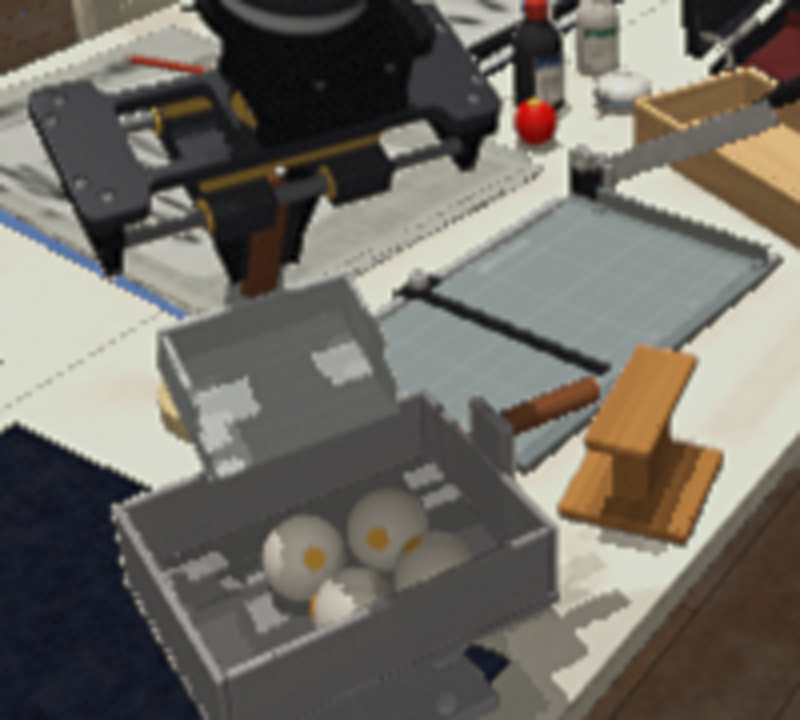

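```bash
python3 go.py .64 .18 .27 180 0 51.1; python3 go.py .5418 -.4067 .25 180 0 51.1;
```

```text
shift [-0.0165  0.0523 -0.0351] turn [ 0.442 -0.009  0.016] force [-4.1  2.6 -4.3] q [-63.  13.  34.  97.  18.  63.  14.] 17.0667
shift [-0.5397  0.3008  0.1015] turn [ 0.442 -0.009  0.016] force [-4.1  2.6 -4.3] q [-63.  13.  34.  97.  18.  63.  14.] 17.0667
```

>>> {"method": "send_rows", "body": {"steps": [[[0, 0.006, -0.012], [0.05, 0, 0], 0.01], [[-0.003, 0.015, -0.022], [0.13, 0, 0], 0.01], [[-0.007, 0.027, -0.03], [0.22, 0, 0], 0.01], [[-0.011, 0.04, -0.035], [0.32, 0, 0], 0.01], [[-0.016, 0.052, -0.035], [0.42, 0, 0], 0.01]]}}

```text
time_s: 17.48
tool_pos: [0.6438, 0.1783, 0.2742]
tool_rot: [179.2, -0.8, 52.2]
force: [1.6, 0.0, -1.8]
grip_width: 0.0178
```

```bash
python3 go.py .5418 -.4067 .27 180 0 51.1;
```

```text
shift [-0.5247  0.2781  0.0014] turn [ 0.015 -0.013  0.019] force [ 1.6  0.  -1.8] q [-43.  21.  34.  78. -11.  84.  42.] 17.4833
```

>>> {"method": "send_rows", "body": {"steps": [[[-0.025, 0.013, 0], [0, 0, 0], 0.01], [[-0.06, 0.032, 0], [0, 0, 0], 0.01], [[-0.095, 0.05, 0], [0.01, -0.01, 0.01], 0.01], [[-0.13, 0.069, 0], [0.01, -0.01, 0.02], 0.01], [[-0.165, 0.087, 0], [0.01, -0.01, 0.02], 0.01]]}}

```text
time_s: 17.9
tool_pos: [0.6094, -0.0093, 0.2719]
tool_rot: [179.5, 0.1, 50.7]
force: [0.7, -0.6, -1.6]
grip_width: 0.0177
```

>>> {"method": "send_rows", "body": {"steps": [[[-0.035, 0.019, 0], [0, 0, 0], 0.01], [[-0.07, 0.037, 0], [0, 0, 0], 0.01], [[-0.105, 0.056, 0], [0, 0, 0], 0.01], [[-0.14, 0.074, 0], [0, 0, 0], 0.01], [[-0.175, 0.093, 0], [0, 0, 0], 0.01]]}}

```text
time_s: 18.32
tool_pos: [0.5702, -0.2034, 0.274]
tool_rot: [179.4, 0.0, 50.8]
force: [0.7, 0.3, -1.9]
grip_width: 0.0182
```

```bash
python3 go.py .5418 -.4067 .25 180 0 51.1;
```

```text
shift [-0.1755  0.1063  0.0251] turn [ 0.01   0.    -0.005] force [ 0.7  0.3 -1.9] q [-21.  14.  45.  87. -10.  82.  76.] 18.3167
```

>>> {"method": "send_rows", "body": {"steps": [[[-0.035, 0.021, 0.003], [0, 0, 0], 0.01], [[-0.07, 0.042, 0.006], [0.01, 0, 0], 0.01], [[-0.105, 0.063, 0.01], [0.01, 0, 0], 0.01], [[-0.14, 0.084, 0.015], [0.01, 0, 0], 0.01], [[-0.168, 0.102, 0.02], [0.01, 0, 0], 0.01]]}}

```text
time_s: 18.73
tool_pos: [0.542, -0.4001, 0.2552]
tool_rot: [179.9, 0.2, 50.7]
force: [-0.2, -0.3, -1.6]
grip_width: 0.0176
```

>>> {"method": "send_rows", "body": {"steps": [[[0, 0, 0.02], [0, 0, 0], 0.01], [[0, 0, 0.04], [0, 0, 0], 0.01], [[0, 0, 0.055], [0, 0, 0], 0.01], [[0, 0, 0.055], [0, 0, 0], 0.01], [[0, 0, 0.055], [0, 0, 0], 0.01]]}}

```text
time_s: 19.15
tool_pos: [0.5434, -0.396, 0.1991]
tool_rot: [-179.9, 0.2, 50.8]
force: [0.7, 0.2, -1.7]
grip_width: 0.0173
```

```bash
python3 st.py; python3 go.py .5418 -.4067 .0705 180 0 51.1;python3 - <<'E'
from h import *
s=cam("side");crop(s,240,100,390,220,"s16.png",5)
c=cam("top","t16.png")
E
```

```text
tray 0.0794 0.0093 [ 0.5434 -0.396   0.1991] [-179.9    0.2   50.8] [ 0.7  0.2 -1.7] 0.017347077595276122
shift [-0.009   0.0057  0.1287] turn [-0.001  0.003 -0.005] force [ 0.7  0.2 -1.7] q [  0.  27.  47.  83. -20.  79.  98.] 19.15
```

View pics/s16.png

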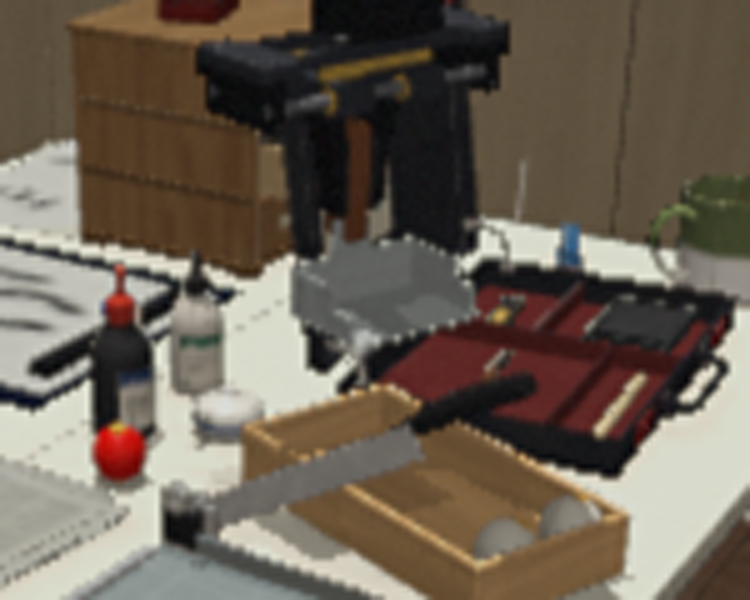

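View pics/t16.png

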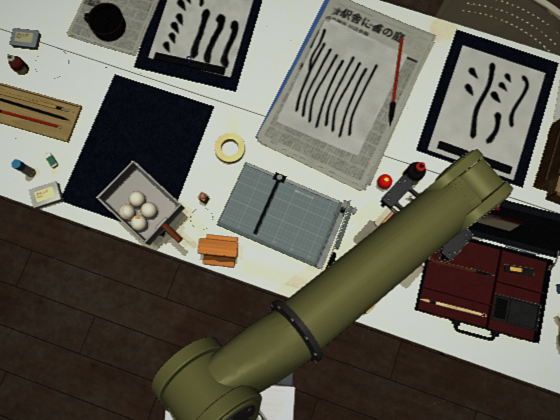

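>>> {"method": "send_rows", "body": {"steps": [[[-0.005, 0.004, 0.01], [0, 0, 0], 0.01], [[-0.009, 0.006, 0.03], [0, 0, 0], 0.01], [[-0.009, 0.006, 0.05], [0, 0, 0], 0.01], [[-0.009, 0.006, 0.07], [0, 0, 0], 0.01], [[-0.009, 0.006, 0.075], [0, 0, 0], 0.01]]}}

```text
time_s: 19.67
tool_pos: [0.5418, -0.4045, 0.121]
tool_rot: [-179.8, 0.2, 50.9]
force: [-0.4, 1.6, -3.0]
grip_width: 0.0179
```

```bash
python3 st.py; python3 go.py .5418 -.4067 .0705 180 0 51.1
```

```text
tray 0.0836 0.0016 [ 0.5418 -0.4045  0.121 ] [-179.8    0.2   50.9] [-0.4  1.6 -3. ] 0.01788956054658208
shift [-0.0015  0.0016  0.0505] turn [-0.004  0.004 -0.003] force [-0.4  1.6 -3. ] q [  2.  31.  45.  87. -22.  71. 101.] 19.6667
```

>>> {"method": "send_rows", "body": {"steps": [[[-0.001, 0, 0.012], [0, 0, 0], 0.01], [[-0.001, 0, 0.026], [0, 0, 0], 0.01], [[-0.001, 0, 0.038], [0, 0, 0], 0.01], [[-0.001, 0, 0.045], [0, 0, 0], 0.01], [[-0.001, 0, 0.047], [0, 0, 0], 0.01]]}}

```text
time_s: 20.08
tool_pos: [0.5417, -0.4056, 0.0753]
tool_rot: [-179.9, 0.2, 50.9]
force: [0.2, 0.2, -1.2]
grip_width: 0.0177
```

```bash
python3 st.py; python3 go.py .5418 -.4067 .0705 180 0 51.1
```

```text
tray 0.0842 0.0007 [ 0.5417 -0.4056  0.0753] [-179.9    0.2   50.9] [ 0.2  0.2 -1.2] 0.01765820218354797
shift [-0.0008  0.0008  0.0048] turn [-0.002  0.004 -0.003] force [ 0.2  0.2 -1.2] q [  3.  33.  44.  90. -24.  67. 102.] 20.0833
```

>>> {"method": "send_rows", "body": {"steps": [[[0, 0, 0.003], [0, 0, 0], 0.01], [[-0.002, 0, 0.004], [0, 0, 0], 0.01], [[-0.004, -0.012, 0.004], [0, 0, 0], 0.01], [[-0.005, -0.027, 0.004], [0, 0, 0], 0.01], [[-0.005, -0.042, 0.004], [0, 0, 0], 0.01]]}}

```text
time_s: 20.5
tool_pos: [0.506, -0.3845, 0.0737]
tool_rot: [179.9, 0.2, 50.9]
force: [-0.3, -0.4, -1.1]
grip_width: 0.0176
```

>>> {"method": "send_rows", "body": {"steps": [[[0, -0.008, 0], [0, 0, 0], 0.01], [[0, -0.016, 0], [0, 0, 0], 0.01], [[0, -0.024, 0], [0, 0, 0], 0.01], [[0, -0.03, 0], [0, 0, 0], 0.01], [[0, -0.035, 0], [0, 0, 0], 0.01]]}}

```text
time_s: 20.92
tool_pos: [0.4792, -0.3614, 0.0733]
tool_rot: [180.0, 0.2, 50.9]
force: [-0.5, -0.1, -1.6]
grip_width: 0.0176
```

```bash
python3 st.py;python3 - <<'E'
from h import *
s=cam("side");crop(s,280,120,390,220,"s17.png",7)
c=cam("top");crop(c,300,180,420,320,"t17.png",4)
E
```

```text
tray 0.0078 -0.0041 [ 0.4792 -0.3614  0.0733] [180.    0.2  50.9] [-0.5 -0.1 -1.6] 0.01764573835244351
```

View pics/s17.png

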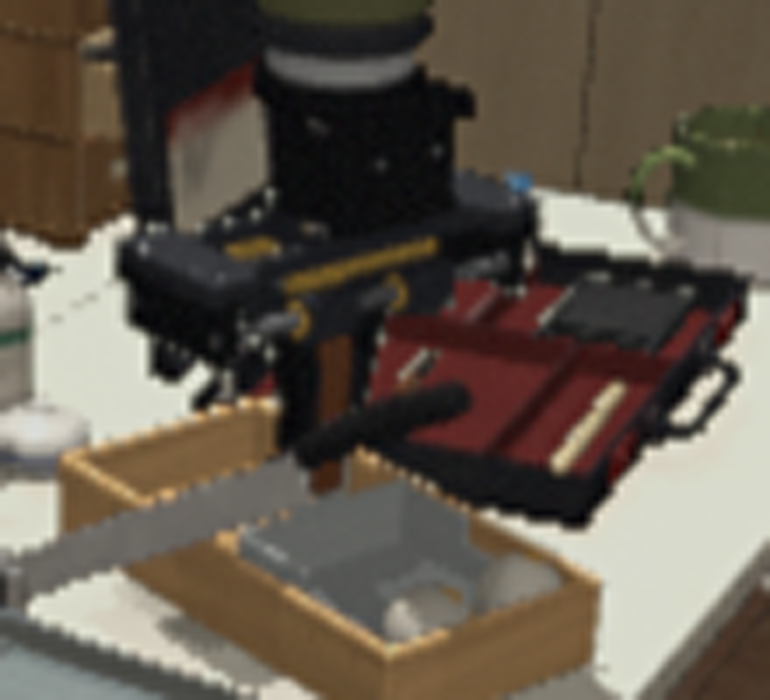

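View pics/t17.png

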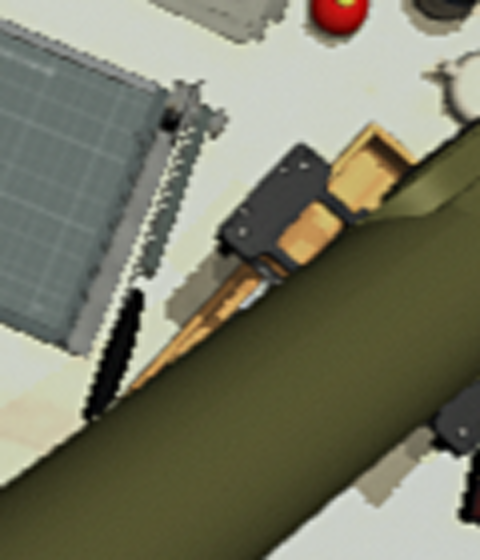

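>>> {"method": "send_rows", "body": {"steps": [[[0, 0, 0.002], [0, 0, 0], 0.01], [[0, -0.003, 0.003], [0, 0, 0], 0.01], [[0, -0.01, 0.003], [0, 0, 0], 0.01], [[0, -0.016, 0.003], [0, 0, 0], 0.01], [[0, -0.022, 0.003], [0, 0, 0], 0.01]]}}

```text
time_s: 21.43
tool_pos: [0.4623, -0.3481, 0.0707]
tool_rot: [179.9, 0.2, 50.9]
force: [2.3, -2.2, 3.3]
grip_width: 0.0178
```

```bash
python3 st.py;python3 - <<'E'
from h import *
s=cam("side");crop(s,280,120,390,220,"s18.png",7)
c=cam("top");crop(c,300,180,420,320,"t18.png",4)
E
```

```text
tray -0.0137 -0.0044 [ 0.4623 -0.3481  0.0707] [179.9   0.2  50.9] [ 2.3 -2.2  3.3] 0.01783661053904518
```

View pics/s18.png

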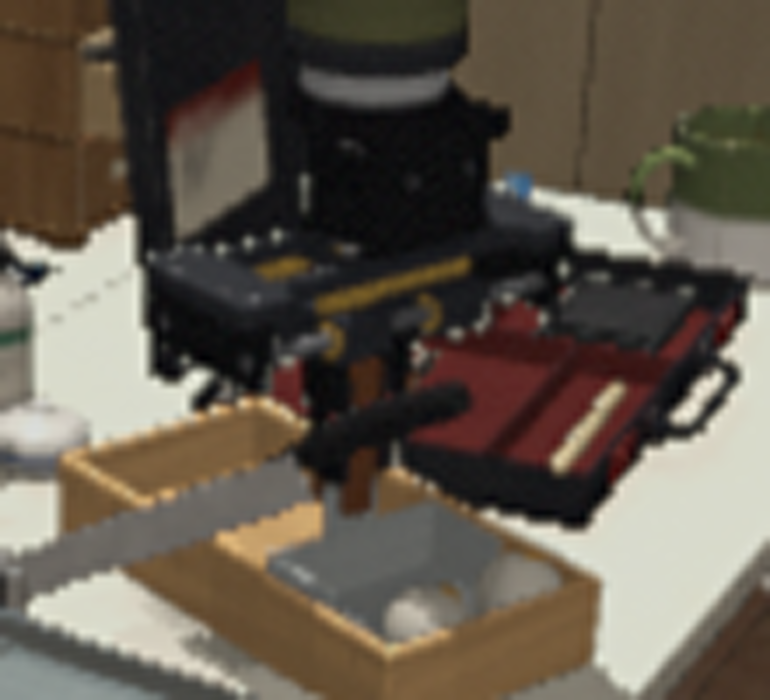

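View pics/t18.png

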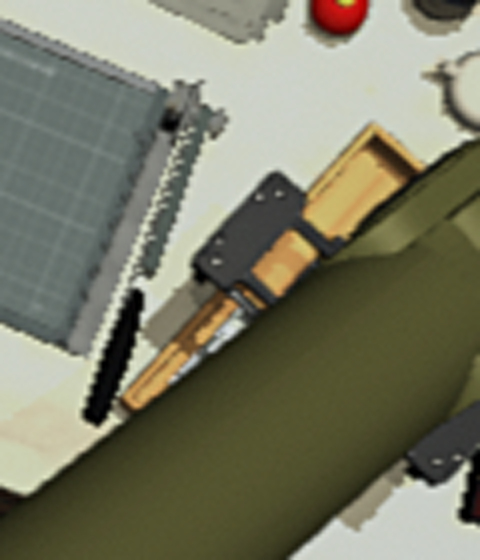

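>>> {"method": "send_rows", "body": {"steps": [[[0, -0.003, 0], [0, 0, 0], 0.01], [[0, -0.006, 0], [0, 0, 0], 0.01], [[0, -0.009, 0], [0, 0, 0], 0.01], [[0, -0.012, 0], [0, 0, 0], 0.01], [[0, -0.015, 0], [0, 0, 0], 0.01]]}}

```text
time_s: 21.95
tool_pos: [0.4511, -0.3385, 0.0706]
tool_rot: [179.9, 0.2, 50.9]
force: [1.4, -0.7, 5.9]
grip_width: 0.0177
```

```bash
python3 st.py;python3 - <<'E'
from h import *
s=cam("side");crop(s,280,120,390,220,"s19.png",7)
E
```

```text
tray -0.0285 -0.004 [ 0.4511 -0.3385  0.0706] [179.9   0.2  50.9] [ 1.4 -0.7  5.9] 0.017693472523661807
```

View pics/s19.png

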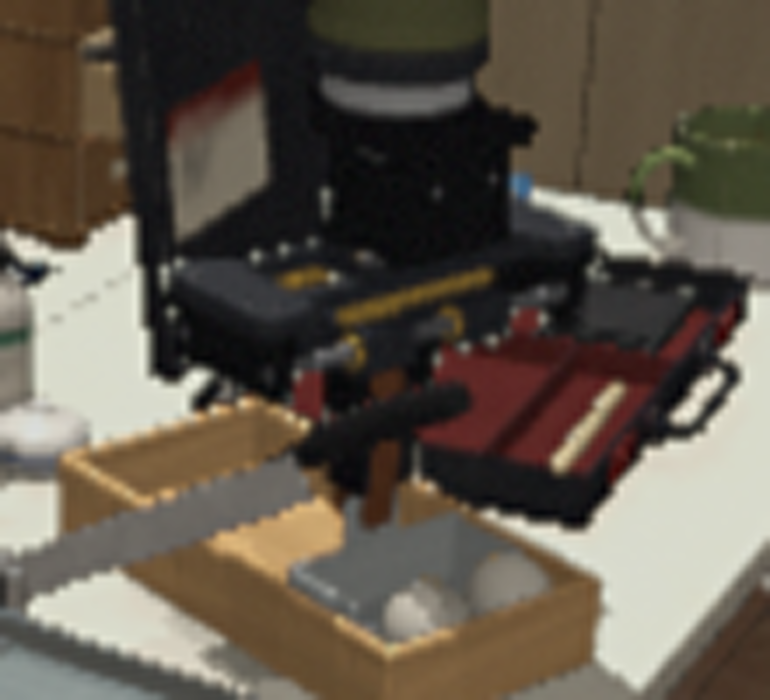

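>>> {"method": "send_rows", "body": {"steps": [[[0, -0.003, 0], [0, 0, 0], 0.01], [[0, -0.006, 0], [0, 0, 0], 0.01], [[0, -0.006, 0], [0, 0, 0], 0.01], [[0, -0.003, 0], [0.05, 0, 0], 0.01], [[0, 0, 0], [0.1, 0, 0], 0.01]]}}

```text
time_s: 22.42
tool_pos: [0.4496, -0.3367, 0.0698]
tool_rot: [-174.0, 0.1, 51.0]
force: [-0.7, -0.6, -0.5]
grip_width: 0.0178
```

```bash
python3 st.py;python3 - <<'E'
from h import *
s=cam("side");crop(s,280,120,390,220,"s20.png",7)
E
```

```text
tray -0.0307 -0.0035 [ 0.4496 -0.3367  0.0698] [-1.74e+02  1.00e-01  5.10e+01] [-0.7 -0.6 -0.5] 0.017833475113945653
```

View pics/s20.png

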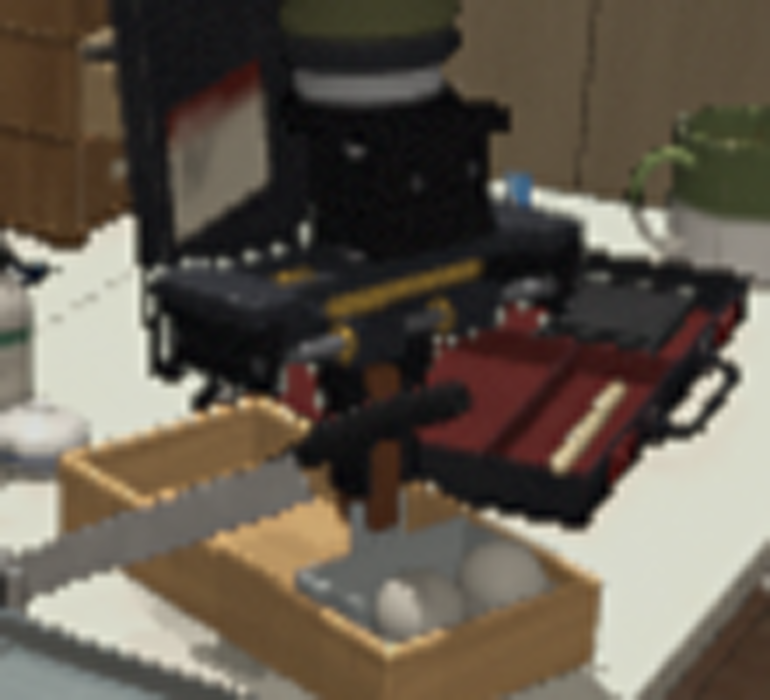

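Beads are starting to roll in. Tilt further, then lift.

>>> {"method": "send_rows", "body": {"steps": [[[0, 0.003, 0], [0.05, 0, 0], 0.01], [[0, 0.006, 0], [0.1, 0, 0], 0.01], [[0, 0.009, 0], [0.15, 0, 0], 0.01], [[0, 0.012, 0], [0.2, 0, 0], 0.01], [[0, 0.012, -0.004], [0.2, 0, 0], 0.01]]}}

```text
time_s: 22.88
tool_pos: [0.4598, -0.3455, 0.0695]
tool_rot: [-162.5, 0.3, 51.0]
force: [0.0, 1.3, -2.8]
grip_width: 0.0176
```

```bash
python3 st.py; python3 go.py .47 -.355 .28 -163 0 51;python3 - <<'E'
from h import *
s=cam("side");crop(s,280,120,390,220,"s21.png",7)
E
```

```text
tray -0.0173 -0.0039 [ 0.4598 -0.3455  0.0695] [-162.5    0.3   51. ] [ 0.   1.3 -2.8] 0.017596775580388885
shift [-0.0022 -0.0501 -0.205 ] turn [-0.009  0.005 -0.002] force [ 0.   1.3 -2.8] q [  4.  36.  44.  89. -22.  83. 103.] 22.8833
```

View pics/s21.png

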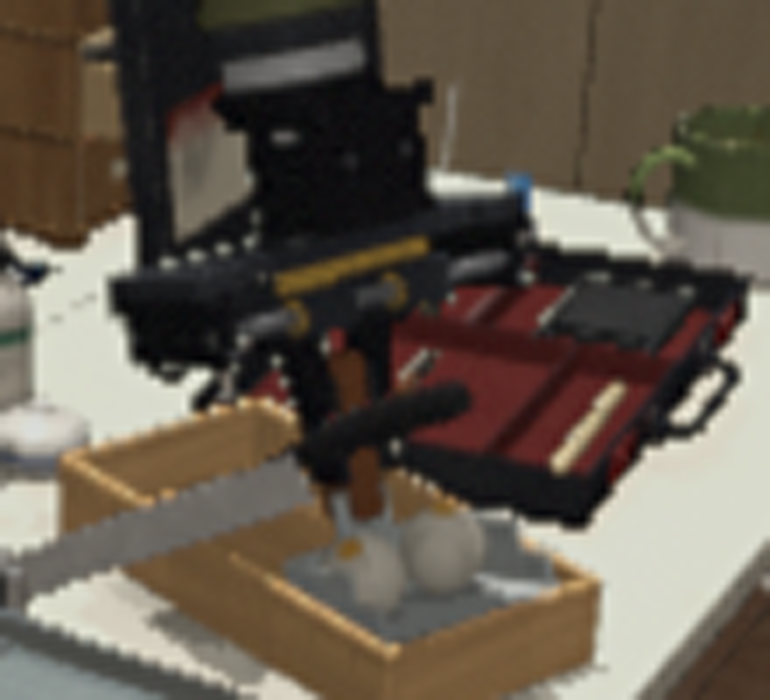

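>>> {"method": "send_rows", "body": {"steps": [[[0, -0.002, -0.01], [0, 0, 0], 0.01], [[0, -0.006, -0.028], [0, 0, 0], 0.01], [[0, -0.012, -0.05], [0, 0, 0], 0.01], [[0, -0.018, -0.075], [0, 0, 0], 0.01], [[-0.001, -0.025, -0.1], [0, 0, 0], 0.01]]}}

```text
time_s: 23.35
tool_pos: [0.4635, -0.3493, 0.1775]
tool_rot: [-162.8, 0.2, 50.9]
force: [0.8, -0.7, -3.2]
grip_width: 0.0173
```

>>> {"method": "send_rows", "body": {"steps": [[[0, -0.006, -0.025], [0, 0, 0], 0.01], [[0, -0.012, -0.05], [0, 0, 0], 0.01], [[0, -0.018, -0.075], [0, 0, 0], 0.01], [[0, -0.023, -0.095], [0, 0, 0], 0.01], [[0, -0.025, -0.103], [0, 0, 0], 0.01]]}}

```text
time_s: 23.77
tool_pos: [0.4693, -0.3545, 0.2857]
tool_rot: [-163.1, 0.1, 50.9]
force: [-0.1, -0.9, -3.1]
grip_width: 0.018
```

```bash
python3 st.py; python3 go.py .55 -.2 .28 -163 0 51;python3 go.py .65 .193 .29 -163 0 52; python3 - <<'E'
from h import *
s=cam("side","s22.png")
E
```

```text
tray -0.0042 -0.005 [ 0.4693 -0.3545  0.2857] [-1.631e+02  1.000e-01  5.090e+01] [-0.1 -0.9 -3.1] 0.018001151106757606
shift [ 0.1708 -0.0318  0.0152] turn [ 0.002  0.002 -0.003] force [-0.1 -0.9 -3.1] q [  4.  28.  47.  73. -18. 104. 100.] 23.7667
shift [ 0.5388 -0.198   0.0542] turn [ 0.002 -0.003 -0.019] force [-0.1 -0.9 -3.1] q [  4.  28.  47.  73. -18. 104. 100.] 23.7667
```

View pics/s22.png

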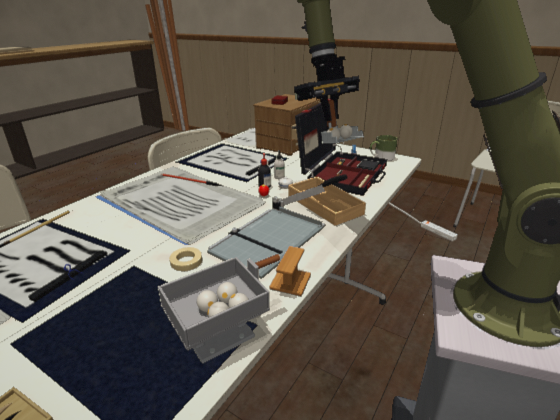

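>>> {"method": "send_rows", "body": {"steps": [[[0.012, -0.004, 0.001], [0, 0, 0], 0.01], [[0.036, -0.013, 0.003], [0, 0, 0], 0.01], [[0.07, -0.026, 0.006], [0, 0, 0], 0.01], [[0.105, -0.038, 0.009], [0, 0, 0], 0.01], [[0.14, -0.051, 0.013], [0, 0, 0], 0.01]]}}

```text
time_s: 24.23
tool_pos: [0.5166, -0.2091, 0.2818]
tool_rot: [-162.6, 0.2, 50.9]
force: [1.5, -0.3, -2.7]
grip_width: 0.0175
```

>>> {"method": "send_rows", "body": {"steps": [[[0.035, -0.013, 0.004], [0, 0, 0], 0.01], [[0.07, -0.026, 0.007], [0, 0, 0], 0.01], [[0.105, -0.038, 0.011], [0, 0, 0], 0.01], [[0.14, -0.051, 0.014], [0, 0, 0], 0.01], [[0.175, -0.064, 0.017], [0, 0, 0], 0.01]]}}

```text
time_s: 24.65
tool_pos: [0.575, -0.0311, 0.2839]
tool_rot: [-162.6, 0.3, 51.0]
force: [0.6, -0.8, -3.5]
grip_width: 0.0175
```

```bash
python3 go.py .65 .193 .29 -163 0 52
```

```text
shift [ 0.2213 -0.0813  0.0179] turn [-0.007 -0.001 -0.019] force [ 0.6 -0.8 -3.5] q [-23.  23.  41.  78. -21. 101.  67.] 24.65
```

>>> {"method": "send_rows", "body": {"steps": [[[0.034, -0.012, 0.003], [0, 0, 0], 0.01], [[0.067, -0.024, 0.006], [0, 0, -0.01], 0.01], [[0.098, -0.036, 0.009], [0, 0, -0.02], 0.01], [[0.126, -0.046, 0.011], [0, 0, -0.02], 0.01], [[0.15, -0.055, 0.013], [0, 0, -0.02], 0.01]]}}

```text
time_s: 25.07
tool_pos: [0.6255, 0.1217, 0.2867]
tool_rot: [-162.6, -0.0, 52.2]
force: [0.6, -0.7, -2.7]
grip_width: 0.018
```

>>> {"method": "send_rows", "body": {"steps": [[[0.02, -0.008, 0.003], [0, 0, 0], 0.01], [[0.038, -0.014, 0.005], [0, 0, 0], 0.01], [[0.05, -0.018, 0.006], [0, 0, 0], 0.01], [[0.058, -0.021, 0.006], [0, 0, 0], 0.01], [[0.062, -0.023, 0.006], [0, 0, 0], 0.01]]}}

```text
time_s: 25.48
tool_pos: [0.6456, 0.1824, 0.289]
tool_rot: [-162.7, -0.0, 52.1]
force: [-0.5, -0.8, -2.4]
grip_width: 0.0176
```

```bash
python3 dump.py -8 -.025 .165;python3 - <<'E'
from h import *
s=cam("top");crop(s,80,140,260,280,"t23.png",4)
E
```

```text
[0.656 0.188 0.214] shift [0.0112 0.0271 0.0705] turn [-0.162  0.     0.003] [-0.5 -0.8 -2.4] [-162.7   -0.    52.1]
```

View pics/t23.png

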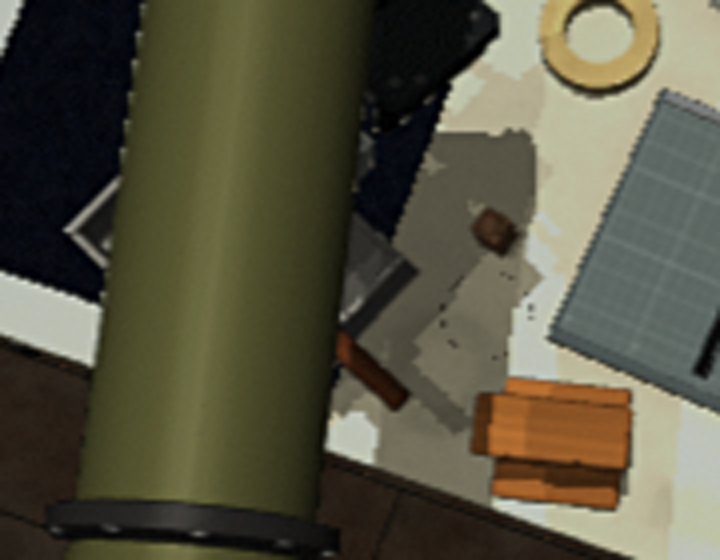

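>>> {"method": "send_rows", "body": {"steps": [[[0.003, 0.006, 0.015], [0, 0, 0], 0.01], [[0.006, 0.012, 0.035], [-0.04, 0, 0], 0.01], [[0.01, 0.02, 0.052], [-0.08, 0, 0], 0.01], [[0.011, 0.026, 0.065], [-0.12, 0, 0], 0.01], [[0.011, 0.027, 0.07], [-0.16, 0, 0], 0.01]]}}

```text
time_s: 25.95
tool_pos: [0.6562, 0.1842, 0.2125]
tool_rot: [-172.0, 0.1, 51.8]
force: [0.6, 0.1, -3.7]
grip_width: 0.0177
```

```bash
python3 dump.py 8 -.025 .142;python3 - <<'E'
from h import *
s=cam("side");crop(s,130,160,330,340,"s24.png",4)
E
```

```text
[0.643 0.199 0.212] shift [ 0.0034 -0.0188  0.0028] turn [-0.28   0.002 -0.001] [ 0.6  0.1 -3.7] [-1.72e+02  1.00e-01  5.18e+01]
```

View pics/s24.png

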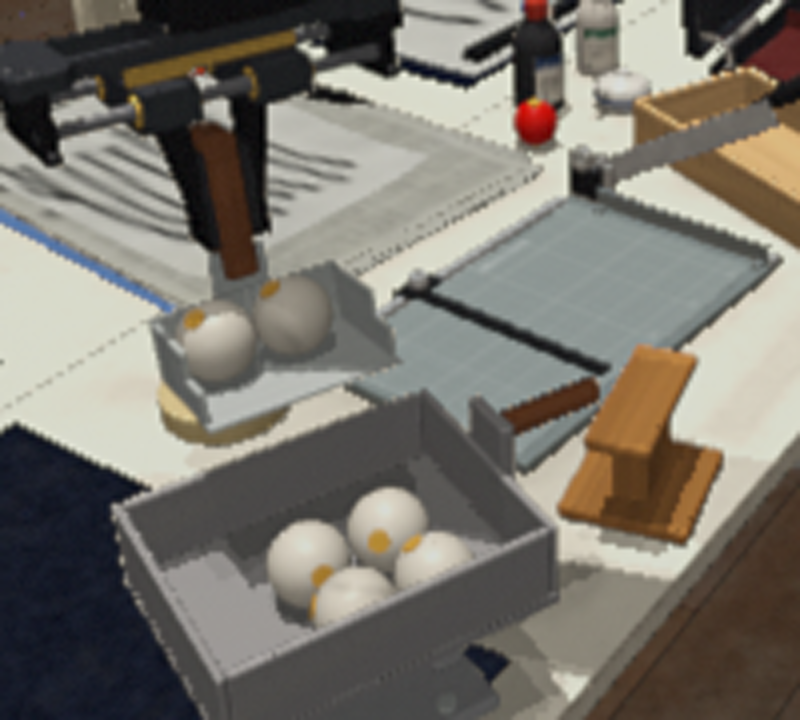

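```bash
python3 - <<'E'
from h import *
s=cam("side")
C=np.array([.5694,.2565])
a=np.radians(51.9);X=np.array([np.cos(a),np.sin(a)]);Y=np.array([-X[1],X[0]])
for u,v in((308,560),(387,530),(350,607),(435,570)):
    d=onz(s,130+u/4,160+v/4,.095)[:2]-C; print(d@X,d@Y)
E
python3 dump.py 8 -.045 .142
```

```text
0.017720192135901022 -0.0008999062152173342
-0.023077462871748933 0.0015653587635770395
0.0152840565076929 0.03873057655897028
-0.028566653541775417 0.03951848126646343
[0.659 0.186 0.212] shift [0.0018 0.0036 0.0018] turn [-0.282 -0.001  0.002] [-0.2 -0.4 -2.5] [-171.8   -0.    52. ]
```

```bash
for a in "0 -.048 .140 .02" "6 -.048 .135 .02" "20 -.048 .132 .02"; do python3 dump.py $a;done
```

```text
[0.681 0.194 0.2  ] shift [0.0218 0.0174 0.0122] turn [-0.142 -0.001  0.002] [-0.2 -0.4 -2.5] [-171.8   -0.    52. ]
[0.676 0.199 0.203] shift [0.0218 0.0104 0.0104] turn [-0.247 -0.001  0.002] [-0.2 -0.4 -2.5] [-171.8   -0.    52. ]
[0.661 0.21  0.215] shift [ 0.0218 -0.0097  0.0009] turn [-0.491 -0.001  0.002] [-0.2 -0.4 -2.5] [-171.8   -0.    52. ]
```

>>> {"method": "send_rows", "body": {"steps": [[[0.006, 0.005, 0.002], [0, 0, 0], 0.01], [[0.012, 0.01, 0.005], [-0.03, 0, 0], 0.01], [[0.018, 0.014, 0.008], [-0.06, 0, 0], 0.01], [[0.022, 0.018, 0.01], [-0.09, 0, 0], 0.01], [[0.022, 0.018, 0.011], [-0.12, 0, 0], 0.01]]}}

```text
time_s: 26.47
tool_pos: [0.6854, 0.1925, 0.202]
tool_rot: [-179.0, -0.1, 51.9]
force: [-1.3, -0.4, -2.5]
grip_width: 0.0176
```

```bash
for a in "4 -.048 .137 .02" "20 -.048 .132 .02"; do python3 dump.py $a;done
```

```text
[0.677 0.197 0.202] shift [-0.0012 -0.0092 -0.0001] turn [-0.088 -0.003 -0.001] [-1.3 -0.4 -2.5] [-1.79e+02 -1.00e-01  5.19e+01]
[0.661 0.21  0.215] shift [-0.0012 -0.0303 -0.0125] turn [-0.367 -0.002 -0.001] [-1.3 -0.4 -2.5] [-1.79e+02 -1.00e-01  5.19e+01]
```

>>> {"method": "send_rows", "body": {"steps": [[[0, -0.003, 0], [-0.02, 0, 0], 0.01], [[-0.001, -0.005, 0], [-0.04, 0, 0], 0.01], [[-0.001, -0.007, 0], [-0.06, 0, 0], 0.01], [[-0.001, -0.009, 0], [-0.09, 0, 0], 0.01], [[-0.001, -0.009, 0], [-0.09, 0, 0], 0.01]]}}

```text
time_s: 26.88
tool_pos: [0.6748, 0.2005, 0.2026]
tool_rot: [176.0, -0.2, 52.1]
force: [-0.1, 0.8, -2.8]
grip_width: 0.0176
```

>>> {"method": "send_rows", "body": {"steps": [[[0, 0, 0], [0, 0, 0], 0.01], [[0, 0, 0], [0, 0, 0], 0.01], [[0, 0, 0], [0, 0, 0], 0.01], [[0, 0, 0], [0, 0, 0], 0.01], [[0, 0, 0], [0, 0, 0], 0.01]]}}

```text
time_s: 27.3
tool_pos: [0.6761, 0.198, 0.2023]
tool_rot: [176.0, -0.1, 52.0]
force: [0.4, -0.6, -0.3]
grip_width: 0.0179
```

```bash
for a in "20 -.048 .132 .02"; do python3 dump.py $a;done;python3 - <<'E'
from h import *
s=cam("side");crop(s,130,160,330,340,"s25.png",4)
E
```

```text
[0.661 0.21  0.215] shift [ 0.0002 -0.0183 -0.0141] turn [-0.279 -0.002  0.001] [ 0.4 -0.6 -0.3] [ 1.76e+02 -1.00e-01  5.20e+01]
```

View pics/s25.png

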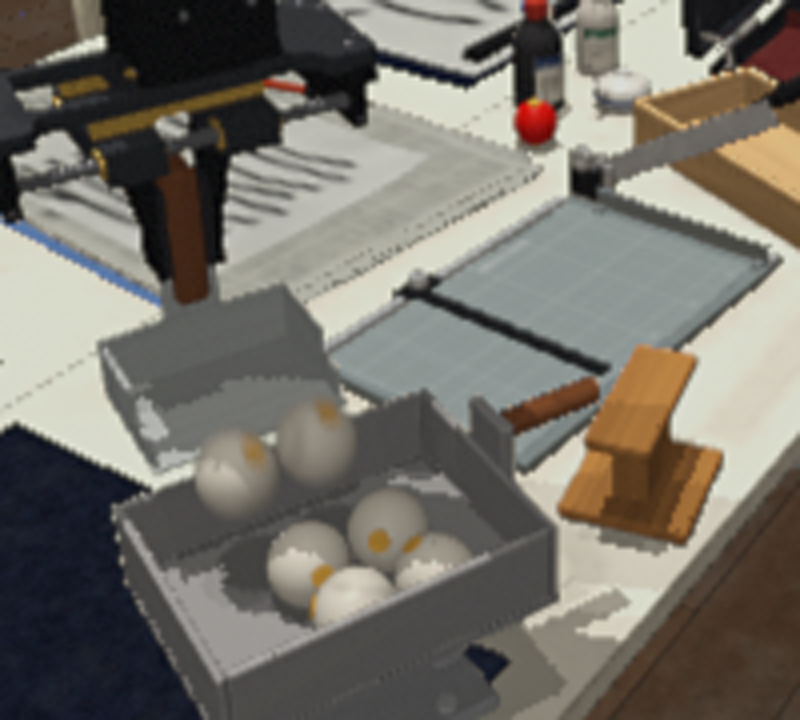

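>>> {"method": "send_rows", "body": {"steps": [[[0, 0, 0], [0, 0, 0], 0.01], [[0, 0, 0], [0, 0, 0], 0.01], [[0, 0, 0], [0, 0, 0], 0.01], [[0, 0, 0], [0, 0, 0], 0.01], [[0, 0, 0], [0, 0, 0], 0.01]]}}

```text
time_s: 27.77
tool_pos: [0.6758, 0.1987, 0.2022]
tool_rot: [176.0, -0.1, 52.0]
force: [0.3, 0.1, -1.7]
grip_width: 0.0176
```

```bash
python3 - <<'E'
from h import *
s=cam("side");crop(s,130,160,330,340,"s26.png",4)
E
python3 go.py .65 .18 .28 180 0 51.1
```

```text
shift [-0.0304 -0.0034 -0.0783] turn [ 0.07  -0.003  0.016] force [-0.5  0.8 -1.8] q [-49.  28.  40.  80. -15.  76.  43.] 27.8167
```

View pics/s26.png

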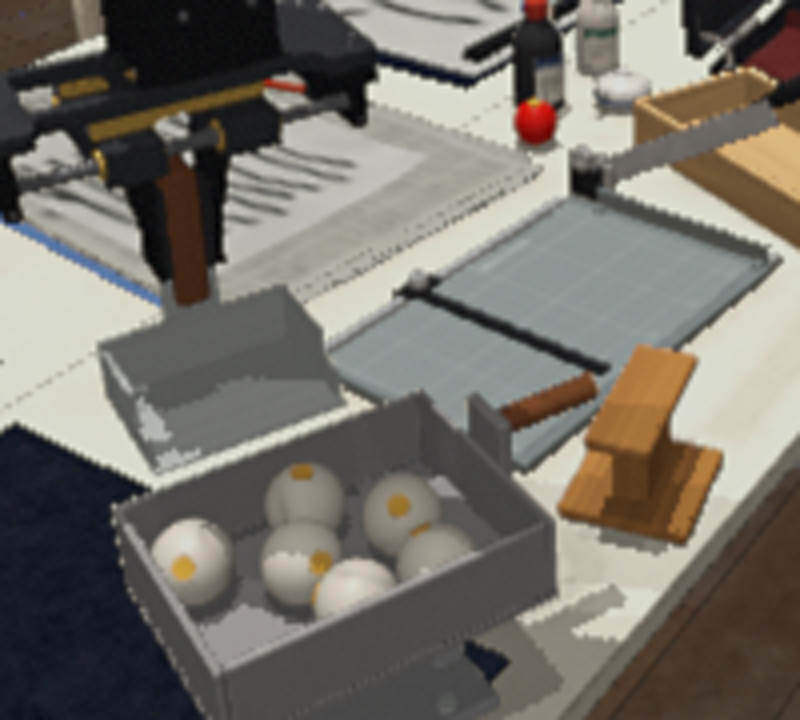

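>>> {"method": "send_rows", "body": {"steps": [[[0, 0.003, -0.015], [0, 0, 0], 0.01], [[-0.005, 0.006, -0.035], [0.02, 0, 0], 0.01], [[-0.012, 0.003, -0.055], [0.04, 0, 0], 0.01], [[-0.02, 0, -0.07], [0.06, 0, 0], 0.01], [[-0.03, -0.003, -0.078], [0.07, 0, 0.01], 0.01]]}}

```text
time_s: 28.23
tool_pos: [0.6514, 0.1797, 0.282]
tool_rot: [179.9, -0.3, 51.4]
force: [-0.3, 0.1, -2.2]
grip_width: 0.0178
```

```bash
python3 go.py .5146 -.3847 .27 180 0 51.1
```

```text
shift [-0.5265  0.2452  0.0097] turn [ 0.001 -0.005  0.005] force [-0.3  0.1 -2.2] q [-47.  24.  41.  75. -16.  86.  44.] 28.2333
```

>>> {"method": "send_rows", "body": {"steps": [[[-0.025, 0.012, 0], [0, 0, 0], 0.01], [[-0.06, 0.028, 0], [0, 0, 0], 0.01], [[-0.096, 0.045, 0.002], [0, 0, 0], 0.01], [[-0.132, 0.061, 0.003], [0, 0, 0], 0.01], [[-0.168, 0.078, 0.003], [0, 0, 0], 0.01]]}}

```text
time_s: 28.65
tool_pos: [0.6054, -0.0016, 0.2756]
tool_rot: [-179.9, -0.1, 51.4]
force: [1.0, -1.1, -2.5]
grip_width: 0.0177
```

>>> {"method": "send_rows", "body": {"steps": [[[-0.036, 0.017, 0], [0, 0, 0], 0.01], [[-0.072, 0.034, 0], [0, 0, 0], 0.01], [[-0.108, 0.05, 0.002], [0, 0, 0], 0.01], [[-0.144, 0.067, 0.003], [0, 0, 0], 0.01], [[-0.18, 0.084, 0.003], [0, 0, 0], 0.01]]}}

```text
time_s: 29.07
tool_pos: [0.5589, -0.1945, 0.2723]
tool_rot: [-179.9, -0.2, 51.4]
force: [1.1, -0.3, -2.9]
grip_width: 0.0177
```

```bash
python3 go.py .5146 -.3847 .25 180 0 51.1
```

```text
shift [-0.1764  0.084   0.0216] turn [-0.001 -0.003  0.006] force [ 1.1 -0.3 -2.9] q [-26.  13.  52.  89. -11.  83.  77.] 29.0667
```

>>> {"method": "send_rows", "body": {"steps": [[[-0.036, 0.017, 0], [0, 0, 0], 0.01], [[-0.072, 0.034, 0], [0, 0, 0], 0.01], [[-0.11, 0.052, 0.003], [0, 0, 0], 0.01], [[-0.145, 0.068, 0.008], [0, 0, 0], 0.01], [[-0.172, 0.082, 0.015], [0, 0, 0], 0.01]]}}

```text
time_s: 29.48
tool_pos: [0.5148, -0.3823, 0.2575]
tool_rot: [179.9, -0.1, 51.2]
force: [0.7, -0.8, -1.2]
grip_width: 0.018
```

>>> {"method": "send_rows", "body": {"steps": [[[0, 0, 0.02], [0, 0, 0], 0.01], [[0, 0, 0.05], [0, 0, 0], 0.01], [[0, 0, 0.08], [0, 0, 0], 0.01], [[0, 0, 0.09], [0, 0, 0], 0.01], [[0, 0, 0.09], [0, 0, 0], 0.01]]}}

```text
time_s: 29.9
tool_pos: [0.5157, -0.3765, 0.164]
tool_rot: [-179.6, -0.1, 51.4]
force: [0.7, 0.1, -1.9]
grip_width: 0.0175
```

```bash
python3 st.py;python3 go.py .5146 -.3847 .0705 180 0 51.1
```

```text
tray 0.0457 0.007 [ 0.5157 -0.3765  0.164 ] [-1.796e+02 -1.000e-01  5.140e+01] [ 0.7  0.1 -1.9] 0.017540719344069207
shift [-0.0073  0.0049  0.0935] turn [-0.006 -0.002  0.006] force [ 0.7  0.1 -1.9] q [ -5.  26.  52.  91. -21.  74. 101.] 29.9
```

>>> {"method": "send_rows", "body": {"steps": [[[-0.004, 0.002, 0.01], [-0.006, 0, 0], 0.01], [[-0.007, 0.004, 0.025], [-0.006, 0, 0], 0.01], [[-0.007, 0.004, 0.04], [-0.006, 0, 0], 0.01], [[-0.007, 0.004, 0.05], [-0.006, 0, 0], 0.01], [[-0.007, 0.004, 0.05], [-0.006, 0, 0], 0.01]]}}

```text
time_s: 30.32
tool_pos: [0.5153, -0.3856, 0.1152]
tool_rot: [179.8, -0.1, 51.4]
force: [-0.8, 0.8, -2.3]
grip_width: 0.0175
```

```bash
python3 st.py;python3 go.py .5146 -.3847 .0705 180 0 51.1
```

```text
tray 0.0511 -0.0002 [ 0.5153 -0.3856  0.1152] [ 1.798e+02 -1.000e-01  5.140e+01] [-0.8  0.8 -2.3] 0.0174651960627918
shift [ 0.0001 -0.0012  0.0447] turn [ 0.003 -0.002  0.006] force [-0.8  0.8 -2.3] q [ -4.  28.  50.  93. -23.  69. 103.] 30.3167
```

>>> {"method": "send_rows", "body": {"steps": [[[0, 0, 0.012], [0, 0, 0], 0.01], [[0, 0, 0.026], [0, 0, 0], 0.01], [[0, 0, 0.036], [0, 0, 0], 0.01], [[0, 0, 0.042], [0, 0, 0], 0.01], [[0, 0, 0.042], [0, 0, 0], 0.01]]}}

```text
time_s: 30.73
tool_pos: [0.5156, -0.3854, 0.0732]
tool_rot: [179.8, -0.1, 51.4]
force: [-0.6, 1.0, -1.9]
grip_width: 0.0173
```

```bash
python3 st.py
```

```text
tray 0.0512 0.0001 [ 0.5156 -0.3854  0.0732] [ 1.798e+02 -1.000e-01  5.140e+01] [-0.6  1.  -1.9] 0.01731508054245219
```

>>> {"method": "send_rows", "body": {"steps": [[[0, 0, 0.002], [0, 0, 0], 0.01], [[0, 0, 0.0025], [0, 0, 0], 0.01], [[0, 0, 0.0025], [0, 0, 0], 0.01], [[0, 0, 0.0025], [0, 0, 0], 0.03], [[0, 0, 0.0025], [0, 0, 0], 0.06]]}}

```text
time_s: 31.15
tool_pos: [0.517, -0.3867, 0.0737]
tool_rot: [179.6, -0.2, 51.4]
force: [1.3, -0.8, 0.0]
grip_width: 0.0246
```

>>> {"method": "send_rows", "body": {"steps": [[[0, 0, 0], [0, 0, 0], 0.06], [[0, 0, 0], [0, 0, 0], 0.06], [[0, 0, 0], [0, 0, 0], 0.06], [[0, 0, -0.02], [0, 0, 0], 0.06], [[0, 0, -0.05], [0, 0, 0], 0.06]]}}

```text
time_s: 31.57
tool_pos: [0.5145, -0.3846, 0.1204]
tool_rot: [-180.0, -0.1, 51.4]
force: [0.4, 0.6, 1.2]
grip_width: 0.0556
```

>>> {"method": "send_rows", "body": {"steps": [[[0, 0, -0.03], [0, 0, 0], 0.06], [[0, 0, -0.06], [0, 0, 0], 0.087], [[0, 0, -0.09], [0, 0, 0], 0.087], [[0, 0, -0.12], [0, 0, 0], 0.087], [[0, 0, -0.13], [0, 0, 0], 0.087]]}}

```text
time_s: 31.98
tool_pos: [0.5165, -0.3877, 0.2579]
tool_rot: [179.3, -0.2, 51.4]
force: [-0.2, -1.0, 0.5]
grip_width: 0.0787
```

```bash
python3 st.py; python3 go.py .494 .161 .24 180 0 -38;python3 - <<'E'
from h import *
c=cam("side","s27.png")
C=np.array([.5694,.2565])
a=np.radians(51.9);X=np.array([np.cos(a),np.sin(a)]);Y=np.array([-X[1],X[0]])
c=cam("top");crop(c,80,140,260,280,"t27.png",4)
E
```

```text
tray 0.0533 -0.0012 [ 0.5165 -0.3877  0.2579] [179.3  -0.2  51.4] [-0.2 -1.   0.5] 0.07867932990163973
shift [ 0.4149 -0.3599  0.0148] turn [ 0.007 -0.013  1.561] force [-0.2 -1.   0.5] q [ -6.  23.  54.  83. -19.  83. 100.] 31.9833
```

View pics/s27.png

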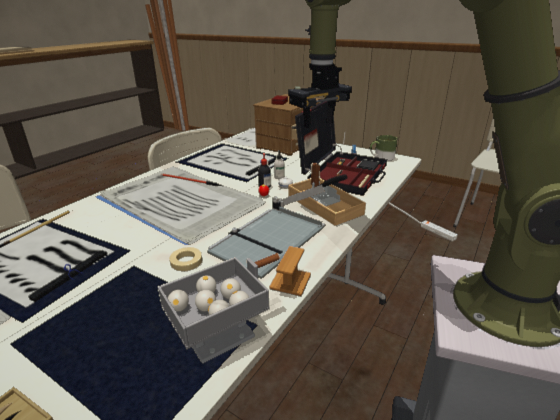

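View pics/t27.png

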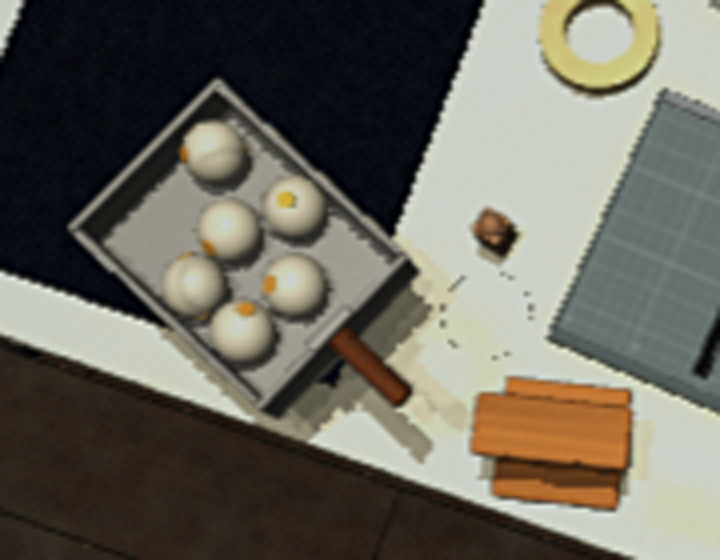

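>>> {"method": "send_rows", "body": {"steps": [[[0.026, -0.023, 0], [0, 0, 0.1], 0.087], [[0.055, -0.047, 0], [0, 0, 0.22], 0.087], [[0.084, -0.072, 0], [0, 0, 0.34], 0.087], [[0.113, -0.097, 0], [0, 0, 0.46], 0.087], [[0.14, -0.121, 0], [0, 0, 0.58], 0.087]], "grip_force": 20}}

```text
time_s: 32.5
tool_pos: [0.5081, -0.2132, 0.2504]
tool_rot: [179.9, -0.1, 21.6]
force: [0.0, 0.1, 0.7]
grip_width: 0.0867
```

```bash
python3 go.py .494 .161 .24 180 0 -38
```

```text
shift [ 0.1243 -0.3532  0.0099] turn [ 1.000e-03 -3.000e-03  1.039e+00] force [0.  0.1 0.7] q [-35.   8.  60.  97.  -7.  79.  48.] 32.5
```

>>> {"method": "send_rows", "body": {"steps": [[[0.012, -0.035, 0], [0, 0, 0.11], 0.087], [[0.024, -0.07, 0], [0, 0, 0.22], 0.087], [[0.037, -0.106, 0], [0, 0, 0.33], 0.087], [[0.05, -0.142, 0], [0, 0, 0.44], 0.087], [[0.063, -0.178, 0], [0, 0, 0.54], 0.087]]}}

```text
time_s: 32.92
tool_pos: [0.5016, -0.0535, 0.2507]
tool_rot: [179.9, -0.2, -5.9]
force: [0.3, 0.8, 0.7]
grip_width: 0.0869
```

```bash
python3 go.py .494 .161 .22 180 0 -38
```

```text
shift [-0.0298 -0.2126  0.0303] turn [-0.    -0.004  0.56 ] force [0.3 0.8 0.7] q [-50.  -3.  52. 103.   2.  79.  -4.] 32.9167
```

>>> {"method": "send_rows", "body": {"steps": [[[-0.005, -0.036, 0], [0, 0, 0.11], 0.087], [[-0.01, -0.072, 0], [0, 0, 0.22], 0.087], [[-0.015, -0.108, 0], [0, 0, 0.33], 0.087], [[-0.02, -0.145, 0.005], [0, 0, 0.44], 0.087], [[-0.025, -0.182, 0.01], [0, 0, 0.54], 0.087]]}}

```text
time_s: 33.33
tool_pos: [0.4948, 0.1301, 0.2402]
tool_rot: [-179.9, -0.3, -36.9]
force: [0.5, -0.0, -0.4]
grip_width: 0.0871
```

>>> {"method": "send_rows", "body": {"steps": [[[0, -0.01, 0.01], [0, 0, 0], 0.087], [[0, -0.015, 0.02], [0, 0, 0], 0.087], [[0, -0.015, 0.02], [0, 0, 0], 0.087], [[0, -0.015, 0.02], [0, 0, 0], 0.087], [[0, -0.015, 0.02], [0, 0, 0], 0.087]]}}

```text
time_s: 33.75
tool_pos: [0.5053, 0.1381, 0.2219]
tool_rot: [-179.9, -0.3, -36.8]
force: [-0.4, -0.5, 0.2]
grip_width: 0.0873
```

```bash
python3 go.py .494 .161 .111 180 0 -38;python3 - <<'E'
from h import *
c=cam("side");crop(c,130,160,330,340,"s28.png",4)
E
```

```text
shift [-0.0234 -0.0115  0.1108] turn [-0.001 -0.006  0.021] force [-0.4 -0.5  0.2] q [-57.   2.  40. 103.  -1.  75. -53.] 33.75
```

View pics/s28.png

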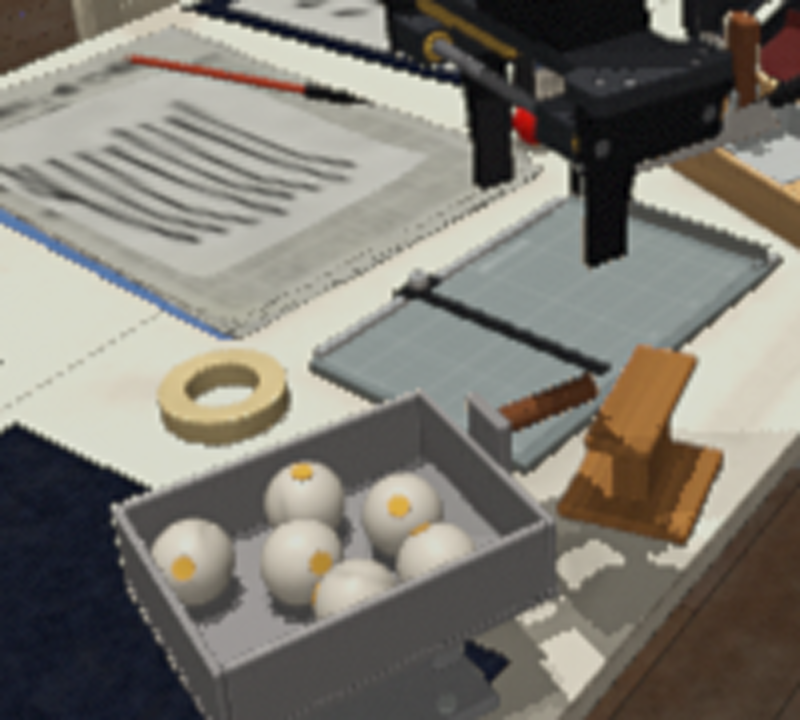

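>>> {"method": "send_rows", "body": {"steps": [[[-0.012, -0.006, 0], [0, 0, 0.01], 0.087], [[-0.023, -0.011, 0.01], [0, 0, 0.02], 0.087], [[-0.023, -0.011, 0.03], [0, 0, 0.02], 0.087], [[-0.023, -0.011, 0.04], [0, 0, 0.02], 0.087], [[-0.023, -0.011, 0.04], [0, 0, 0.02], 0.087]]}}

```text
time_s: 34.22
tool_pos: [0.4924, 0.1611, 0.1803]
tool_rot: [180.0, -0.3, -37.9]
force: [-1.2, -0.4, -0.7]
grip_width: 0.087
```

```bash
python3 go.py .4935 .162 .111 180 0 -38
```

```text
shift [ 0.     -0.0015  0.0693] turn [ 0.001 -0.004  0.003] force [-1.2 -0.4 -0.7] q [-59.   4.  39. 106.  -2.  71. -57.] 34.2167
```

>>> {"method": "send_rows", "body": {"steps": [[[0, -0.001, 0.02], [0, 0, 0], 0.087], [[0, -0.001, 0.045], [0, 0, 0], 0.087], [[0, -0.001, 0.065], [0, 0, 0], 0.087], [[0, -0.001, 0.069], [0, 0, 0], 0.05], [[0, -0.001, 0.069], [0, 0, 0], 0.01]]}}

```text
time_s: 34.63
tool_pos: [0.4943, 0.1622, 0.1127]
tool_rot: [-180.0, -0.3, -37.9]
force: [0.7, 0.4, -0.0]
grip_width: 0.0802
```

>>> {"method": "send_rows", "body": {"steps": [[[0, 0, 0], [0, 0, 0], 0.01], [[0, 0, 0], [0, 0, 0], 0.01], [[0, 0, 0], [0, 0, 0], 0.01], [[0, 0, 0], [0, 0, 0], 0.01], [[0, 0, 0], [0, 0, 0], 0.01]]}}

```text
time_s: 35.05
tool_pos: [0.495, 0.1636, 0.1137]
tool_rot: [-179.8, -0.3, -37.8]
force: [-0.1, 0.6, -0.2]
grip_width: 0.0483
```

>>> {"method": "send_rows", "body": {"steps": [[[0, 0, 0], [0, 0, 0], 0.01], [[0, 0, 0], [0, 0, 0], 0.01], [[0, 0, 0], [0, 0, 0], 0.01], [[0, 0, 0], [0, 0, 0], 0.01], [[0, 0, 0], [0, 0, 0], 0.01]]}}

```text
time_s: 35.47
tool_pos: [0.4948, 0.1632, 0.113]
tool_rot: [-179.9, -0.3, -37.8]
force: [-0.0, 0.6, 0.0]
grip_width: 0.0158
```

>>> {"method": "send_rows", "body": {"steps": [[[0, 0, 0], [0, 0, 0], 0.01], [[0, 0, 0], [0, 0, 0], 0.01], [[0, 0, 0], [0, 0, 0], 0.01], [[0, 0, 0], [0, 0, 0], 0.01], [[0, 0, 0], [0, 0, 0], 0.01]]}}

```text
time_s: 35.88
tool_pos: [0.4947, 0.1632, 0.1131]
tool_rot: [-179.9, -0.3, -37.8]
force: [1.5, -0.5, -0.1]
grip_width: 0.0153
```

>>> {"method": "send_rows", "body": {"steps": [[[-0.003, 0, 0], [0, 0, 0], 0.01], [[-0.006, 0, 0], [0, 0, 0], 0.01], [[-0.009, 0, 0.0005], [0, 0, 0], 0.01], [[-0.012, 0, 0.001], [0, 0, 0], 0.01], [[-0.015, 0, 0.0015], [0, 0, 0], 0.01]]}}

```text
time_s: 36.3
tool_pos: [0.4833, 0.1724, 0.1119]
tool_rot: [-179.8, -0.4, -37.8]
force: [3.6, -2.3, 3.5]
grip_width: 0.0151
```

>>> {"method": "send_rows", "body": {"steps": [[[-0.003, 0, 0.0005], [0, 0, 0], 0.01], [[-0.006, 0, 0.001], [0, 0, 0], 0.01], [[-0.009, 0, 0.002], [0, 0, 0], 0.01], [[-0.012, 0, 0.0035], [0, 0, 0], 0.01], [[-0.013, 0, 0.0035], [0, 0, 0], 0.01]]}}

```text
time_s: 36.72
tool_pos: [0.4729, 0.1806, 0.1079]
tool_rot: [-179.8, -0.4, -37.8]
force: [6.1, -3.5, -1.2]
grip_width: 0.0151
```

>>> {"method": "send_rows", "body": {"steps": [[[0, 0, 0], [0, 0, 0], 0.01], [[0, 0, 0], [0, 0, 0], 0.01], [[0, 0, 0], [0, 0, 0], 0.01], [[0, 0, 0], [0, 0, 0], 0.01], [[0, 0, 0], [0, 0, 0], 0.01]]}}

```text
time_s: 37.13
tool_pos: [0.473, 0.1805, 0.108]
tool_rot: [-179.8, -0.4, -37.8]
force: [4.6, -1.8, 0.7]
grip_width: 0.0152
```

```bash
python3 - <<'E'
from h import *
o=env.get_obs();C=np.array([.5694,.2565])
a=np.radians(51.9);Y=np.array([-np.sin(a),np.cos(a)]);y=(o["tool_pos"][:2]-C)@Y
print(y,np.degrees(np.arcsin(y/.078)),o["force"],o["grip_width"])
c=cam("side");crop(c,130,160,330,340,"s29.png",4)
E
```

```text
0.02896771747561997 21.80081195031376 [ 4.56068047 -1.78285388  0.65042341] 0.015156645008062651
```

View pics/s29.png

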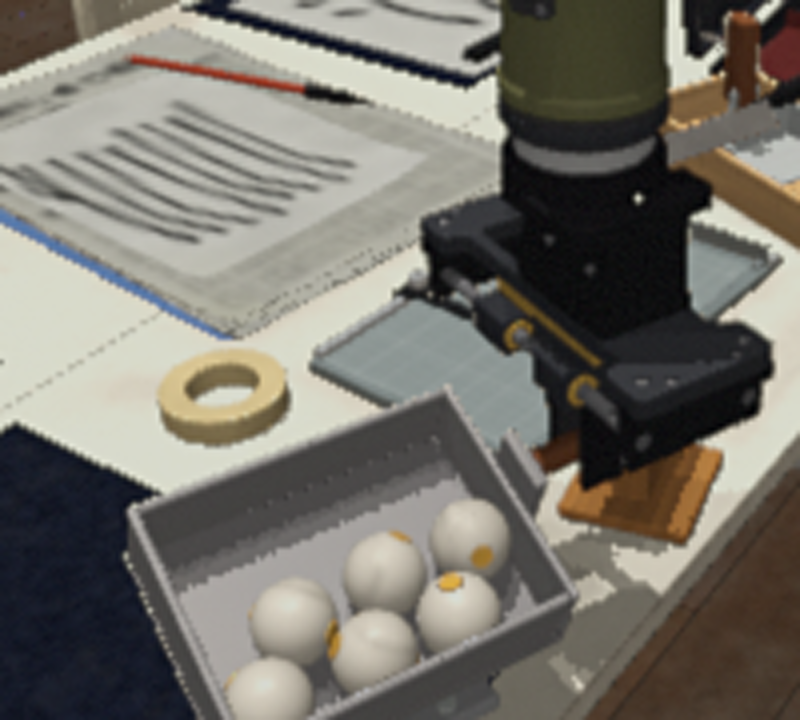

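>>> {"method": "send_rows", "body": {"steps": [[[0.004, 0, -0.001], [0, 0, 0], 0.01], [[0.008, 0, -0.002], [0, 0, 0], 0.01], [[0.012, 0, -0.003], [0, 0, 0], 0.01], [[0.016, 0, -0.004], [0, 0, 0], 0.01], [[0.02, 0, -0.0045], [0, 0, 0], 0.01]]}}

```text
time_s: 37.6
tool_pos: [0.4875, 0.1688, 0.1122]
tool_rot: [-179.9, -0.2, -37.7]
force: [-0.8, 1.7, 0.9]
grip_width: 0.0152
```

>>> {"method": "send_rows", "body": {"steps": [[[0.004, 0, -0.0005], [0, 0, 0], 0.01], [[0.008, 0, -0.0005], [0, 0, 0], 0.01], [[0.012, 0, -0.0005], [0, 0, 0], 0.01], [[0.016, 0, 0], [0, 0, 0], 0.01], [[0.02, 0, 0.0005], [0, 0, 0], 0.01]]}}

```text
time_s: 38.02
tool_pos: [0.5034, 0.156, 0.1117]
tool_rot: [-179.9, -0.2, -37.8]
force: [-4.4, 2.2, 3.1]
grip_width: 0.0152
```

>>> {"method": "send_rows", "body": {"steps": [[[0.004, 0, 0.001], [0, 0, 0], 0.01], [[0.008, 0, 0.002], [0, 0, 0], 0.01], [[0.012, 0, 0.003], [0, 0, 0], 0.01], [[0.015, 0, 0.0035], [0, 0, 0], 0.01], [[0.017, 0, 0.004], [0, 0, 0], 0.01]]}}

```text
time_s: 38.43
tool_pos: [0.517, 0.1454, 0.1076]
tool_rot: [-179.9, -0.3, -37.8]
force: [-4.6, 2.3, 2.6]
grip_width: 0.0155
```

>>> {"method": "send_rows", "body": {"steps": [[[0, 0, 0], [0, 0, 0], 0.01], [[0, 0, 0], [0, 0, 0], 0.01], [[0, 0, 0], [0, 0, 0], 0.01], [[0, 0, 0], [0, 0, 0], 0.01], [[0, 0, 0], [0, 0, 0], 0.01]]}}

```text
time_s: 38.85
tool_pos: [0.5169, 0.1454, 0.1077]
tool_rot: [-179.9, -0.3, -37.8]
force: [-4.1, 1.6, -1.5]
grip_width: 0.0155
```

```bash
python3 - <<'E'
from h import *
o=env.get_obs();C=np.array([.5694,.2565])
a=np.radians(51.9);Y=np.array([-np.sin(a),np.cos(a)]);y=(o["tool_pos"][:2]-C)@Y
print(y,np.degrees(np.arcsin(y/.078)),o["force"],o["grip_width"])
c=cam("side");crop(c,130,160,330,340,"s30.png",4)
E
```

```text
-0.02720318325151752 -20.411414093099985 [-4.07054704  1.61105037 -1.47135442] 0.015539012736552033
```

View pics/s30.png

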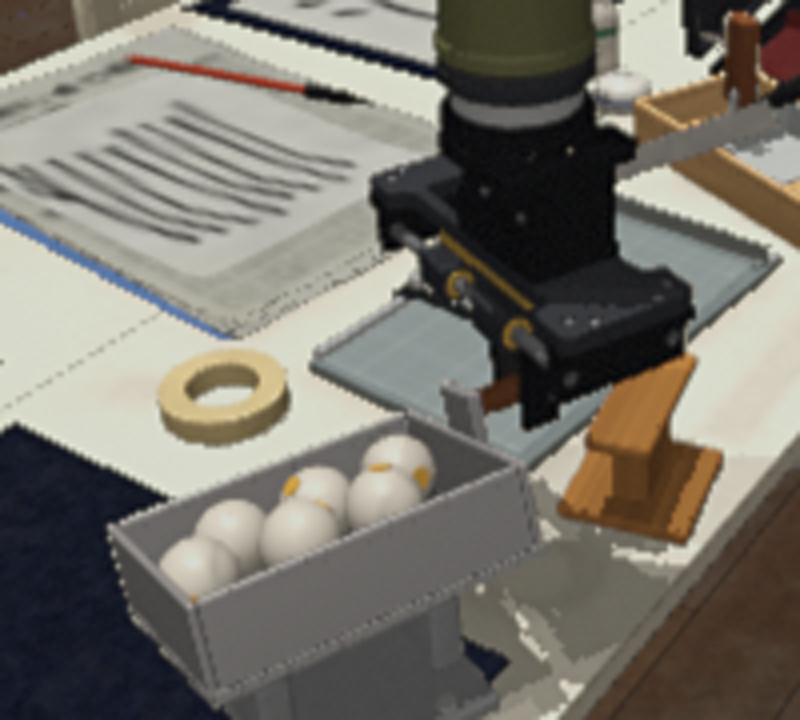

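>>> {"method": "send_rows", "body": {"steps": [[[-0.004, 0, -0.001], [0, 0, 0], 0.01], [[-0.009, 0, -0.002], [0, 0, 0], 0.01], [[-0.014, 0, -0.003], [0, 0, 0], 0.01], [[-0.018, 0, -0.004], [0, 0, 0], 0.01], [[-0.022, 0, -0.004], [0, 0, 0], 0.01]]}}

```text
time_s: 39.32
tool_pos: [0.5011, 0.1582, 0.1129]
tool_rot: [-179.8, -0.5, -37.8]
force: [0.6, -3.6, 1.9]
grip_width: 0.0152
```

>>> {"method": "send_rows", "body": {"steps": [[[0, 0, 0], [0, 0, 0], 0.01], [[0, 0, 0], [0, 0, 0], 0.03], [[0, 0, 0], [0, 0, 0], 0.06], [[0, 0, 0], [0, 0, 0], 0.087], [[0, 0, 0], [0, 0, 0], 0.087]]}}

```text
time_s: 39.73
tool_pos: [0.5002, 0.1596, 0.112]
tool_rot: [-179.8, -0.3, -37.7]
force: [-1.2, 0.6, 0.1]
grip_width: 0.034
```

>>> {"method": "send_rows", "body": {"steps": [[[0, 0, 0], [0, 0, 0], 0.087], [[0, 0, 0], [0, 0, 0], 0.087], [[0, 0, -0.03], [0, 0, 0], 0.087], [[0, 0, -0.07], [0, 0, 0], 0.087], [[0, 0, -0.11], [0, 0, 0], 0.087]]}}

```text
time_s: 40.15
tool_pos: [0.4985, 0.1587, 0.2225]
tool_rot: [180.0, -0.3, -37.8]
force: [1.7, 0.1, 0.7]
grip_width: 0.0675
```

```bash
python3 - <<'E'
from h import *
c=cam("side");crop(c,130,160,330,340,"s31.png",4)
crop(c,240,100,400,230,"s31b.png",5)
c=cam("top");crop(c,300,180,450,320,"t31.png",5)
E
python3 go.py .494 .161 .23 180 0 -38
```

```text
shift [-0.0077  0.0053 -0.0015] turn [-0.014 -0.01   0.004] force [0.5 0.2 1.1] q [-59.   2.  40. 102.  -1.  76. -57.] 40.25
```

View pics/s31.png

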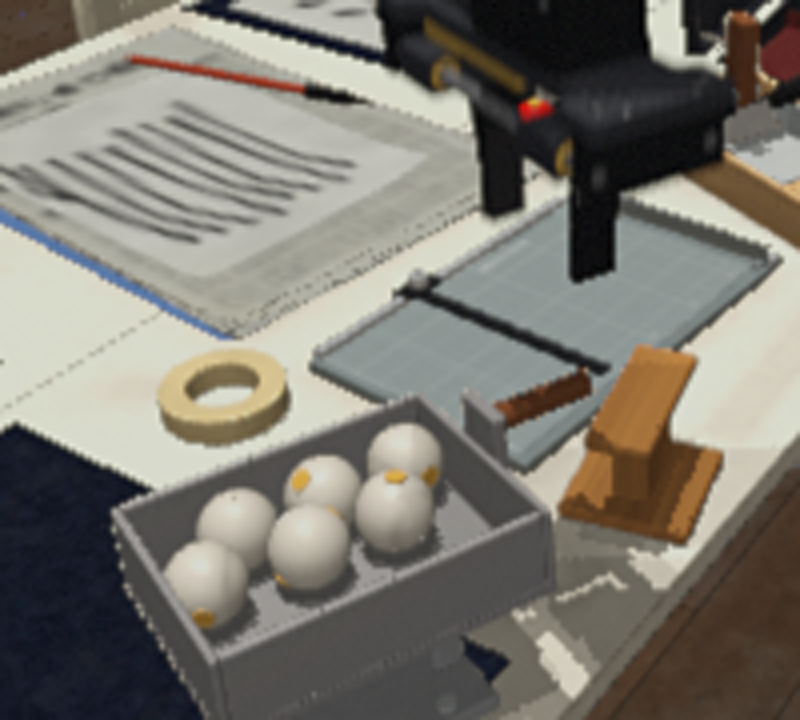

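View pics/t31.png

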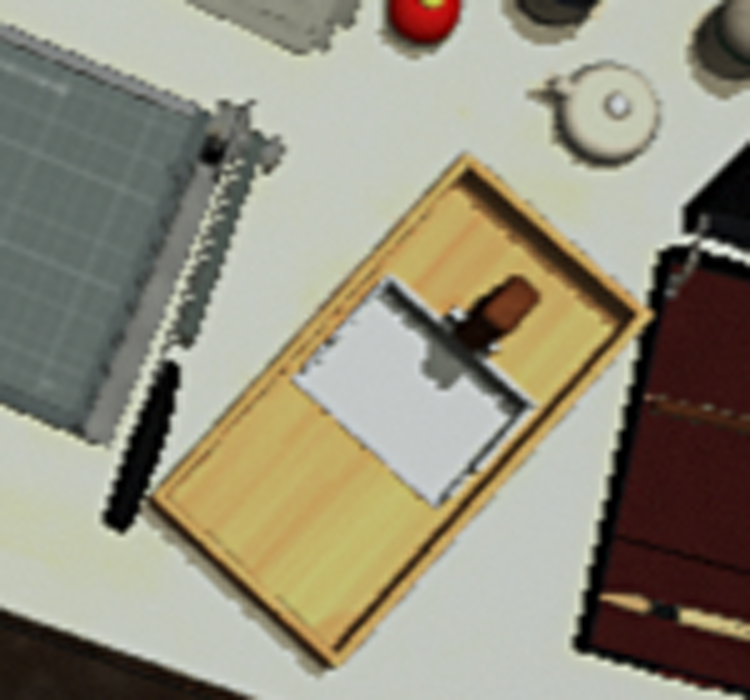

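View pics/s31b.png

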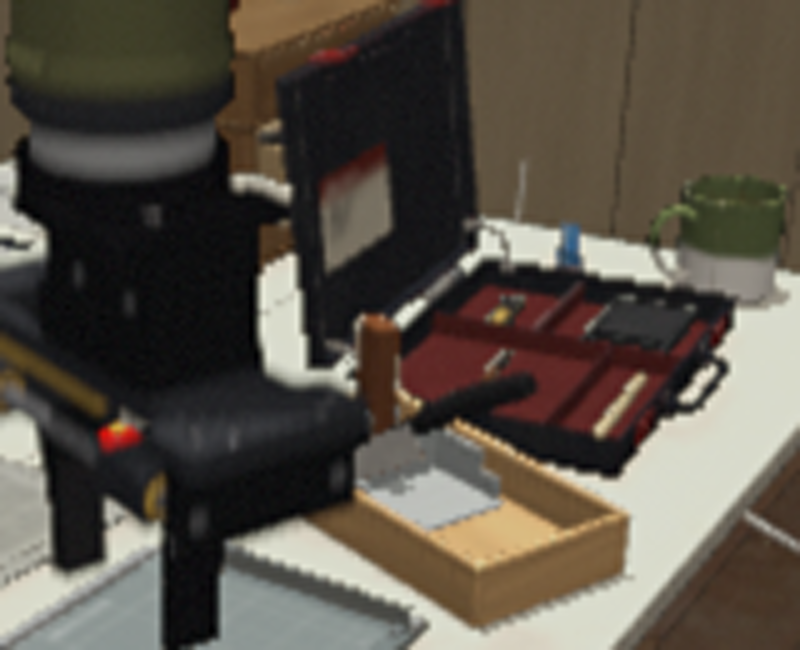

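```bash
python3 - <<'E'
from h import *
c=cam("top");print(proj(c,[.516,-.386,.128]), onz(c,404.6,239,.128))
P=[onz(c,300+u/5,180+v/5,.044)[:2] for u,v in((388,283),(530,405))];d=P[1]-P[0];print(P,np.degrees(np.arctan2(d[1],d[0]))+180)
E
python3 go.py .516 -.386 .24 180 0 51
```

```text
[401.51658844 241.72309069] [ 0.52317539 -0.39320917  0.128     ]
[array([ 0.53796807, -0.34367038]), array([ 0.48066525, -0.41803767])] 52.384382555293016
shift [ 0.3459  0.4227 -0.0157] turn [-1.000e-03 -1.400e-02 -1.549e+00] force [-0.3 -0.2 -1.7] q [-59.   2.  40. 102.  -1.  75. -57.] 40.3
```

```bash
python3 - <<'E'
from h import *
c=cam("top");crop(c,370,220,430,270,"t32.png",12)
E
```

```text
(no output)
```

View pics/t32.png

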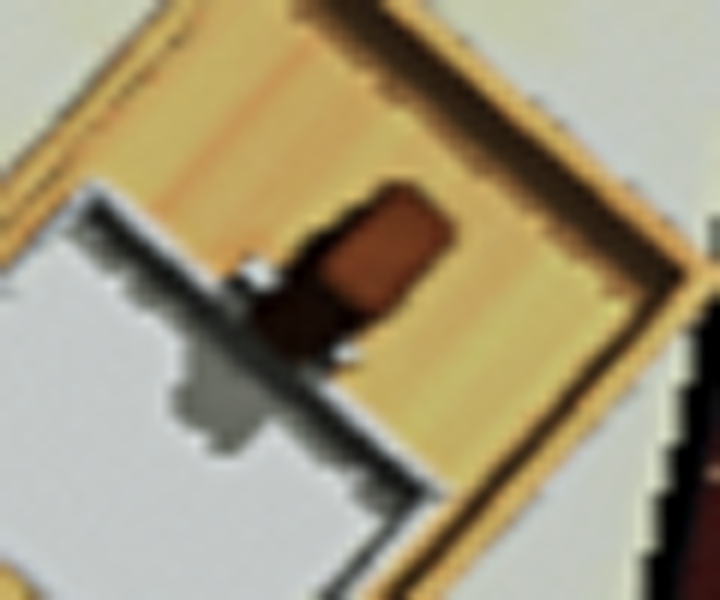

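>>> {"method": "send_rows", "body": {"steps": [[[0.02, 0.026, 0], [0, 0, -0.1], 0.087], [[0.044, 0.055, 0], [0, 0, -0.22], 0.087], [[0.069, 0.085, 0], [0, 0, -0.34], 0.087], [[0.094, 0.115, -0.005], [0, 0, -0.46], 0.087], [[0.118, 0.145, -0.01], [0, -0.01, -0.58], 0.087]]}}

```text
time_s: 40.77
tool_pos: [0.5024, -0.0234, 0.2298]
tool_rot: [-180.0, 0.3, -5.5]
force: [1.3, 0.3, -1.2]
grip_width: 0.087
```

```bash
python3 go.py .517 -.387 .24 180 0 51.3
```

```text
shift [ 0.0493  0.3605 -0.0106] turn [-0.003  0.004 -0.991] force [ 1.3  0.3 -1.2] q [-50.  -1.  49. 104.   1.  77.  -6.] 40.7667
```

>>> {"method": "send_rows", "body": {"steps": [[[0.005, 0.036, 0], [0, 0, -0.1], 0.087], [[0.01, 0.072, -0.005], [0, 0, -0.2], 0.087], [[0.015, 0.108, -0.01], [0, 0, -0.3], 0.087], [[0.02, 0.144, -0.01], [0, 0, -0.4], 0.087], [[0.025, 0.18, -0.01], [0, 0, -0.5], 0.087]]}}

```text
time_s: 41.18
tool_pos: [0.5097, -0.1948, 0.2401]
tool_rot: [-179.8, 0.1, 21.6]
force: [0.7, -0.2, -0.3]
grip_width: 0.0874
```

```bash
python3 go.py .517 -.387 .24 180 0 51.3
```

```text
shift [-0.064   0.1814 -0.0003] turn [-0.004  0.001 -0.518] force [ 0.7 -0.2 -0.3] q [-36.   8.  60.  98.  -7.  78.  46.] 41.1833
```

>>> {"method": "send_rows", "body": {"steps": [[[-0.012, 0.036, 0], [0, 0, -0.11], 0.087], [[-0.025, 0.072, 0], [0, 0, -0.22], 0.087], [[-0.038, 0.108, 0], [0, 0, -0.33], 0.087], [[-0.05, 0.143, 0], [0, 0, -0.44], 0.087], [[-0.062, 0.175, 0], [0, 0, -0.5], 0.087]]}}

```text
time_s: 41.6
tool_pos: [0.5166, -0.37, 0.2385]
tool_rot: [-179.6, -0.0, 50.4]
force: [1.0, -0.1, 0.9]
grip_width: 0.087
```

>>> {"method": "send_rows", "body": {"steps": [[[0, 0, 0], [0, 0, 0], 0.07], [[0, 0, 0], [0, 0, 0], 0.06], [[0, 0, 0.02], [0, 0, 0], 0.06], [[0, 0, 0.03], [0, 0, 0], 0.06], [[0, 0, 0.03], [0, 0, 0], 0.06]]}}

```text
time_s: 42.02
tool_pos: [0.5157, -0.3671, 0.2074]
tool_rot: [-179.5, -0.0, 50.1]
force: [-0.1, 2.1, -0.6]
grip_width: 0.0634
```

```bash
python3 go.py .517 -.387 .0705 180 0 51.3
```

```text
shift [-0.0144  0.0149  0.1368] turn [-0.009 -0.    -0.021] force [-0.1  2.1 -0.6] q [ -8.  24.  55.  88. -20.  79.  98.] 42.0167
```

>>> {"method": "send_rows", "body": {"steps": [[[-0.007, 0.007, 0], [-0.009, 0, -0.01], 0.06], [[-0.014, 0.014, 0.01], [-0.009, 0, -0.02], 0.06], [[-0.014, 0.014, 0.035], [-0.009, 0, -0.02], 0.06], [[-0.014, 0.014, 0.06], [-0.009, 0, -0.02], 0.06], [[-0.014, 0.014, 0.06], [-0.009, 0, -0.02], 0.06]]}}

```text
time_s: 42.43
tool_pos: [0.5166, -0.3879, 0.1472]
tool_rot: [180.0, 0.0, 51.2]
force: [-0.2, 0.6, -0.0]
grip_width: 0.0601
```

```bash
python3 go.py .517 -.387 .0705 180 0 51.3
```

```text
shift [ 0.001  -0.0002  0.0767] turn [ 0.     0.    -0.001] force [-0.2  0.6 -0. ] q [ -5.  28.  53.  91. -23.  73. 103.] 42.4333
```

>>> {"method": "send_rows", "body": {"steps": [[[0.001, 0, 0.02], [0, 0, 0], 0.06], [[0.001, 0, 0.045], [0, 0, 0], 0.06], [[0.001, 0, 0.065], [0, 0, 0], 0.06], [[0.001, 0, 0.075], [0, 0, 0], 0.06], [[0.001, 0, 0.075], [0, 0, 0], 0.06]]}}

```text
time_s: 42.85
tool_pos: [0.5187, -0.3885, 0.075]
tool_rot: [179.8, 0.0, 51.2]
force: [0.5, 0.4, -0.5]
grip_width: 0.0605
```

>>> {"method": "send_rows", "body": {"steps": [[[0, 0, 0], [0, 0, 0], 0.01], [[0, 0, 0], [0, 0, 0], 0.01], [[0, 0, 0], [0, 0, 0], 0.01], [[0, 0, 0], [0, 0, 0], 0.01], [[0, 0, 0], [0, 0, 0], 0.01]], "grip_force": 50}}

```text
time_s: 43.27
tool_pos: [0.5194, -0.3898, 0.077]
tool_rot: [179.5, -0.0, 51.2]
force: [-0.1, 0.3, 0.2]
grip_width: 0.0346
```

```bash
python3 - <<'E'
from h import *
o=env.get_obs();print(o["tool_pos"],o["tool_rot"],o["grip_width"],o["force"])
c=cam("side");crop(c,280,120,390,220,"s33.png",7)
E
```

```text
[ 0.51940224 -0.38981163  0.07695425] [ 1.79549583e+02 -1.85573453e-02  5.11590220e+01] 0.03458423655706044 [-0.0626399   0.25620121  0.23973931]
```

View pics/s33.png

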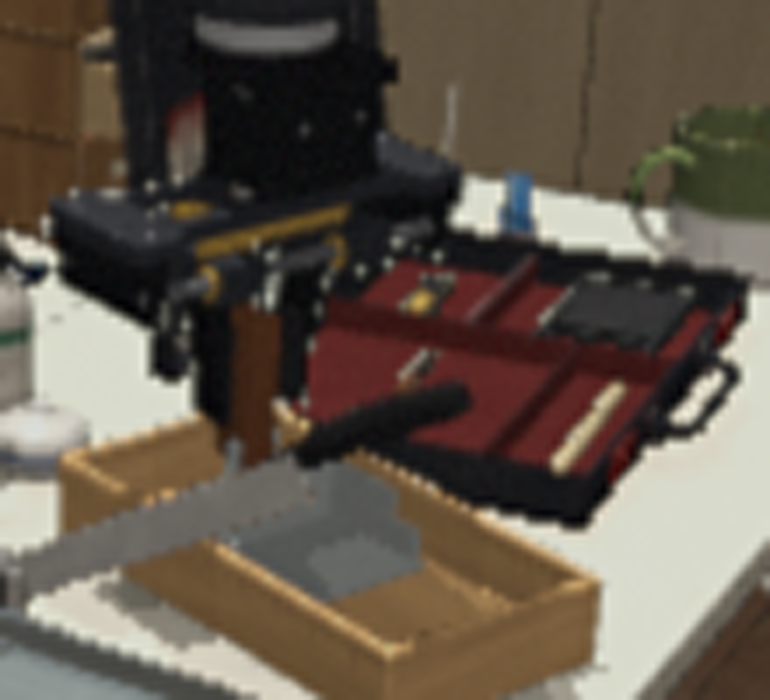

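>>> {"method": "send_rows", "body": {"steps": [[[0, -0.002, 0.003], [0.008, 0, 0], 0.034], [[0, -0.002, 0.004], [0.008, 0, 0], 0.034], [[0, -0.002, 0.004], [0.008, 0, 0], 0.034], [[0, -0.002, 0.004], [0.008, 0, 0], 0.01], [[0, -0.002, 0.004], [0.008, 0, 0], 0.01]]}}

```text
time_s: 43.73
tool_pos: [0.5174, -0.3883, 0.0719]
tool_rot: [-179.9, 0.0, 51.2]
force: [0.6, -1.0, 0.4]
grip_width: 0.0271
```

>>> {"method": "send_rows", "body": {"steps": [[[0, 0, 0], [0, 0, 0], 0.01], [[0, 0, 0], [0, 0, 0], 0.01], [[0, 0, 0], [0, 0, 0], 0.01], [[0, 0, 0], [0, 0, 0], 0.01], [[0, 0, 0], [0, 0, 0], 0.01]]}}

```text
time_s: 44.15
tool_pos: [0.5175, -0.3882, 0.072]
tool_rot: [-179.9, -0.0, 51.2]
force: [-0.5, 0.5, 0.0]
grip_width: 0.0177
```

```bash
python3 st.py
```

```text
tray 0.0545 -0.0009 [ 0.5175 -0.3882  0.072 ] [-179.9   -0.    51.2] [-0.5  0.5  0. ] 0.017664987735016995
```

```bash
python3 - <<'E'
from h import *
c=cam("top");crop(c,185,225,250,275,"t34.png",12)
s=cam("side");crop(s,260,240,320,300,"s34.png",10)
E
```

```text
(no output)
```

View pics/t34.png

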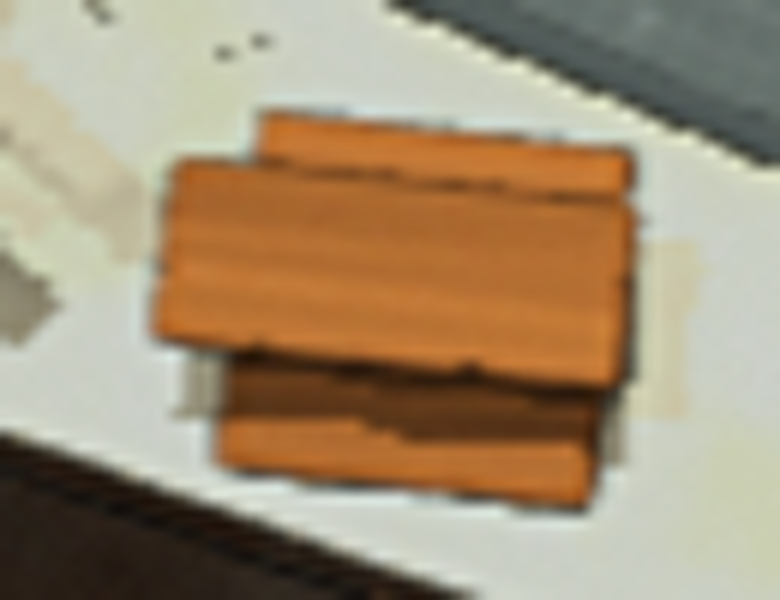

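View pics/s34.png

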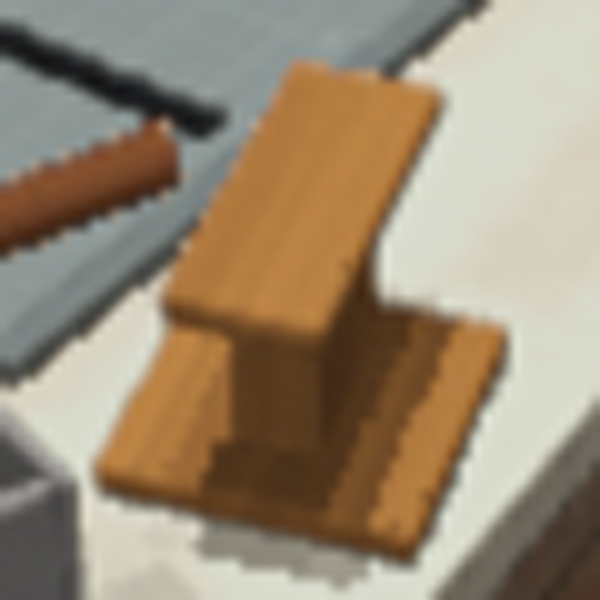

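```bash
python3 - <<'E'
from h import *
c=cam("top");s=cam("side")
def m(cc,pts,ox,oy,k,z):
    P=np.array([onz(cc,ox+u/k,oy+v/k,z)[:2] for u,v in pts]);print(P.mean(0).round(4))
    for i in range(4):
        d=P[(i+1)%4]-P[i];print("  ",np.linalg.norm(d).round(4),np.degrees(np.arctan2(d[1],d[0])).round(1))
m(c,[(175,158),(636,203),(622,388),(155,340)],185,225,12,.07)
m(s,[(297,62),(440,92),(325,335),(165,305)],260,240,10,.07)
m(c,[(260,112),(634,148),(590,510),(218,465)],185,225,12,.006)
E
```

```text
[0.4752 0.0598]
   0.0976 -91.3
   0.039 -179.2
   0.0984 88.5
   0.0386 -0.2
[0.4734 0.0646]
   0.0364 176.3
   0.0977 89.2
   0.0366 0.2
   0.1002 -91.0
[0.4756 0.0604]
   0.0832 -91.2
   0.0802 178.3
   0.0821 87.5
   0.0783 -0.9
```

>>> {"method": "send_rows", "body": {"steps": [[[0, 0, -0.01], [0, 0, 0], 0.01], [[0, 0, -0.035], [0, 0, 0], 0.01], [[0, 0, -0.07], [0, 0, 0], 0.01], [[0, 0, -0.11], [0, 0, 0], 0.01], [[0, 0, -0.15], [0, 0, 0], 0.01]]}}

```text
time_s: 44.77
tool_pos: [0.5168, -0.3881, 0.2236]
tool_rot: [-179.8, 0.0, 51.1]
force: [1.8, -0.5, -1.6]
grip_width: 0.0176
```

>>> {"method": "send_rows", "body": {"steps": [[[0, 0, -0.035], [0, 0, 0], 0.01], [[0, 0, -0.06], [0, 0, 0], 0.01], [[0, 0, -0.07], [0, 0, 0], 0.01], [[0, 0, -0.07], [0, 0, 0], 0.01], [[0, 0, -0.07], [0, 0, 0], 0.01]]}}

```text
time_s: 45.18
tool_pos: [0.5174, -0.3882, 0.291]
tool_rot: [-179.9, -0.0, 51.1]
force: [-0.2, 1.1, -2.3]
grip_width: 0.0178
```

```bash
python3 go.py .56 -.15 .285 180 0 89;  python3 go.py .502 .0605 .25 180 0 89
```

```text
shift [ 0.2122 -0.1162  0.0064] turn [-0.002 -0.001 -0.661] force [-0.2  1.1 -2.3] q [ -6.  23.  56.  79. -19.  88. 100.] 45.1833
shift [ 0.3398 -0.2933  0.0419] turn [-0.002 -0.001 -0.661] force [-0.2  1.1 -2.3] q [ -6.  23.  56.  79. -19.  88. 100.] 45.1833
```

>>> {"method": "send_rows", "body": {"steps": [[[0.02, -0.011, 0], [0, 0, 0], 0.01], [[0.05, -0.027, 0], [0, 0, -0.03], 0.01], [[0.085, -0.046, 0], [0, 0, -0.06], 0.01], [[0.12, -0.066, 0], [0, 0, -0.1], 0.01], [[0.155, -0.085, 0], [0, 0, -0.15], 0.01]]}}

```text
time_s: 45.6
tool_pos: [0.5475, -0.2118, 0.2891]
tool_rot: [-179.7, 0.1, 59.9]
force: [1.1, -0.1, -1.5]
grip_width: 0.0176
```

```bash
python3 go.py .55 -.05 .285 180 0 89;  python3 go.py .502 .0605 .25 180 0 89
```

```text
shift [ 0.1412 -0.0791  0.0044] turn [-0.006 -0.    -0.509] force [ 1.1 -0.1 -1.5] q [-26.  13.  54.  88. -10.  85.  87.] 45.6
shift [ 0.2127 -0.1759  0.0399] turn [-0.006 -0.    -0.509] force [ 1.1 -0.1 -1.5] q [-26.  13.  54.  88. -10.  85.  87.] 45.6
```

>>> {"method": "send_rows", "body": {"steps": [[[0.026, -0.015, 0], [0, 0, -0.05], 0.01], [[0.052, -0.03, 0], [0, 0, -0.11], 0.01], [[0.08, -0.045, 0], [0, 0, -0.17], 0.01], [[0.108, -0.06, 0], [0, 0, -0.23], 0.01], [[0.135, -0.078, 0], [0, 0, -0.3], 0.01]]}}

```text
time_s: 46.02
tool_pos: [0.5481, -0.0564, 0.2894]
tool_rot: [-179.7, 0.1, 77.2]
force: [-0.5, -0.2, -2.6]
grip_width: 0.0178
```

```bash
 python3 go.py .502 .0605 .25 180 0 89
```

```text
shift [ 0.1038 -0.0707  0.0397] turn [-0.005  0.    -0.207] force [-0.5 -0.2 -2.6] q [-40.   6.  46.  93.  -4.  84.  84.] 46.0167
```

>>> {"method": "send_rows", "body": {"steps": [[[0.026, -0.018, 0], [0, 0, -0.05], 0.01], [[0.05, -0.035, 0.005], [0, 0, -0.1], 0.01], [[0.072, -0.05, 0.015], [0, 0, -0.15], 0.01], [[0.09, -0.062, 0.03], [0, 0, -0.19], 0.01], [[0.1, -0.07, 0.04], [0, 0, -0.2], 0.01]]}}

```text
time_s: 46.43
tool_pos: [0.5007, 0.0583, 0.2486]
tool_rot: [-179.6, -0.0, 88.8]
force: [0.0, 0.1, -2.4]
grip_width: 0.0176
```

>>> {"method": "send_rows", "body": {"steps": [[[0, 0, 0.01], [0, 0, 0], 0.01], [[0, 0, 0.025], [0, 0, 0], 0.01], [[0, 0, 0.04], [0, 0, 0], 0.01], [[0, 0, 0.05], [0, 0, 0], 0.01], [[0, 0, 0.05], [0, 0, 0], 0.01]]}}

```text
time_s: 46.85
tool_pos: [0.5014, 0.0537, 0.1988]
tool_rot: [-179.6, 0.1, 88.3]
force: [-0.9, 0.3, -1.6]
grip_width: 0.0178
```

```bash
 python3 go.py .502 .0605 .132 180 0 89; python3 - <<'E'
from h import *
c=cam("top","t35.png")
s=cam("side");crop(s,210,190,330,310,"s35.png",5)
o=env.get_obs();Rt=R.from_euler("xyz",o["tool_rot"],degrees=True)
print(o["tool_pos"],o["tool_rot"])
for x in(-.05,.05):
    for y in (-.08,-.01):
        P=o["tool_pos"]+Rt.apply([x,y,.062]);print((proj(s,P)-[210,190])*5)
E
```

```text
shift [0.007  0.0008 0.0668] turn [-0.007  0.002 -0.012] force [-0.9  0.3 -1.6] q [-48.   1.  39. 106.  -1.  73.  80.] 46.85
[0.50330689 0.05412999 0.20169826] [-1.79847473e+02  1.62164066e-02  8.83443013e+01]
[547.73441587 170.44560831]
[403.0537372  146.91135052]
[491.02039717 286.47518942]
[333.0664053  257.51592777]
```

View pics/s35.png

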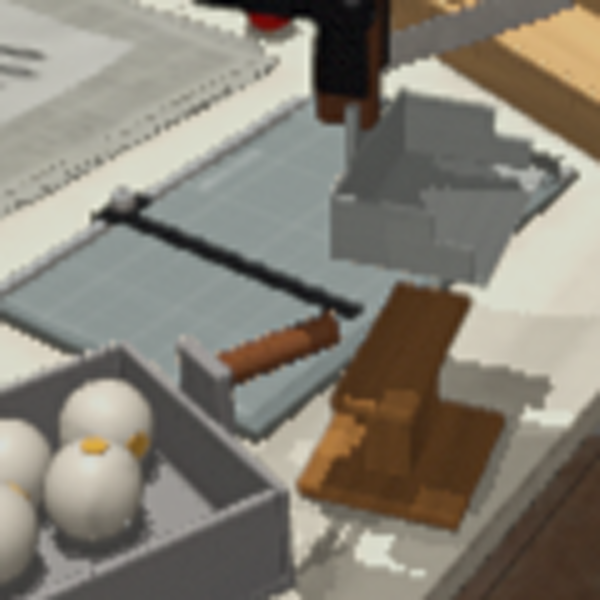

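>>> {"method": "send_rows", "body": {"steps": [[[0.004, 0, 0.01], [-0.004, 0, -0.01], 0.01], [[0.007, 0, 0.025], [-0.004, 0, -0.01], 0.01], [[0.007, 0, 0.04], [-0.004, 0, -0.01], 0.01], [[0.007, 0, 0.05], [-0.004, 0, -0.01], 0.01], [[0.007, 0, 0.05], [-0.004, 0, -0.01], 0.01]]}}

```text
time_s: 47.37
tool_pos: [0.5025, 0.0617, 0.1504]
tool_rot: [-180.0, 0.0, 89.0]
force: [-0.8, -0.5, -2.1]
grip_width: 0.0179
```

>>> {"method": "send_rows", "body": {"steps": [[[0, 0, 0], [0, 0, 0], 0.01], [[0, 0, 0], [0, 0, 0], 0.01], [[0, 0, 0], [0, 0, 0], 0.01], [[0, 0, 0], [0, 0, 0], 0.01], [[0, 0, 0], [0, 0, 0], 0.01]]}}

```text
time_s: 47.78
tool_pos: [0.5042, 0.0619, 0.153]
tool_rot: [179.8, -0.1, 89.0]
force: [-0.2, -0.1, -0.9]
grip_width: 0.0176
```

```bash
 python3 go.py .502 .0605 .132 180 0 89; python3 - <<'E'
from h import *
s=cam("side");crop(s,230,190,330,310,"s36.png",6)
E
```

```text
shift [-0.0015 -0.0022  0.021 ] turn [ 0.004 -0.001 -0.001] force [-0.2 -0.1 -0.9] q [-48.   3.  39. 110.  -2.  67.  81.] 47.7833
```

View pics/s36.png

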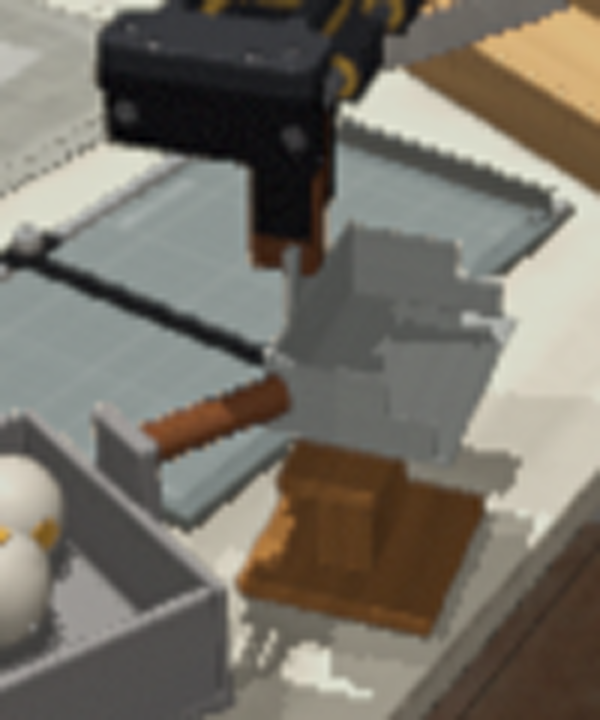

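>>> {"method": "send_rows", "body": {"steps": [[[-0.001, -0.002, 0.005], [0.003, 0, 0], 0.01], [[-0.001, -0.002, 0.01], [0.003, 0, 0], 0.01], [[-0.001, -0.002, 0.014], [0.003, 0, 0], 0.01], [[-0.001, -0.002, 0.017], [0.003, 0, 0], 0.01], [[-0.001, -0.002, 0.018], [0.003, 0, 0], 0.01]]}}

```text
time_s: 48.25
tool_pos: [0.5013, 0.0608, 0.1335]
tool_rot: [-179.9, -0.0, 89.0]
force: [-0.7, -0.7, -2.2]
grip_width: 0.0176
```

>>> {"method": "send_rows", "body": {"steps": [[[0, 0, 0], [0, 0, 0], 0.01], [[0, 0, 0], [0, 0, 0], 0.01], [[0, 0, 0], [0, 0, 0], 0.01], [[0, 0, 0], [0, 0, 0], 0.01], [[0, 0, 0], [0, 0, 0], 0.01]]}}

```text
time_s: 48.67
tool_pos: [0.502, 0.061, 0.1346]
tool_rot: [180.0, -0.1, 89.0]
force: [-0.2, 0.8, -2.1]
grip_width: 0.0176
```

```bash
 python3 go.py .502 .0605 .132 180 0 89; python3 - <<'E'
from h import *
o=env.get_obs();print(o["tool_pos"],o["tool_rot"])
s=cam("side");crop(s,230,190,330,310,"s37.png",6)
E
```

```text
shift [-0.0005  0.      0.0026] turn [ 0.    -0.001 -0.   ] force [-0.2  0.8 -2.1] q [-47.   5.  39. 111.  -3.  65.  82.] 48.6667
[0.5019597  0.06096533 0.13460663] [ 1.79992716e+02 -5.99386104e-02  8.89738617e+01]
```

View pics/s37.png

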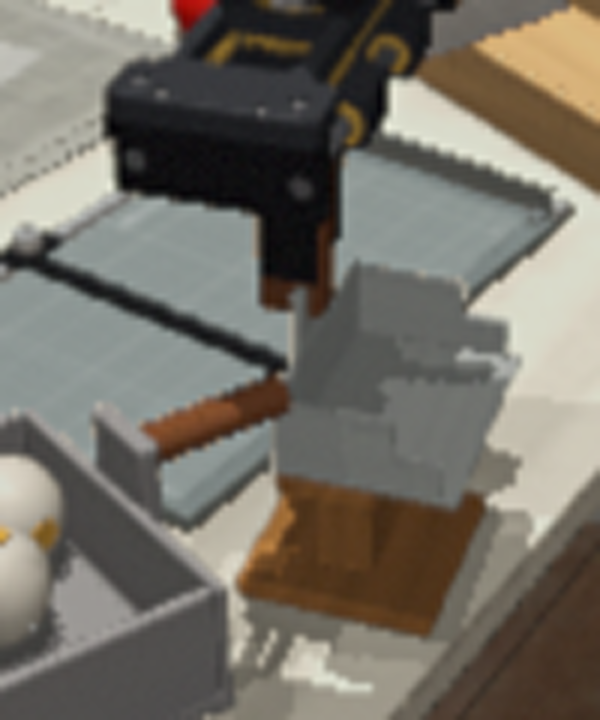

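>>> {"method": "send_rows", "body": {"steps": [[[0, 0, 0.001], [0, 0, 0], 0.01], [[0, 0, 0.0015], [0, 0, 0], 0.01], [[0, 0, 0.002], [0, 0, 0], 0.01], [[0, 0, 0.002], [0, 0, 0], 0.01], [[0, 0, 0.002], [0, 0, 0], 0.01]]}}

```text
time_s: 49.13
tool_pos: [0.5018, 0.0609, 0.1324]
tool_rot: [-180.0, -0.0, 89.0]
force: [0.7, -0.5, -1.6]
grip_width: 0.0175
```

```bash
 python3 go.py .502 .0605 .132 180 0 89; python3 - <<'E'
from h import *
import numpy as np
print(np.mean([ (env.read_camera("top") and env.get_obs()["force"]) for _ in range(4)],0))
E
```

```text
shift [-0.0004  0.0002  0.0004] turn [-0.    -0.001 -0.001] force [ 0.7 -0.5 -1.6] q [-47.   5.  39. 111.  -3.  65.  82.] 49.1333
[-0.55754606 -0.25696497 -1.93465756]
```

Not yet in contact (weight ~1.9 N still hanging). Lower a bit more.

>>> {"method": "send_rows", "body": {"steps": [[[0, 0, 0.0005], [0, 0, 0], 0.01], [[0, 0, 0.001], [0, 0, 0], 0.01], [[0, 0, 0.001], [0, 0, 0], 0.01], [[0, 0, 0.001], [0, 0, 0], 0.01], [[0, 0, 0.001], [0, 0, 0], 0.01]]}}

```text
time_s: 49.75
tool_pos: [0.5021, 0.061, 0.132]
tool_rot: [180.0, -0.1, 89.0]
force: [-1.5, 0.1, 5.2]
grip_width: 0.0175
```

```bash
 python3 - <<'E'
from h import *
import numpy as np
print(np.mean([ (env.read_camera("top") and env.get_obs()["force"]) for _ in range(4)],0), env.get_obs()["tool_pos"])
E
```

```text
[-1.26749042 -0.35159686  5.57414184] [0.50203646 0.06093706 0.13196024]
```

>>> {"method": "send_rows", "body": {"steps": [[[0, 0, -0.0005], [0, 0, 0], 0.0175], [[0, 0, -0.0005], [0, 0, 0], 0.0175], [[0, 0, -0.0005], [0, 0, 0], 0.025], [[0, 0, -0.0005], [0, 0, 0], 0.04], [[0, 0, -0.0005], [0, 0, 0], 0.055]]}}

```text
time_s: 50.37
tool_pos: [0.5018, 0.0609, 0.1317]
tool_rot: [-180.0, -0.0, 89.0]
force: [0.8, 0.2, -0.3]
grip_width: 0.0306
```

>>> {"method": "send_rows", "body": {"steps": [[[0, 0, 0], [0, 0, 0], 0.055], [[0, 0, 0], [0, 0, 0], 0.055], [[0, 0, 0], [0, 0, 0], 0.055], [[0, 0, 0], [0, 0, 0], 0.055], [[0, 0, 0], [0, 0, 0], 0.055]]}}

```text
time_s: 50.78
tool_pos: [0.5018, 0.0609, 0.1319]
tool_rot: [-180.0, -0.0, 89.0]
force: [-0.8, -0.3, 1.2]
grip_width: 0.054
```

```bash
 python3 - <<'E'
from h import *
o=env.get_obs();print(o["tool_pos"],o["tool_rot"],o["force"])
s=cam("side");crop(s,230,190,330,310,"s38.png",6)
E
```

```text
[0.50181699 0.06091156 0.13188169] [-1.79987466e+02 -4.71464067e-02  8.89706281e+01] [-0.80464593 -0.25669381  1.17476081]
```

View pics/s38.png

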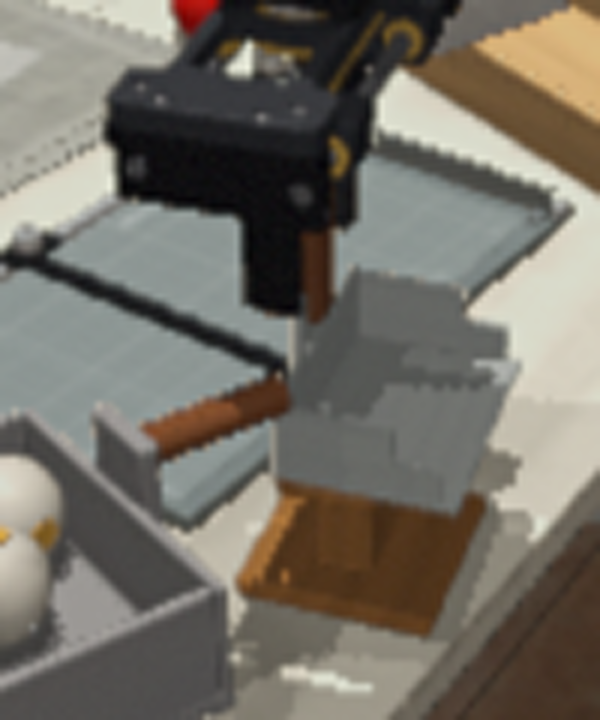

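Released and standing level. Retreat straight up, then clear.

>>> {"method": "send_rows", "body": {"steps": [[[0, 0, -0.01], [0, 0, 0], 0.055], [[0, 0, -0.03], [0, 0, 0], 0.055], [[0, 0, -0.06], [0, 0, 0], 0.055], [[0, 0, -0.09], [0, 0, 0], 0.055], [[0, 0, -0.12], [0, 0, 0], 0.055]]}}

```text
time_s: 51.25
tool_pos: [0.5017, 0.0605, 0.254]
tool_rot: [180.0, -0.1, 88.9]
force: [0.1, -0.3, -0.3]
grip_width: 0.0552
```

>>> {"method": "send_rows", "body": {"steps": [[[-0.03, 0, -0.01], [0, 0, 0], 0.055], [[-0.06, 0, -0.02], [0, 0, 0], 0.055], [[-0.09, 0, -0.03], [0, 0, 0], 0.055], [[-0.12, 0, -0.03], [0, 0, 0], 0.055], [[-0.15, 0, -0.03], [0, 0, 0], 0.055]]}}

```text
time_s: 51.67
tool_pos: [0.4994, -0.0908, 0.2835]
tool_rot: [179.9, -0.1, 89.0]
force: [0.2, -0.3, -0.5]
grip_width: 0.055
```

>>> {"method": "send_rows", "body": {"steps": [[[0, 0, 0], [0, 0, 0], 0.055], [[0, 0, 0], [0, 0, 0], 0.055], [[0, 0, 0], [0, 0, 0], 0.055], [[0, 0, 0], [0, 0, 0], 0.055], [[0, 0, 0], [0, 0, 0], 0.055]]}}

```text
time_s: 52.08
tool_pos: [0.4993, -0.0877, 0.2818]
tool_rot: [-180.0, -0.1, 89.1]
force: [0.4, 0.2, 0.1]
grip_width: 0.055
```

```bash
 python3 - <<'E'
from h import *
s=cam("side","s39.png");crop(s,150,190,330,340,"s39c.png",4)
c=cam("top","t39.png");crop(c,80,140,260,280,"t39c.png",4)
# expected handle top centre and scoop lip corners if at stand centre, yaw -1
a=np.radians(-1);X=np.array([np.cos(a),np.sin(a)]);Y=np.array([-X[1],X[0]]);S=np.array([.475,.061])
for x,y,z in((.025,0,.188),(-.053,.05,.088),(-.053,-.05,.088),(.017,.05,.104)):
    P=np.r_[S+x*X+y*Y,z];print((proj(c,P)-[80,140])*4,(proj(s,P)-[150,190])*4)
E
```

```text
[533.07091039 361.55363425] [520.4855091   88.02848549]
[456.63078336 504.74498013] [630.79313632 316.01533571]
[617.9678509  519.95914887] [673.48808106 216.81216554]
[466.74594697 388.84103969] [506.598286   267.78773278]
```

View pics/s39c.png

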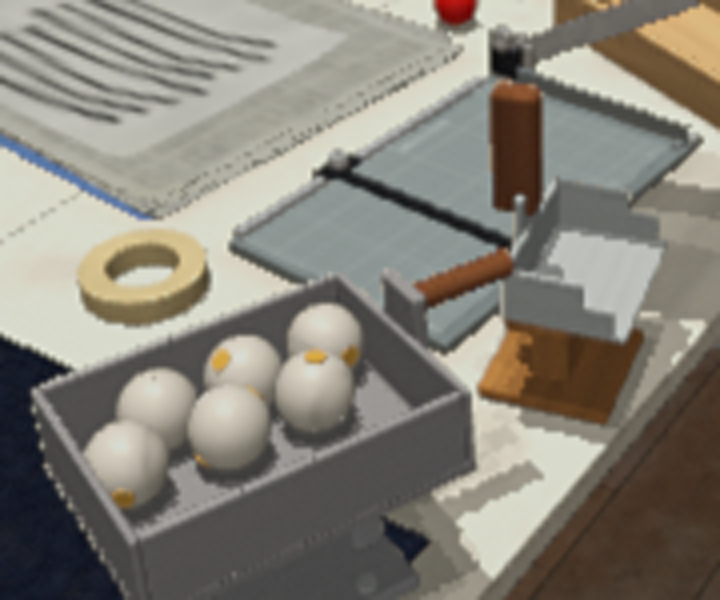

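View pics/t39.png

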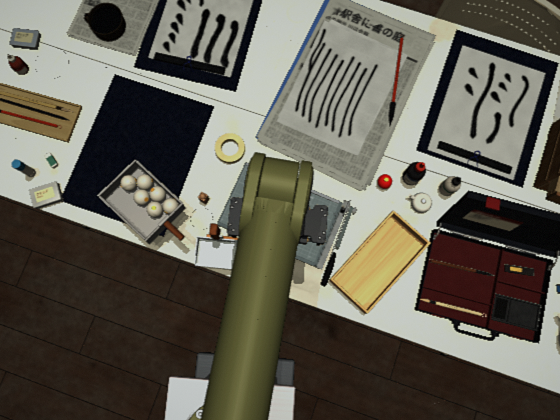

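View pics/t39c.png

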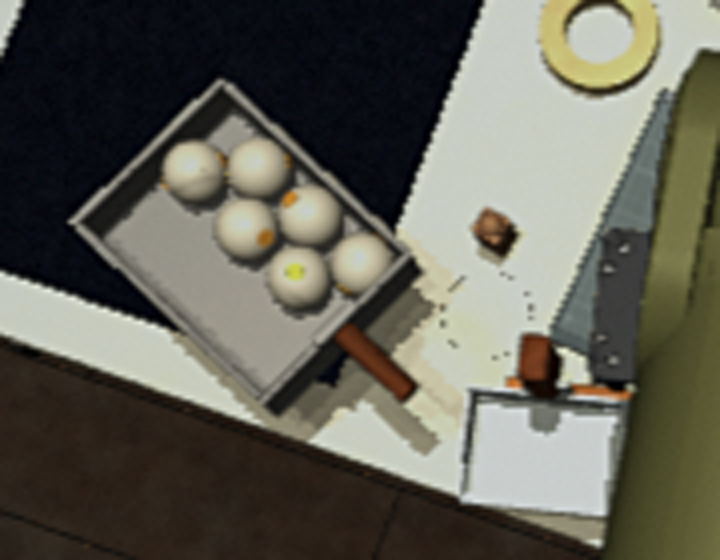

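```bash
 python3 - <<'E'
from cell import env
print(env.sign_off(), env.get_obs()["time_s"])
E
```

```text
the job is handed in; nothing more can be done
the job is handed in; nothing more can be done
```

The job is handed in at about 52 s of the 210 s. I did every step in the order asked and saw no drops or collisions.

- **Empty rock:** I rocked the trough by its handle to about 22° left, then about 20° right, and let it go. The angles come from the tool position; the spring force agrees and puts both at about 18° or more.
- **Beads:** All six went in with the scoop, four on the first trip and two on the second, poured slowly. The tray is empty.
- **Loaded rock:** The scoop stood in the tray while I rocked to about 22° left, then about 20° right. I brought the trough back near level and released it; all six beads stayed in.
- **Scoop:** It stands level on the stand's top board, lined up with it.

**Last checks:** Both cameras show the trough near level with its six beads. The scoop sits level, its balance point within about 3–4 mm of the board's middle. That is also about how far my two measurements of the stand disagreed. The tape, seal and water dropper look unmoved, and the arm is clear of everything. I noticed no knock to the scoop, and no check failed.

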